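Gauge a row of sleeves and sort them

ROBOT

A 6-joint arm with a two-finger parallel gripper is mounted at the origin on a cart in front of the work surface, level with it; the furniture and walls round the work are solid. World frame = base frame: x ahead of the robot, y to its left, z up, the work surface at z = 0. Lengths are in m, angles in rad, forces in N, time in s.
With the tool pointing down it reaches from about 0.35 to 0.975 m from the base axis. Payload 4.9 kg.
Tool frame: the origin (TCP) lies at the very end of the fingers, on their centre line; the grasp point (between the pads) lies 19 mm behind it; z points along the fingers, y is the direction in which the jaws open and shut (so a half turn about z gives the same grasp; the last joint's range is limited). The gripper opens to 85 mm and grips with 20 to 120 N. Pads are 22 mm wide; open, the fingers measure 114 mm over their backs; the gripper's body (76 mm by 85 mm) begins 54 mm behind the grasp point. The pads swing forward as they close: fully open they stand 13 mm farther back than shut.
Start: joints at [1.052, 0.053, 1.613, -0, 1.476, -0.119], TCP at [0.243, 0.576, 0.231] pointing down, gripper open.
Joint ranges: [-3.01, 3.01], [-1.01, 2.22], [0.06, 2.58], [-1.02, 4.17], [0.09, 2.62], [-3.14, 3.14]. Speed limits (rad/s): [2.57, 2.57, 3.14, 3.14, 3.14, 3.14].

INTERFACE

Orientations are given as a rotation vector (axis times angle).
In Python, from station import ctrl gives the robot as it stands.
- The arm moves only by the tool step_arm, never from a script. Its argument "moves" is a list of rows, each a list of 5 numbers: the opening, from 0 (shut) to 1 (fully open), then the shift along the world's x, y, z in m, then the turn about the world's z in degrees. A call has 1 to 20 rows; each row shifts and turns the pose as measured when the row begins; what a row does not reach is not made up. A row lasts 1/8 s, in which the tool goes at most 62.5 mm and 10.7 degrees, less where a joint would pass 70% of its speed; a pose out of reach is approached as far as the arm can. A call is refused whole if a number of a shift passes 0.0625 or a number of a turn 10.7, either way. A call with a gripper value outside its range is refused whole. The fingers move at their own pace and stop on an object; "newtons" is the grip in N (left out, the last holds). Time passes only in rows, so rows that do not move let the fingers close. It gives the time, the measured TCP pose, the force and the opening at its end, in the units of the state.
- ctrl.get_obs(): the state, without advancing time (a new reading comes with each control period).
- ctrl.get_image(name): name is "side" or "top" or "wrist"; returns a dict with "color" (420x560x3 uint8, red, green, blue), "camera_matrix" (3x3 intrinsics, pixels), "R" (3x3) and "t" (3): a world point X has camera coordinates R X + t; the wrist camera has in their place "T_tool_cam" (4x4, takes a point from camera to tool coordinates, whose origin is the TCP and whose axes are the flange's). Camera axes: x right, y down, z forward; pixel columns grow to the right and rows downward; lengths in m; the calibration is good to about 2 mm. A picture is of the moment at which its call begins: read the wrist's pose just before it. There is no depth.
- ctrl.finish_job(): hands the job in, once; it reports no verdict.
Trained networks look in a picture, given as the dict that the camera call returned (one of the last four; its "shot" number tells which), for a name from the list of things; names that differ only in an ending like _2 or _b are one class to them, and where a whole thing is asked for, a point or a joint stands for the part that bears it (a point fixed in the world has none). Each returns a list of dicts, best first, with "p" (0 to 1); they miss things now and then, are a little off and sometimes report something else, mostly with a low value. They report only what shows in the picture. A call takes as long as a camera call. They do not tell look-alikes from the thing itself.
- ctrl.spot_in(picture, query): "bbox" ([left, top, right, bottom] in pixels, round what is visible of it).
The state is a dict: "t": time; "q": joint angles; "dq": joint speeds; "effort": joint torques, N m; "tool_pos": TCP position; "tool_rot": TCP orientation; "contact_force": force on the tool from outside, world axes, zero at the start; "wrist_torque": the same for the moment, N m; "opening": finger opening in m.
Only numpy, scipy, OpenCV 4.12 (cv2) and the standard library are available. Lean on these libraries where they do the work, as an engineer would, in place of code of your own. Each camera call takes 0.05 s, during which the arm holds its last target.

TASK

Take the cap off the gauge pin and stand it aside, then, working along the row on the rubber mat from left to right, slide each sleeve onto the pin as far as it goes to test its bore before moving on to the next. Stand the sleeves that go fully home on the pin's foot upright in the white enamel tray, every tab pointing squarely to the tray's long wall farther from the robot, and put those that stop short into the grey bin. Finish with the cap fully back on the pin, and leave the bottle, glass lid and cork beside the work where they are.

Things in the scene. Friction and masses are not known exactly. Their poses are not given: they have to be found in the camera images.
- gauge: fixed go gauge: dark steel foot, diameter 70 mm, 15 mm high; on it a steel pin: 16 mm thick for 20 mm (1 mm chamfer), a flat shoulder, then a lead-in 10 mm thick, 20 mm long, tip tapered. Origin: centre of the foot's underside, z up the pin. A good sleeve goes home on the foot (its origin 15 mm above this one); an undersized one stops on the shoulder (35 mm above).
- pin_cap: loose protective cap of the pin: grey plastic thimble with black ribs, open below, outer diameter 28 mm, 54 mm high, bore 22 mm wide and 49 mm deep, 30 g. At the start it is over the pin, on the foot (its origin 15 mm above the gauge's). Origin: centre of its open lower rim, z up.
- pass_tray: fixed shallow white enamel tray, 144 x 215 mm, 24 mm high, rounded. Clear floor 122 x 198 mm with a paper liner, its top 4 mm above the bench. Origin: centre of the underside; x across the tray, away from the robot to the far long wall (turned by up to 0.15 rad); y along the long walls; z up. It stands to the left or to the right of the gauge.
- reject_bin: fixed grey plastic open bin with square corners, outside 134 x 200 mm, 36 mm high, walls and floor 4 mm. Origin: centre of its underside, x away from the robot across the bin, y along it, z up. Stands on the other side of the gauge from the tray.
- row_mat: fixed thin black rubber mat, 120 mm in x by 430 mm in y, 2 mm thick, behind the gauge, on which the sleeves wait in a row along its y axis. Origin: centre of its underside. (The bench round x = 0.53, y = 0.39 in the robot's frame, left of the work, is free, for the cap.)
- sleeve_1a: loose aluminium sleeve at place 1 of four, 100 mm apart, from the left (+y); may be absent. Upright tube, outer diameter 28 mm, 40 mm high, 60 g, with a flange at its foot (diameter 44 mm, 6 mm high) and on it a tab (10 mm wide, reaching 30 mm from the axis). Bore 18.4 mm if good, 13 mm if undersized: untold. Origin: centre of the lower end; z up the tube, x along the tab.
- sleeve_1a_ahead (a point): an imaginary point 100 mm from the axis of sleeve_1a, straight out past its tab, level with its lower end: from the sleeve's origin to it is the direction in which the tab points
- sleeve_1b: loose aluminium sleeve at place 1 of four, 100 mm apart, from the left (+y); may be absent. Upright tube, outer diameter 28 mm, 40 mm high, 60 g, with a flange at its foot (diameter 44 mm, 6 mm high) and on it a tab (10 mm wide, reaching 30 mm from the axis). Bore 18.4 mm if good, 13 mm if undersized: untold. Origin: centre of the lower end; z up the tube, x along the tab.
- sleeve_1b_ahead (a point): an imaginary point 100 mm from the axis of sleeve_1b, straight out past its tab, level with its lower end: from the sleeve's origin to it is the direction in which the tab points
- sleeve_2a: loose aluminium sleeve at place 2 of four, 100 mm apart, from the left (+y); may be absent. Upright tube, outer diameter 28 mm, 40 mm high, 60 g, with a flange at its foot (diameter 44 mm, 6 mm high) and on it a tab (10 mm wide, reaching 30 mm from the axis). Bore 18.4 mm if good, 13 mm if undersized: untold. Origin: centre of the lower end; z up the tube, x along the tab.
- sleeve_2a_ahead (a point): an imaginary point 100 mm from the axis of sleeve_2a, straight out past its tab, level with its lower end: from the sleeve's origin to it is the direction in which the tab points
- sleeve_2b: loose aluminium sleeve at place 2 of four, 100 mm apart, from the left (+y); may be absent. Upright tube, outer diameter 28 mm, 40 mm high, 60 g, with a flange at its foot (diameter 44 mm, 6 mm high) and on it a tab (10 mm wide, reaching 30 mm from the axis). Bore 18.4 mm if good, 13 mm if undersized: untold. Origin: centre of the lower end; z up the tube, x along the tab.
- sleeve_2b_ahead (a point): an imaginary point 100 mm from the axis of sleeve_2b, straight out past its tab, level with its lower end: from the sleeve's origin to it is the direction in which the tab points
- sleeve_3a: loose aluminium sleeve at place 3 of four, 100 mm apart, from the left (+y); may be absent. Upright tube, outer diameter 28 mm, 40 mm high, 60 g, with a flange at its foot (diameter 44 mm, 6 mm high) and on it a tab (10 mm wide, reaching 30 mm from the axis). Bore 18.4 mm if good, 13 mm if undersized: untold. Origin: centre of the lower end; z up the tube, x along the tab.
- sleeve_3a_ahead (a point): an imaginary point 100 mm from the axis of sleeve_3a, straight out past its tab, level with its lower end: from the sleeve's origin to it is the direction in which the tab points
- sleeve_3b: loose aluminium sleeve at place 3 of four, 100 mm apart, from the left (+y); may be absent. Upright tube, outer diameter 28 mm, 40 mm high, 60 g, with a flange at its foot (diameter 44 mm, 6 mm high) and on it a tab (10 mm wide, reaching 30 mm from the axis). Bore 18.4 mm if good, 13 mm if undersized: untold. Origin: centre of the lower end; z up the tube, x along the tab.
- sleeve_3b_ahead (a point): an imaginary point 100 mm from the axis of sleeve_3b, straight out past its tab, level with its lower end: from the sleeve's origin to it is the direction in which the tab points
- sleeve_4a: loose aluminium sleeve at place 4 of four, 100 mm apart, from the left (+y); may be absent. Upright tube, outer diameter 28 mm, 40 mm high, 60 g, with a flange at its foot (diameter 44 mm, 6 mm high) and on it a tab (10 mm wide, reaching 30 mm from the axis). Bore 18.4 mm if good, 13 mm if undersized: untold. Origin: centre of the lower end; z up the tube, x along the tab.
- sleeve_4a_ahead (a point): an imaginary point 100 mm from the axis of sleeve_4a, straight out past its tab, level with its lower end: from the sleeve's origin to it is the direction in which the tab points
- sleeve_4b: loose aluminium sleeve at place 4 of four, 100 mm apart, from the left (+y); may be absent. Upright tube, outer diameter 28 mm, 40 mm high, 60 g, with a flange at its foot (diameter 44 mm, 6 mm high) and on it a tab (10 mm wide, reaching 30 mm from the axis). Bore 18.4 mm if good, 13 mm if undersized: untold. Origin: centre of the lower end; z up the tube, x along the tab.
- sleeve_4b_ahead (a point): an imaginary point 100 mm from the axis of sleeve_4b, straight out past its tab, level with its lower end: from the sleeve's origin to it is the direction in which the tab points
- dropper_bottle_1: loose small brown dropper bottle, 33 mm in diameter, 79 mm high, a bystander; origin at the centre of its underside
- glass_lid: loose glass dish lid, 78 mm in diameter, 12 mm high, a bystander; origin at the centre of its underside
- cork: loose cork stopper, 27 mm in diameter, 26 mm high, a bystander, not always there; origin at the centre of its underside
Mind the look-alikes: they are no part of the job. What is shaped like the sleeve_4a but blue or purple is not meant.

How it is judged:
By the outcome, as a careful person would: the job done as asked, in the order asked, and still so for the second after the job is handed in, with the robot touching nothing.
Of sleeve_1a, sleeve_1b only 1 to 1 are there at a start; the rules pass over those that are not, and their reading is None.
Of sleeve_2a, sleeve_2b only 1 to 1 are there at a start; the rules pass over those that are not, and their reading is None.
Of sleeve_3a, sleeve_3b, cork only 1 to 1 are there at a start; the rules pass over those that are not, and their reading is None.
Of sleeve_4a, sleeve_4b only 1 to 1 are there at a start; the rules pass over those that are not, and their reading is None.
At some moment in a run one of sleeve_1a, sleeve_1b, sleeve_2a, sleeve_2b, sleeve_3a, sleeve_3b, sleeve_4a, sleeve_4b may be knocked a few centimetres aside while the robot is not near it.
It also fails if it takes over 210 s, if anything falls off the work surface, if the arm or the gripper's body presses on something with over 40 N, if the wrist force passes 120 N, or if a joint passes its speed limit or range.

## Working session

There is one attempt and no reset: what is moved stays moved. The work goes in short steps, Python scripts to look and compute and a tool call to move; the robot and the scene stay as the last step left them, time stands still between calls to the robot, and variables do not carry over. Pictures are saved under pics/ and viewed, and the job is handed in when it is done.

Besides the shell and the picture viewer there is one more tool, called after "Emit:" as a command line: name --pt "numbers of a row" for each row, then --argument value for the rest. step_arm: Moves the arm, as the interface text tells. Its arguments: {"type":"object","properties":{"moves":{"type":"array","items":{"type":"array","items":{"type":"number"}}},"newtons":{"type":"number"}},"required":["moves"]}

```bash
ls; mkdir -p pics
python3 - <<'E'
from station import ctrl
import cv2
print(ctrl.get_obs())
for n in ["side","top","wrist"]:
    p=ctrl.get_image(n); cv2.imwrite(f"pics/a_{n}.png",p["color"][:,:,::-1])
    print(n,{k:v for k,v in p.items() if k!="color"})
E
```

```text
pics
{'t': 0.0, 'q': array([ 1.05199350e+00,  5.33570082e-02,  1.61429045e+00,  2.04060095e-05,
        1.47602051e+00, -1.19005844e-01]), 'dq': array([ 0.00050742, -0.00075598,  0.0027891 , -0.00018544,  0.00078076,
       -0.00064482]), 'effort': array([-3.79379399e-04, -3.93690491e+01, -3.70174956e+01, -6.42017562e-05,
        7.05795974e-03, -7.86614976e-06]), 'tool_pos': array([0.24295442, 0.57516552, 0.23006506]), 'tool_rot': array([-0.62369523, -3.0783746 ,  0.00308487]), 'contact_force': array([-0.1137112 ,  0.06029261,  0.6088129 ]), 'wrist_torque': array([0.00374753, 0.06429552, 0.0476692 ]), 'opening': 0.08536205266551251}
side {'camera_matrix': array([[405.24891013,   0.        , 272.07161793],
       [  0.        , 405.24891013, 210.08932184],
       [  0.        ,   0.        ,   1.        ]]), 'R': array([[-0.89169498, -0.45238301,  0.01515507],
       [-0.31717567,  0.6005993 , -0.73394828],
       [ 0.3229236 , -0.65926481, -0.67903627]]), 't': array([0.49884902, 0.25206076, 0.74194067]), 'shot': 1}
top {'camera_matrix': array([[397.29050368,   0.        , 280.039559
[... 169 characters left out ...]
[-0.99627213,  0.02285738, -0.08318279],
       [ 0.08310599, -0.0042913 , -0.99653147]]), 't': array([-0.05129947,  0.62323711,  0.96102828]), 'shot': 2}
wrist {'camera_matrix': array([[361.44770181,   0.        , 278.39335084],
       [  0.        , 361.44770181, 207.61977585],
       [  0.        ,   0.        ,   1.        ]]), 'T_tool_cam': array([[-5.10172828e-04, -9.46844343e-01, -3.21691668e-01,
         8.30955388e-02],
       [ 9.99999785e-01, -6.15767988e-04,  2.26501724e-04,
         4.57002184e-04],
       [-4.12549307e-04, -3.21691483e-01,  9.46844454e-01,
        -1.43180758e-01],
       [ 0.00000000e+00,  0.00000000e+00,  0.00000000e+00,
         1.00000000e+00]]), 'shot': 3}
```

View pics/a_top.png

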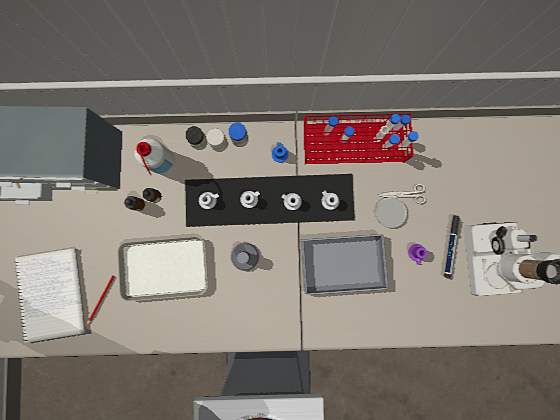

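View pics/a_side.png

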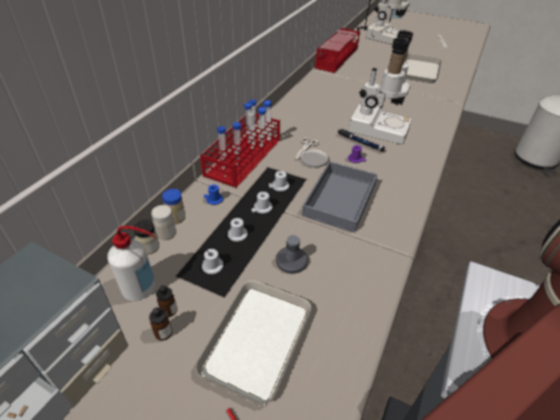

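View pics/a_wrist.png

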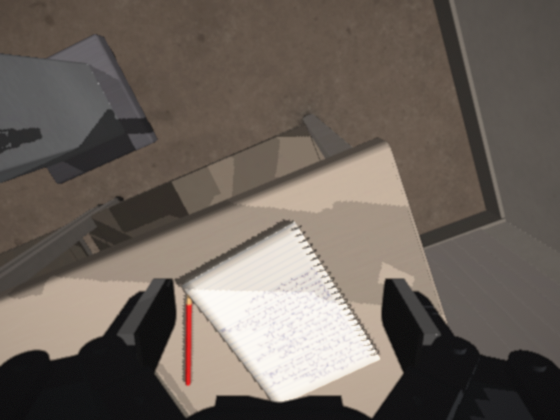

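The top view shows the tray at (165,268) on the left, the capped gauge at (245,257), and the bin at (343,264) on the right. The mat is at (270,200), with four sleeves at (208,200), (250,199), (292,201) and (330,200). The blue (280,153) and purple (418,253) look-alikes sit off the mat, and I can see no cork. Next I'll measure positions.

```bash
cat > h.py <<'E'
from station import ctrl
import cv2, numpy as np
from scipy.spatial.transform import Rotation as Ro
def cam(name):
    o=ctrl.get_obs(); p=ctrl.get_image(name); K=p["camera_matrix"]
    if name=="wrist":
        Rt=Ro.from_rotvec(o["tool_rot"]).as_matrix(); T=p["T_tool_cam"]
        Rwc=Rt@T[:3,:3]; c=Rt@T[:3,3]+o["tool_pos"]; R=Rwc.T; t=-R@c
    else: R=p["R"]; t=p["t"]
    p.update(Rw=R,tw=t,K=K,P=K@np.c_[R,t]); return p
def back(p,uv,z):
    uv=np.atleast_2d(np.float64(uv)); d=np.c_[uv,np.ones(len(uv))]@np.linalg.inv(p["K"]).T@p["Rw"]
    c=-p["Rw"].T@p["tw"]; return c+d*((z-c[2])/d[:,2])[:,None]
def proj(p,X):
    X=np.atleast_2d(X); h=np.c_[X,np.ones(len(X))]@p["P"].T; return h[:,:2]/h[:,2:]
def tri(p,q,a,b):
    X=cv2.triangulatePoints(p["P"],q["P"],np.float64(a).reshape(2,1),np.float64(b).reshape(2,1)); return (X[:3]/X[3]).ravel()
def save(p,f,box=None,s=1):
    im=p["color"][:,:,::-1]
    if box: im=im[box[1]:box[3],box[0]:box[2]]
    cv2.imwrite("pics/"+f,cv2.resize(np.ascontiguousarray(im),None,fx=s,fy=s,interpolation=cv2.INTER_CUBIC))
def ctr(b): b=np.array(b); return (b[:2]+b[2:])/2
E
python3 - <<'E'
from h import *
t=cam("top"); s=cam("side")
for q in ["gauge","pin_cap","pass_tray","reject_bin","row_mat","sleeve_1a","dropper_bottle_1","glass_lid","cork"]:
    for n,p in(("top",t),("side",s)):
        for d in ctrl.spot_in(p,q)[:7]:
            if d["p"]>.2: print(q,n,np.round(d["bbox"],1),round(d["p"],2),"z0:",np.round(back(p,ctr(d["bbox"]),0.0)[0,:2],3))
save(t,"b_top.png",(110,130,400,310),2.7)
E
```

```text
gauge top [232.  240.8 259.5 271. ] 0.77 z0: [0.498 0.024]
gauge side [277.8 247.6 307.8 273.1] 0.94 z0: [0.496 0.025]
pin_cap top [237.2 251.1 246.4 264.6] 0.51 z0: [0.494 0.034]
pin_cap side [287.6 235.5 302.6 259.1] 0.86 z0: [ 0.507 -0.012]
pass_tray top [119.  233.2 206.7 301.6] 0.61 z0: [0.475 0.233]
pass_tray top [324.9 187.7 337.6 209.1] 0.59 z0: [ 0.639 -0.197]
pass_tray side [196.6 281.6 312.2 406.7] 0.93 z0: [0.475 0.238]
reject_bin top [304.1 231.6 389.4 297.9] 0.93 z0: [ 0.47 -0.23]
reject_bin top [280.2 195.8 299.9 211.5] 0.7 z0: [ 0.628 -0.091]
reject_bin side [302.9 160.9 378.4 231.4] 0.73 z0: [ 0.477 -0.228]
row_mat top [180.3 174.3 355.9 226. ] 0.94 z0: [ 0.638 -0.036]
row_mat side [177.1 167.7 306.9 302. ] 0.94 z0: [0.633 0.01 ]
row_mat side [226.8 217.8 249.  239.1] 0.35 z0: [ 0.652 -0.004]
dropper_bottle_1 top [123.6 196.5 144.2 212.3] 0.66 z0: [0.635 0.307]
dropper_bottle_1 side [149.8 307.3 173.7 340. ] 0.86 z0: [0.651 0.282]
dropper_bottle_1 side [271.1 173.5 289.4 193.3] 0.37 z0: [ 0.637 -0.202]
glass_lid top [377.5 199.9 408.4 226.8] 0.82 z0: [ 0.597 -0.353]
glass_lid side [302.2 147.9 326.8 170.1] 0.97 z0: [ 0.599 -0.348]
cork side [253.5 190.5 272.7 213.7] 0.73 z0: [ 0.643 -0.114]
```

View pics/b_top.png

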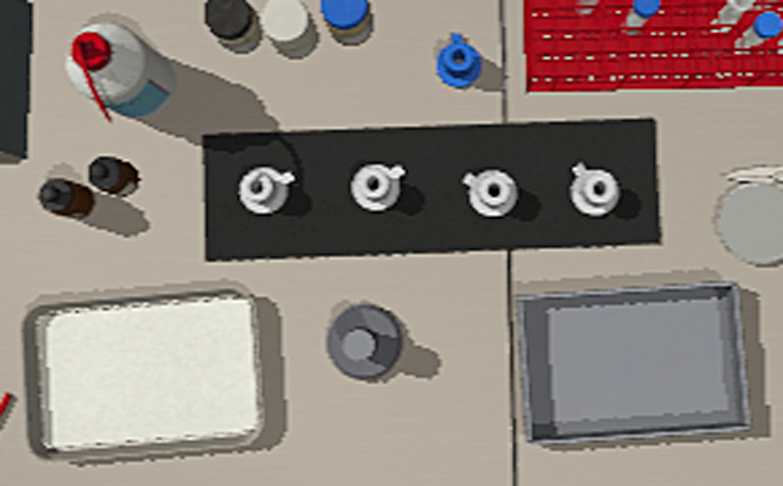

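Emit:
step_arm --pt "1 0.023 -0.05 0 2.1" --pt "1 0.023 -0.05 0 2.1" --pt "1 0.023 -0.05 0 2.1" --pt "1 0.023 -0.05 0 2.1" --pt "1 0.023 -0.05 0 2.1" --pt "1 0.023 -0.05 0 2.1" --pt "1 0.023 -0.05 0 2.1" --pt "1 0.023 -0.05 0 2.1" --pt "1 0.023 -0.05 0 2.1" --pt "1 0.023 -0.05 0 2.1" --pt "1 0.023 -0.05 0 2" --pt "1 0 0 0 0"

```text
t: 2.65
tool_pos: [0.5013, 0.008, 0.2337]
tool_rot: [-0.028, 3.133, 0.005]
contact_force: [-0.4, -0.4, 0.1]
opening: 0.0852
```

Run:
```python
from h import *
w=cam("wrist"); o=ctrl.get_obs(); print(o["tool_pos"],o["tool_rot"],o["opening"])
save(w,"c_w.png")
for q in ["gauge","pin_cap","pass_tray","reject_bin","sleeve_1a"]:
    for d in ctrl.spot_in(w,q)[:5]: print(q,np.round(d["bbox"],1),round(d["p"],2))
```

```text
[0.50081283 0.00945869 0.23362992] [-0.03060764  3.13320095  0.00566278] 0.08518531652581232
gauge [260.4 127.8 333.2 197.8] 0.92
gauge [  0.8  60.7 168.4 213.6] 0.75
gauge [166.6 258.6 210.4 305.5] 0.24
pin_cap [283.4 153.8 315.5 195.4] 0.84
pass_tray [387.5  70.3 560.  218.6] 0.81
pass_tray [347.7 266.5 389.6 313.7] 0.2
reject_bin [1.000e-01 6.260e+01 1.653e+02 2.133e+02] 0.92
```

View pics/c_w.png

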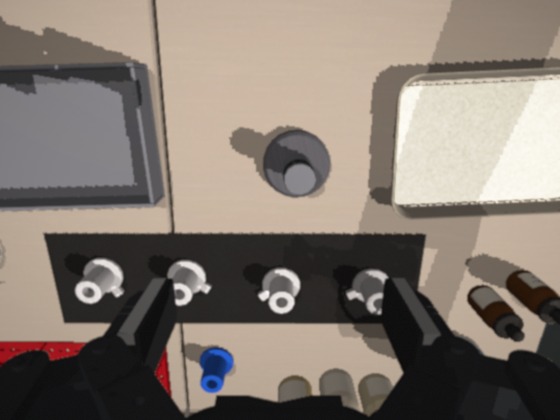

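```bash
cat >> h.py <<'E'
def circ(p,c,r,z,n=90):
    a=np.linspace(0,2*np.pi,n,endpoint=False); return proj(p,np.c_[c[0]+r*np.cos(a),c[1]+r*np.sin(a),np.full(n,z)])
def gray(p): return cv2.GaussianBlur(cv2.cvtColor(p["color"],cv2.COLOR_RGB2GRAY).astype(np.float32),(0,0),1)
def overlay(p,f,cs,box,s):
    im=np.ascontiguousarray(p["color"][box[1]:box[3],box[0]:box[2],::-1]); im=cv2.resize(im,None,fx=s,fy=s,interpolation=cv2.INTER_CUBIC)
    for pts,col in cs:
        q=((pts-np.array(box[:2])+.5)*s).astype(np.int32); cv2.polylines(im,[q.reshape(-1,1,2)],len(q)>2,col,1)
    cv2.imwrite("pics/"+f,im)
E
python3 - <<'E'
from h import *
w=cam("wrist");t=cam("top")
c=(0.4985,0.0245)
for n,p,b in(("w",w,(230,100,370,220)),("t",t,(215,230,275,285))):
    overlay(p,f"d_{n}.png",[(circ(p,c,.035,.015),(0,255,0)),(circ(p,c,.014,.069),(0,0,255)),(circ(p,c,.035,.0),(255,255,0))],b,5 if n=="w" else 10)
E
```

```text
(no output)
```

View pics/d_w.png

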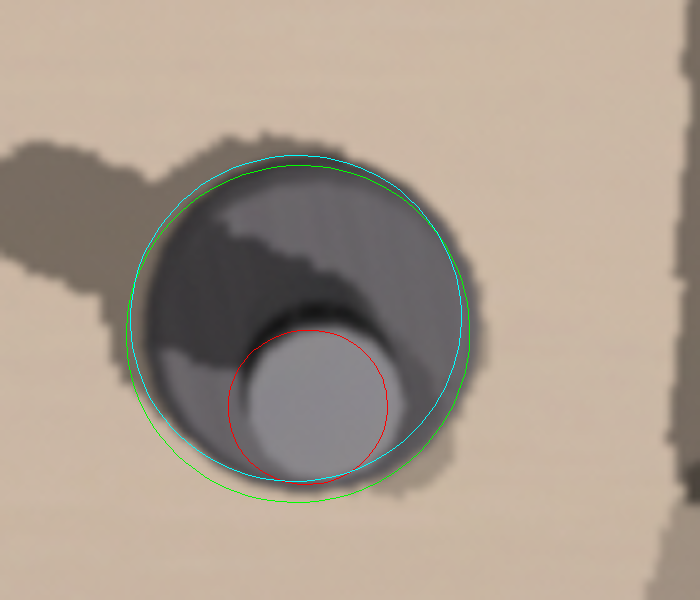

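View pics/d_t.png

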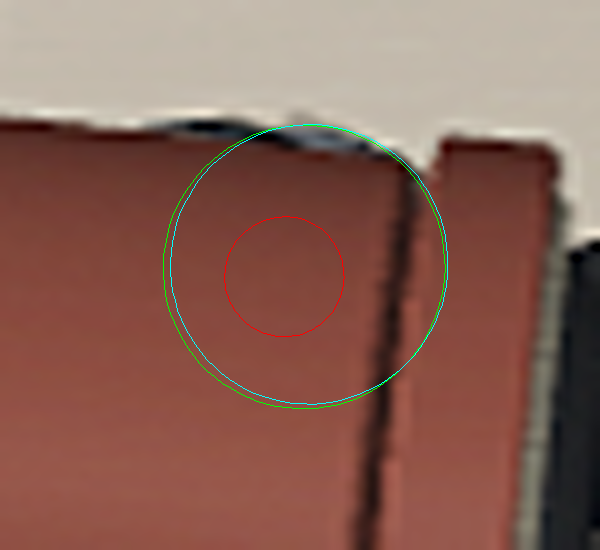

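Emit:
step_arm --pt "1 0 0.01 -0.04 0" --pt "1 0 0.008 -0.04 0" --pt "1 0 0 0 0"

```text
t: 3.42
tool_pos: [0.5003, 0.0326, 0.1536]
tool_rot: [-0.045, 3.129, 0.005]
contact_force: [0.9, 0.4, 0.5]
opening: 0.0855
```

Run:
```python
from h import *
w=cam("wrist"); o=ctrl.get_obs(); print(o["tool_pos"],o["tool_rot"])
c=(0.4975,0.0268)
overlay(w,"e_w.png",[(circ(w,c,.035,.015),(0,255,0)),(circ(w,c,.014,.069),(0,0,255))],(200,100,360,240),5)
```

```text
[0.50188719 0.03219076 0.15602724] [-0.0440247   3.12477232  0.00390592]
```

View pics/e_w.png

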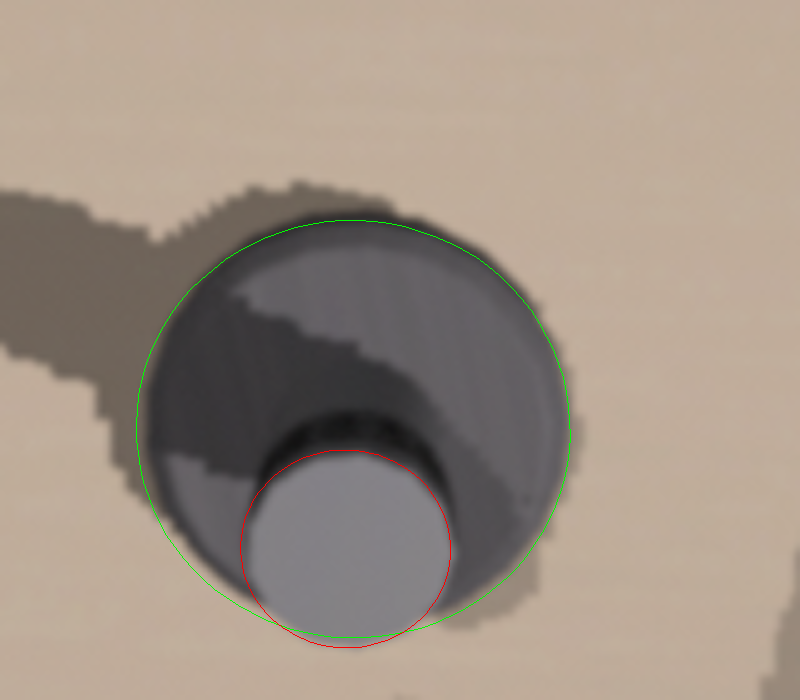

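Run:
```python
from h import *
for i in range(5):
    o=ctrl.get_obs(); print(o["t"],np.round(o["tool_pos"],4),np.round(o["tool_rot"],3),np.abs(o["dq"]).max()); ctrl.get_image("top")
```

```text
3.475 [0.5019 0.0322 0.156 ] [-0.044  3.125  0.004] 0.05488597472989859
3.525 [0.5031 0.0318 0.1578] [-4.300e-02  3.122e+00  3.000e-03] 0.033429312569546454
3.575 [0.5038 0.0315 0.1588] [-4.20e-02  3.12e+00  3.00e-03] 0.017440892963572485
3.625 [0.5042 0.0313 0.1593] [-4.200e-02  3.119e+00  3.000e-03] 0.006788814753778899
3.675 [0.5042 0.0312 0.1593] [-4.100e-02  3.118e+00  3.000e-03] 0.0021810780027903603
```

Emit:
step_arm --pt "1 -0.005 -0.004 0 0" --pt "1 0 0 0 0" --pt "1 0 0 0 0"

```text
t: 4.1
tool_pos: [0.4998, 0.0262, 0.1614]
tool_rot: [-0.04, 3.115, 0.002]
contact_force: [0.8, -0.4, -0.5]
opening: 0.0855
```

```bash
cat >> h.py <<'E'
def st(n=6):
    for i in range(n): ctrl.get_image("top")
    o=ctrl.get_obs(); M=Ro.from_rotvec(o["tool_rot"]).as_matrix()
    print("t",round(o["t"],2),"pos",np.round(o["tool_pos"],4),"yaw x",round(float(np.degrees(np.arctan2(M[1,0],M[0,0]))),2),"zaxis",np.round(M[:,2],3),"F",np.round(o["contact_force"],1),"op",round(o["opening"],4)); return o
E
python3 -c "
from h import *
st()"
```

```text
t 4.4 pos [0.4997 0.0265 0.1609] yaw x -178.51 zaxis [ 0.025  0.002 -1.   ] F [ 0.6 -1.1  0.7] op 0.0855
```

Emit:
step_arm --pt "1 -0.001 0 -0.01 0" --pt "1 -0.001 0.001 -0.02 0" --pt "1 0 0 -0.02 0" --pt "1 0 0 -0.02 0" --pt "1 0 0 -0.02 0" --pt "1 0 0 -0.015 0" --pt "1 0 0 -0.008 0" --pt "1 0 0 -0.004 0" --pt "1 0 0 0 0"

```text
t: 5.52
tool_pos: [0.4959, 0.0279, 0.0365]
tool_rot: [-0.041, 3.119, 0.003]
contact_force: [0.2, -0.2, 0.0]
opening: 0.0856
```

```bash
python3 -c "
from h import *
st(3); w=cam('wrist'); save(w,'f_w.png')"
```

```text
t 5.67 pos [0.4964 0.0279 0.0372] yaw x -178.48 zaxis [ 0.024  0.002 -1.   ] F [0.4 0.  0.8] op 0.0855
```

View pics/f_w.png

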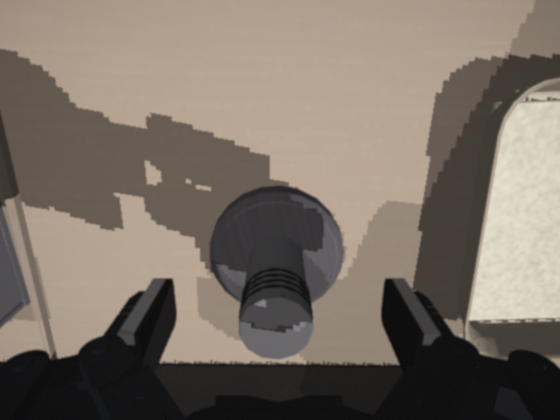

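Emit:
step_arm --pt "1 0 0 -0.005 0" --pt "1 0 0 -0.004 0" --pt "0.2 0 0 0 0" --pt "0.2 0 0 0 0" --pt "0.2 0 0 0 0" --pt "0.2 0 0 0 0" --pt "0.2 0 0 0 0" --pt "0.2 0 0 0 0" --newtons 30

```text
t: 6.72
tool_pos: [0.497, 0.0278, 0.0285]
tool_rot: [-0.041, 3.115, 0.002]
contact_force: [0.4, 0.1, -0.1]
opening: 0.0282
```

```bash
python3 -c "
from h import *
st(1)"
```

```text
t 6.78 pos [0.497  0.0278 0.0284] yaw x -178.48 zaxis [ 0.026  0.002 -1.   ] F [ 0.1  0.  -0.4] op 0.028
```

Emit:
step_arm --pt "0.2 0 0 0.015 0" --pt "0.2 0 0 0.025 0" --pt "0.2 0 0 0.03 0" --pt "0.2 0 0 0.025 0" --pt "0.2 0.003 0.02 0.01 0" --pt "0.2 0.005 0.045 0 0" --pt "0.2 0.005 0.055 0 0" --pt "0.2 0.005 0.055 0 0" --pt "0.2 0.005 0.055 0 0" --pt "0.2 0.005 0.055 0 0" --pt "0.2 0.003 0.04 0 0" --pt "0.2 0.002 0.025 0 0" --pt "0.2 0 0.01 0 0" --pt "0.2 0 0 0 0"

```text
t: 8.52
tool_pos: [0.5328, 0.4, 0.154]
tool_rot: [-0.037, 3.098, 0.007]
contact_force: [-0.2, -1.1, 0.3]
opening: 0.0277
```

Run:
```python
from h import *
st(1); t=cam("top");save(t,"g_t.png"); s=cam("side"); save(s,"g_s.png",(200,180,400,330),4)
```

```text
t 8.57 pos [0.5329 0.3995 0.154 ] yaw x -178.66 zaxis [ 0.043  0.005 -0.999] F [ 0.1 -0.7 -0.1] op 0.0281
```

View pics/g_t.png

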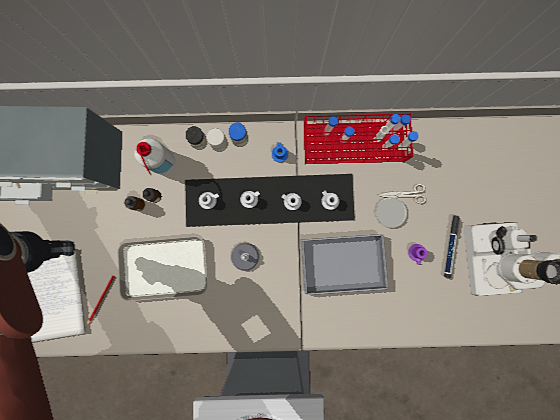

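View pics/g_s.png

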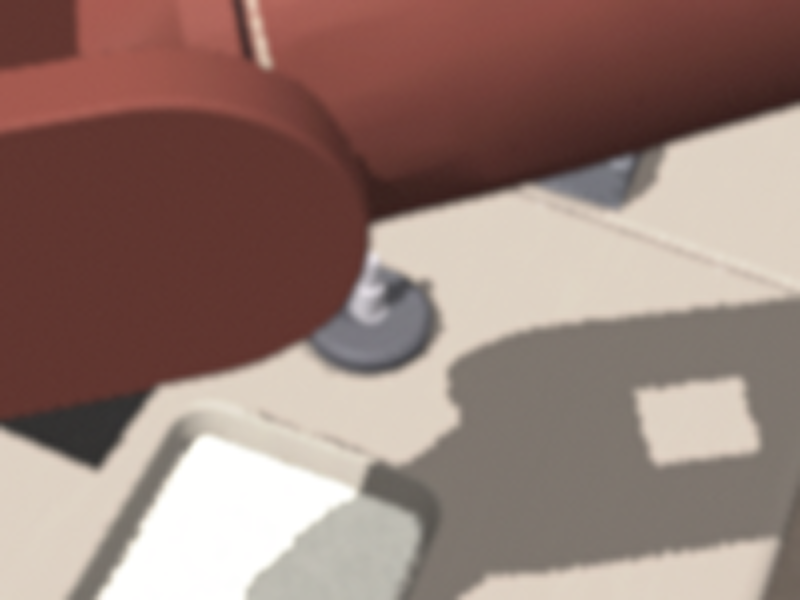

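Emit:
step_arm --pt "0.2 0 0 0 0" --pt "0.2 0 0 0 0" --pt "0.2 0 0 0 0" --pt "0.2 0 0 0 0"

```text
t: 9.18
tool_pos: [0.5333, 0.3965, 0.1537]
tool_rot: [-0.031, 3.099, 0.005]
contact_force: [-0.7, -0.7, -0.2]
opening: 0.0282
```

```bash
python3 -c "
from h import *
st(1)"
```

```text
t 9.22 pos [0.5333 0.3966 0.1537] yaw x -178.87 zaxis [ 0.043  0.004 -0.999] F [ 0.5  0.1 -0.2] op 0.0278
```

Emit:
step_arm --pt "0.2 0 -0.003 -0.02 0" --pt "0.2 0 -0.003 -0.03 0" --pt "0.2 0 0 -0.03 0" --pt "0.2 0 0 -0.02 0" --pt "0.2 0 0 -0.01 0" --pt "0.2 0 0 -0.005 0"

```text
t: 9.98
tool_pos: [0.5318, 0.3891, 0.0308]
tool_rot: [-0.031, 3.1, 0.003]
contact_force: [0.1, -0.9, -0.8]
opening: 0.0279
```

```bash
python3 -c "
from h import *
st(1)"
```

```text
t 10.03 pos [0.5315 0.389  0.0303] yaw x -178.85 zaxis [ 0.04   0.002 -0.999] F [-1.1 -0.2 -0.3] op 0.0281
```

Emit:
step_arm --pt "0.2 0 0 -0.009 0" --pt "0.2 0 0 -0.005 0" --pt "0.2 0 0 -0.003 0" --pt "0.2 0 0 0 0"

```text
t: 10.52
tool_pos: [0.5332, 0.3901, 0.0149]
tool_rot: [-0.031, 3.097, 0.006]
contact_force: [-1.2, 0.6, -0.0]
opening: 0.0277
```

```bash
python3 -c "
from h import *
st(1)"
```

```text
t 10.57 pos [0.5335 0.3902 0.0152] yaw x -178.85 zaxis [ 0.045  0.005 -0.999] F [ 0.8 -0.8 -0.5] op 0.0276
```

Emit:
step_arm --pt "0.2 0 0 -0.002 0" --pt "0.2 0 0 -0.001 0" --pt "0.8 0 0 0 0" --pt "0.8 0 0 0 0" --pt "0.8 0 0 0 0" --pt "0.8 0 0 0.01 0" --pt "0.8 0 0 0.02 0"

```text
t: 11.45
tool_pos: [0.5327, 0.3897, 0.0425]
tool_rot: [-0.031, 3.099, 0.005]
contact_force: [0.2, -0.7, -0.3]
opening: 0.0681
```

```bash
python3 -c "
from h import *
st(0); st(4); w=cam('wrist'); save(w,'h_w.png')"
```

```text
t 11.45 pos [0.5327 0.3897 0.0425] yaw x -178.84 zaxis [ 0.043  0.003 -0.999] F [ 0.2 -0.7 -0.3] op 0.0681
t 11.65 pos [0.5341 0.3905 0.044 ] yaw x -178.85 zaxis [ 0.046  0.006 -0.999] F [-0.1  0.6 -1.4] op 0.0684
```

View pics/h_w.png

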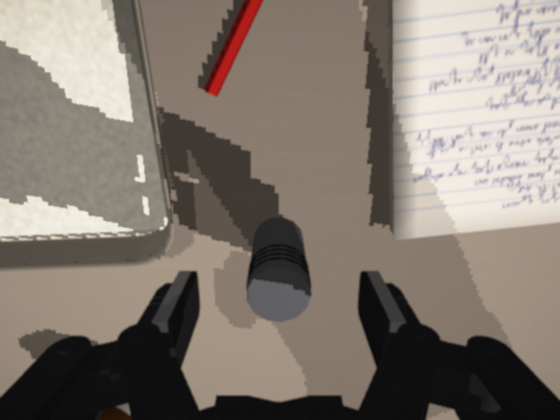

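Run:
```python
from h import *
t=cam("top")
for n,uv in (("s1",(263,191)),("s2",(374,186)),("s3",(493,192)),("s4",(598,189))):
    u=(np.array(uv)/2.7+np.array([110,130])); print(n,back(t,u,.042)[0,:2].round(4))
# liner brightness threshold in the original (arm-free) image
im=cv2.imread("pics/a_top.png"); m=((im.min(2)>200)).astype(np.uint8); m[:, :110]=0; m[:,215:]=0; m[:225]=0; m[310:]=0
c=max(cv2.findContours(m,0,1)[0],key=cv2.contourArea); r=cv2.minAreaRect(c); b=cv2.boxPoints(r); print(r,b)
X=back(t,b,.004); print(X.round(4)); print(X.mean(0))
save(t,"i_t.png",(100,160,380,310),2.7)
```

```text
s1 [0.6363 0.1117]
s2 [0.6386 0.0112]
s3 [ 0.6306 -0.0965]
s4 [ 0.6312 -0.1918]
((165.8679962158203, 267.15228271484375), (51.01288604736328, 75.5218734741211), 85.91438293457031) [[126.38576 244.40103]
 [201.71571 239.0203 ]
 [205.35023 289.90353]
 [130.02028 295.28427]]
[[0.5344 0.3232 0.004 ]
 [0.5435 0.1336 0.004 ]
 [0.4168 0.1254 0.004 ]
 [0.4079 0.313  0.004 ]]
[0.47563534 0.22383087 0.004     ]
```

View pics/i_t.png

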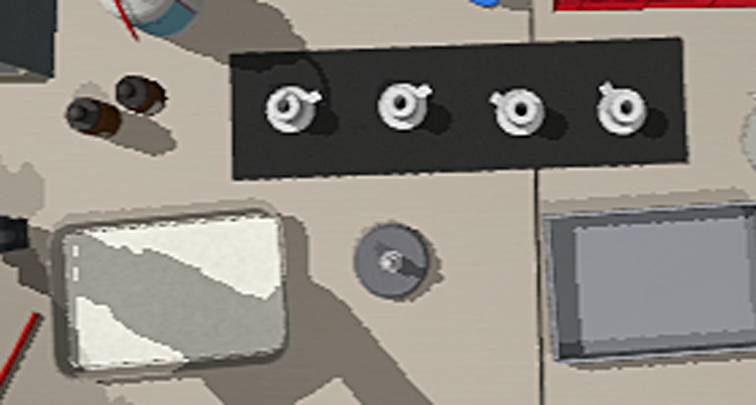

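Emit:
step_arm --pt "0.6 0 0 0.03 0" --pt "0.6 0 0 0.045 0" --pt "0.6 0 -0.01 0.03 0" --pt "0.6 0.01 -0.03 0.005 0" --pt "0.6 0.015 -0.05 0 0" --pt "0.6 0.018 -0.055 0 0" --pt "0.6 0.018 -0.055 0 0" --pt "0.6 0.015 -0.04 0 0" --pt "0.6 0.01 -0.02 0 0" --pt "0.6 0.005 -0.01 0 0" --pt "0.6 0 0 0 0"

```text
t: 13.12
tool_pos: [0.6205, 0.1103, 0.1476]
tool_rot: [-0.035, 3.109, -0.0]
contact_force: [-0.8, 0.8, 0.2]
opening: 0.0512
```

Run:
```python
from h import *
st(3); w=cam("wrist"); save(w,"j_w.png")
```

```text
t 13.28 pos [0.6202 0.1115 0.1478] yaw x -178.61 zaxis [ 0.033  0.    -0.999] F [-1.1 -0.3 -0.5] op 0.0513
```

View pics/j_w.png

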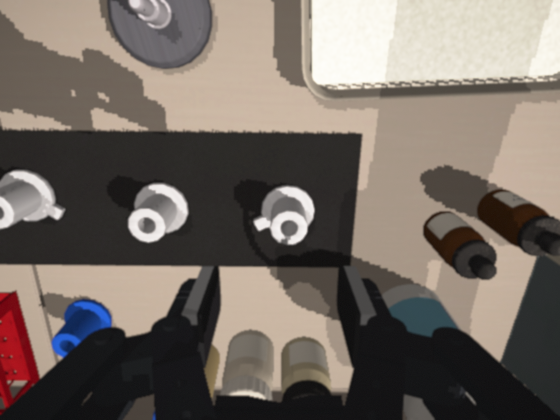

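```bash
cat >> h.py <<'E'
from scipy.optimize import minimize
def sil(p,x,y,a,z0,shape,off,s=4):
    m=np.zeros(shape,np.uint8); q=lambda P:np.int32(np.round((P-off+.5)*s*16))
    def hull(P): 
        h=cv2.convexHull(((P-off+.5)*s).astype(np.float32)); cv2.fillConvexPoly(m,np.int32(h*16),1,shift=4)
    hull(np.r_[circ(p,(x,y),.022,z0),circ(p,(x,y),.022,z0+.006)])
    hull(np.r_[circ(p,(x,y),.014,z0),circ(p,(x,y),.014,z0+.040)])
    c,sn=np.cos(a),np.sin(a)
    B=np.array([[u,v,z] for u in(.01,.03) for v in(-.005,.005) for z in(z0,z0+.006)])
    hull(proj(p,np.c_[x+B[:,0]*c-B[:,1]*sn,y+B[:,0]*sn+B[:,1]*c,B[:,2]])); return m
def fit(p,x,y,deg,z0,thr=105,rad=.05,f=None,free_yaw=True):
    g=p["color"].min(2)
    uv=proj(p,np.array([[x+i*rad,y+j*rad,z0+k] for i in(-1,1) for j in(-1,1) for k in(0,.04)]))
    a=np.maximum(uv.min(0).astype(int),0); b=np.minimum(uv.max(0).astype(int)+1,[560,420]); s=4
    im=cv2.resize(g[a[1]:b[1],a[0]:b[0]],None,fx=s,fy=s,interpolation=cv2.INTER_CUBIC)
    M=(im>thr).astype(np.uint8)
    # keep connected component nearest
    n,l=cv2.connectedComponents(M); c=sil(p,x,y,np.radians(deg),z0,M.shape,a)
    k=np.argmax([0]+[((l==i)&(c>0)).sum() for i in range(1,n)]); M=(l==k).astype(np.uint8)
    cs=cv2.findContours(M,cv2.RETR_EXTERNAL,1)[0]; cv2.drawContours(M,cs,-1,1,-1)
    def cost(v):
        m=sil(p,v[0]*.01,v[1]*.01,v[2],z0,M.shape,a); return 1-(m&M).sum()/(m|M).sum()
    best=None
    for d in ((0,-40,40,90,180,-90) if free_yaw else (0,)):
        v0=np.array([x*100,y*100,np.radians(deg+d)])
        r=minimize(cost,v0,method="Nelder-Mead",options=dict(initial_simplex=v0+np.array([[0,0,0],[.5,0,0],[0,.5,0],[0,0,.3]]),xatol=.005,fatol=1e-5))
        if best is None or r.fun<best.fun: best=r
    v=best.x
    if f:
        o=cv2.resize(p["color"][a[1]:b[1],a[0]:b[0],::-1],None,fx=s,fy=s,interpolation=cv2.INTER_CUBIC)
        for mm,col in((sil(p,v[0]*.01,v[1]*.01,v[2],z0,M.shape,a),(0,255,0)),(M,(0,0,255))): cv2.drawContours(o,cv2.findContours(mm,0,1)[0],-1,col,1)
        cv2.imwrite("pics/"+f,o)
    print("fit xy",(v[:2]*.01).round(4),"yaw",np.degrees(v[2]).round(1),"1-IoU",round(best.fun,3)); return v
E
python3 - <<'E'
from h import *
w=cam("wrist"); o=ctrl.get_obs(); print(o["tool_pos"].round(4))
fit(w,.636,.112,-60,.002,f="k1.png")
fit(w,.638,.011,-60,.002,f="k2.png")
t=cam("top"); fit(t,.638,.011,-60,.002,thr=110,f="k3.png"); fit(t,.631,-.0965,60,.002,thr=110);fit(t,.631,-.192,45,.002,thr=110)
E
```

```text
[0.6203 0.1115 0.1481]
fit xy [0.6421 0.1202] yaw -63.0 1-IoU 0.053
fit xy [0.6418 0.0143] yaw -50.0 1-IoU 0.051
fit xy [0.6424 0.0139] yaw -55.0 1-IoU 0.041
fit xy [ 0.6341 -0.096 ] yaw 57.1 1-IoU 0.034
fit xy [ 0.6335 -0.1922] yaw 33.0 1-IoU 0.041
```

View pics/k1.png

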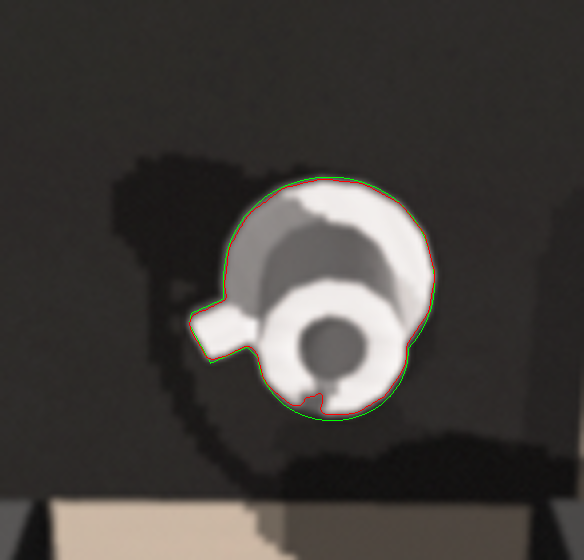

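View pics/k3.png

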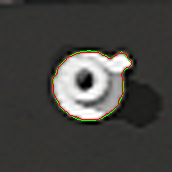

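Emit:
step_arm --pt "0.6 0.003 0.001 0 -8" --pt "0.6 0.003 0.001 0 -9.2" --pt "0.6 0.003 0.001 -0.01 -9.2" --pt "0.6 0.003 0.001 -0.015 -9.2" --pt "0.6 0.003 0.001 -0.015 -9.2" --pt "0.6 0.003 0.001 -0.015 -9.2" --pt "0.6 0.002 0.001 -0.01 -8" --pt "0.6 0.001 0.001 -0.005 -3" --pt "0.6 0 0 0 0"

```text
t: 14.55
tool_pos: [0.6408, 0.1258, 0.0774]
tool_rot: [1.678, 2.62, -0.03]
contact_force: [-0.2, 0.2, 0.4]
opening: 0.0511
```

Run:
```python
from h import *
st(3); w=cam("wrist"); save(w,"l_w.png"); fit(w,.642,.120,-63,.002,f="l1.png")
```

```text
t 14.7 pos [0.6415 0.1256 0.0785] yaw x 114.7 zaxis [ 0.017 -0.033 -0.999] F [ 0.3 -0.1  0.3] op 0.0512
fit xy [0.6416 0.1193] yaw -56.8 1-IoU 0.136
```

View pics/l_w.png

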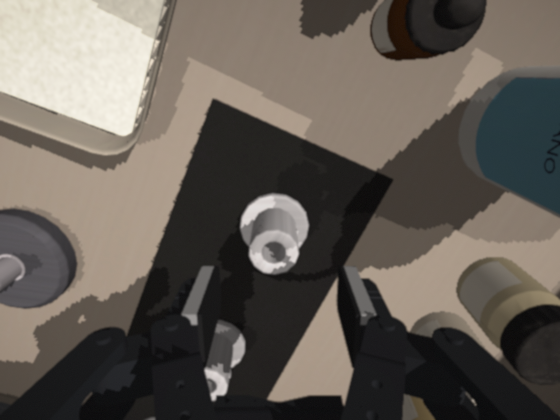

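View pics/l1.png

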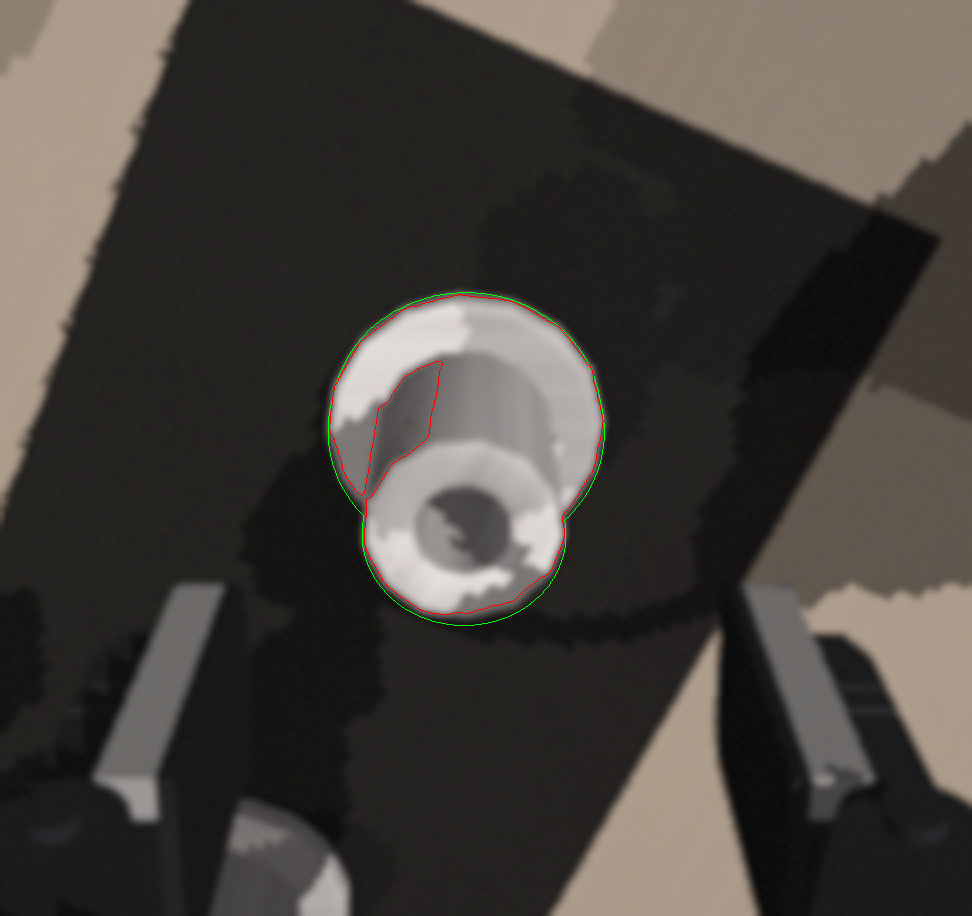

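Emit:
step_arm --pt "0.6 0 -0.004 -0.01 1.5" --pt "0.6 0 -0.002 -0.018 0.8" --pt "0.6 0 0 -0.018 0" --pt "0.6 0 0 -0.01 0" --pt "0.6 0 0 -0.006 0" --pt "0.6 0 0 0 0"

```text
t: 15.5
tool_pos: [0.6403, 0.1186, 0.011]
tool_rot: [1.622, 2.655, -0.029]
contact_force: [0.1, 0.3, 1.1]
opening: 0.0515
```

Run:
```python
from h import *
st(2); w=cam("wrist"); save(w,"m_w.png")
```

```text
t 15.6 pos [0.641  0.1186 0.012 ] yaw x 117.16 zaxis [ 0.018 -0.032 -0.999] F [-0.3  0.7 -0.2] op 0.0513
```

View pics/m_w.png

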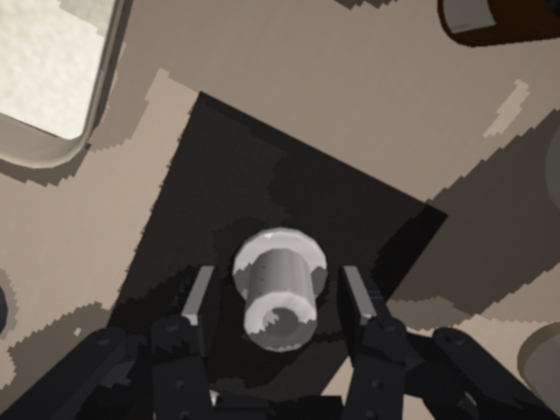

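Sleeve 1 (280,290) stands between the open pads. I'll close on it.

Emit:
step_arm --pt "0.2 0 0 0 0" --pt "0.2 0 0 0 0" --pt "0.2 0 0 0 0" --pt "0.2 0 0 0 0" --pt "0.2 0 0 0 0" --newtons 40

```text
t: 16.27
tool_pos: [0.6425, 0.1189, 0.0143]
tool_rot: [1.619, 2.651, -0.024]
contact_force: [0.6, -0.8, 0.3]
opening: 0.0258
```

Run:
```python
from h import *
st(1); w=cam("wrist"); save(w,"n_w.png"); fit(w,.6416,.1193,-63,.002,f="n1.png",thr=80,free_yaw=False)
```

```text
t 16.32 pos [0.6424 0.1189 0.0142] yaw x 117.16 zaxis [ 0.022 -0.031 -0.999] F [-0.2  0.5 -0.7] op 0.0258
fit xy [0.6427 0.1192] yaw -47.0 1-IoU 0.423
```

View pics/n1.png

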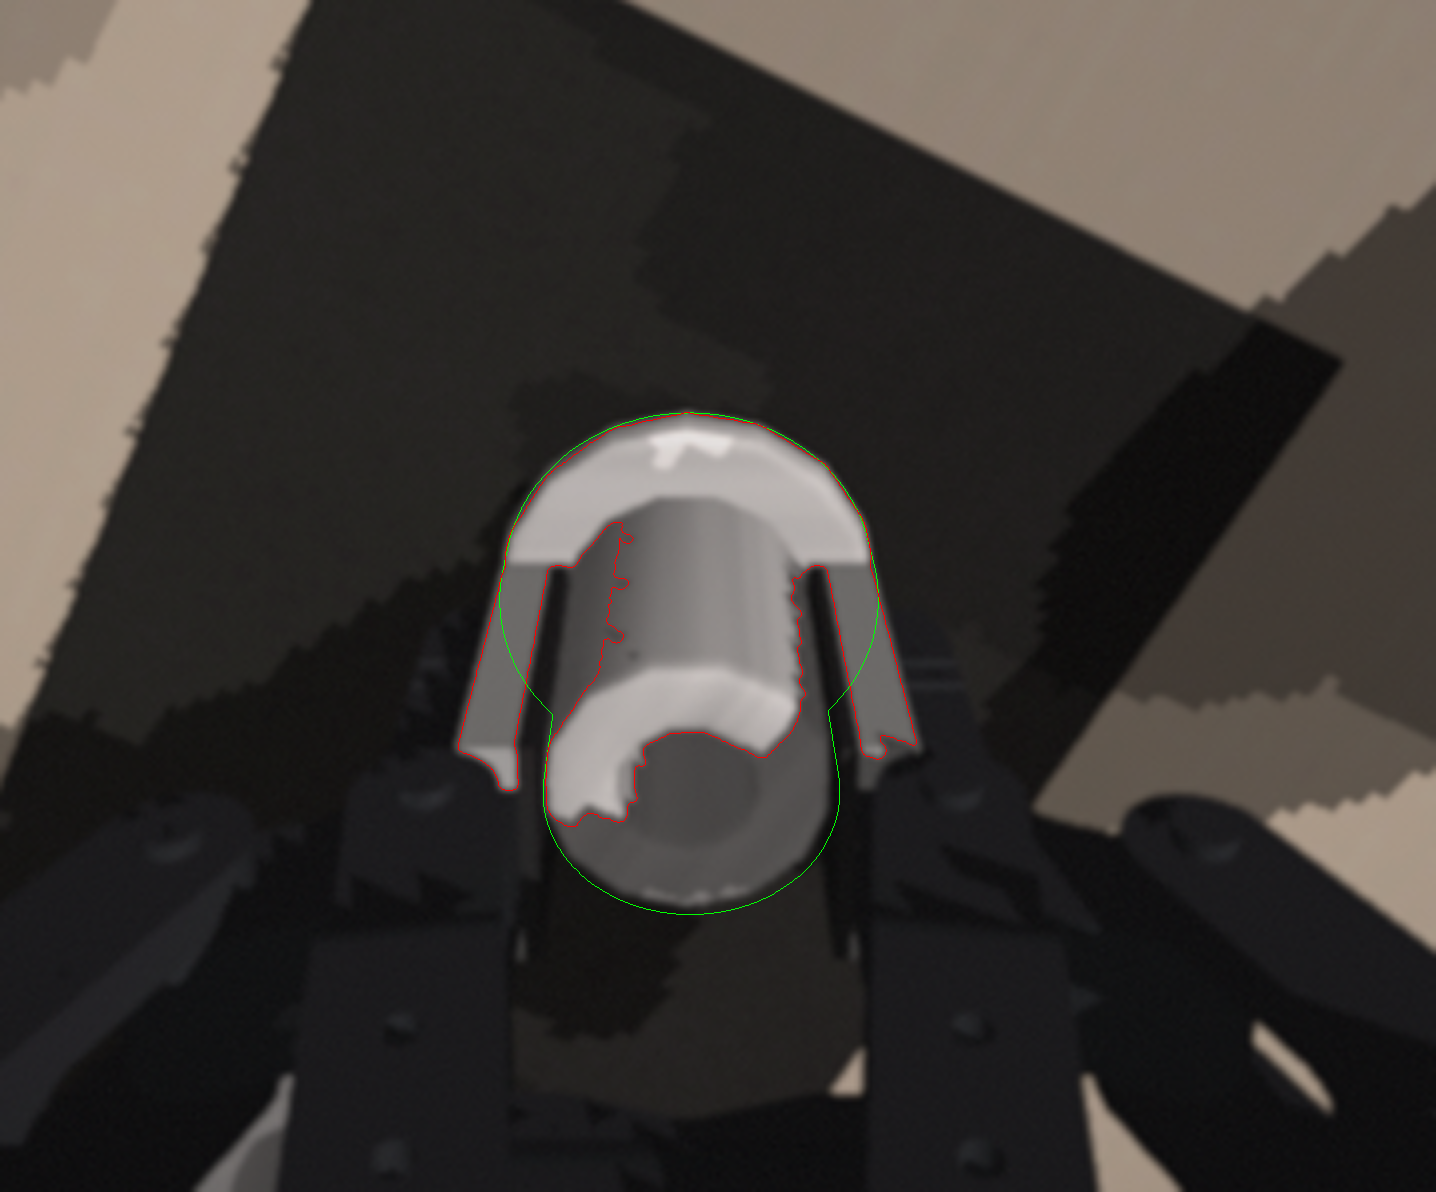

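Emit:
step_arm --pt "0.2 0 0 0.015 0" --pt "0.2 0 0 0.025 0" --pt "0.2 0 0 0.025 4" --pt "0.2 -0.005 -0.005 0.02 8" --pt "0.2 -0.012 -0.013 0.01 9" --pt "0.2 -0.015 -0.017 0.005 9" --pt "0.2 -0.015 -0.017 0 9" --pt "0.2 -0.015 -0.017 0 9" --pt "0.2 -0.01 -0.01 0 8" --pt "0.2 -0.005 -0.005 0 6" --pt "0.2 0 -0.002 0 2" --pt "0.2 0 0 0 0"

```text
t: 17.88
tool_pos: [0.5666, 0.0303, 0.1324]
tool_rot: [-0.09, 3.086, 0.014]
contact_force: [-0.2, 0.8, -0.9]
opening: 0.026
```

```bash
cat >> h.py <<'E'
def pinov(p,f,c,box,s):
    overlay(p,f,[(circ(p,c,.035,.015),(0,255,0)),(circ(p,c,.008,.035),(0,0,255)),(circ(p,c,.005,.050),(255,255,0)),(proj(p,[[c[0],c[1],.015],[c[0],c[1],.055]]),(255,0,255))],box,s)
E
python3 - <<'E'
from h import *
st(3); w=cam("wrist"); save(w,"o_w.png"); 
u=proj(w,[.497,.0275,.03])[0].astype(int); print(u)
pinov(w,"o1.png",(.497,.0275),(max(u[0]-65,0),max(u[1]-50,0),u[0]+65,u[1]+50),6)
E
```

```text
t 18.02 pos [0.5666 0.0307 0.1319] yaw x -176.63 zaxis [ 0.053  0.011 -0.999] F [-0.2 -0.7 -0.8] op 0.0262
[277  97]
```

View pics/o_w.png

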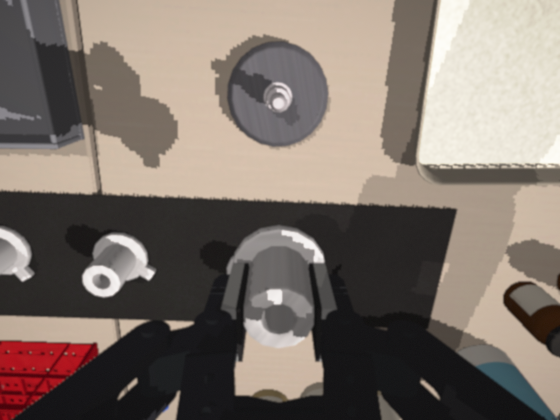

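View pics/o1.png

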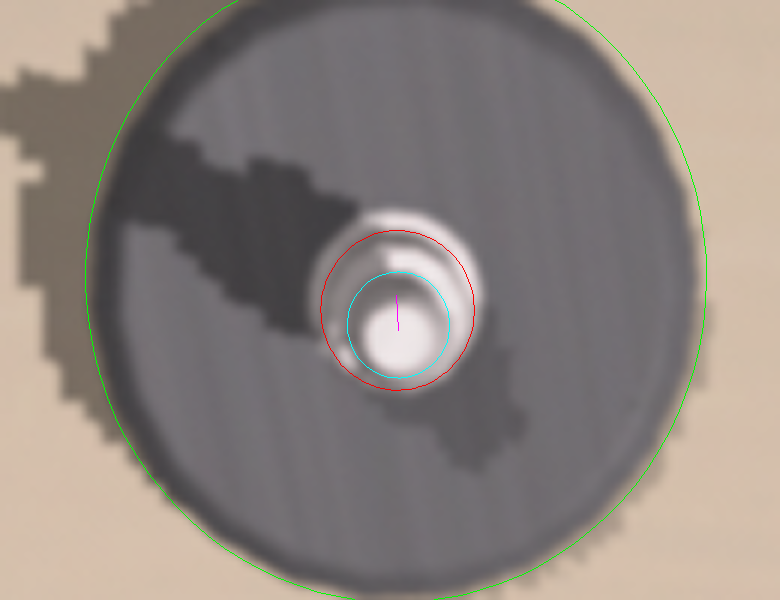

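```bash
cat >> h.py <<'E'
def held(p,f,dz=.0122,dx=0,dy=0,yaw=0):
    o=ctrl.get_obs(); P=o["tool_pos"]; z=P[2]-dz; c=(P[0]+dx,P[1]+dy); a=np.radians(yaw)
    tab=proj(p,np.array([[c[0]+u*np.cos(a)-v*np.sin(a),c[1]+u*np.sin(a)+v*np.cos(a),z+.006] for u,v in((.02,.005),(.03,.005),(.03,-.005),(.02,-.005))]))
    overlay(p,f,[(circ(p,c,.022,z),(0,255,0)),(circ(p,c,.014,z+.04),(0,0,255)),(circ(p,c,.0092,z+.04),(255,255,0)),(tab,(255,0,255))],(180,180,380,380),4)
E
python3 - <<'E'
from h import *
w=cam("wrist"); held(w,"p1.png",yaw=3)
E
```

```text
(no output)
```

View pics/p1.png

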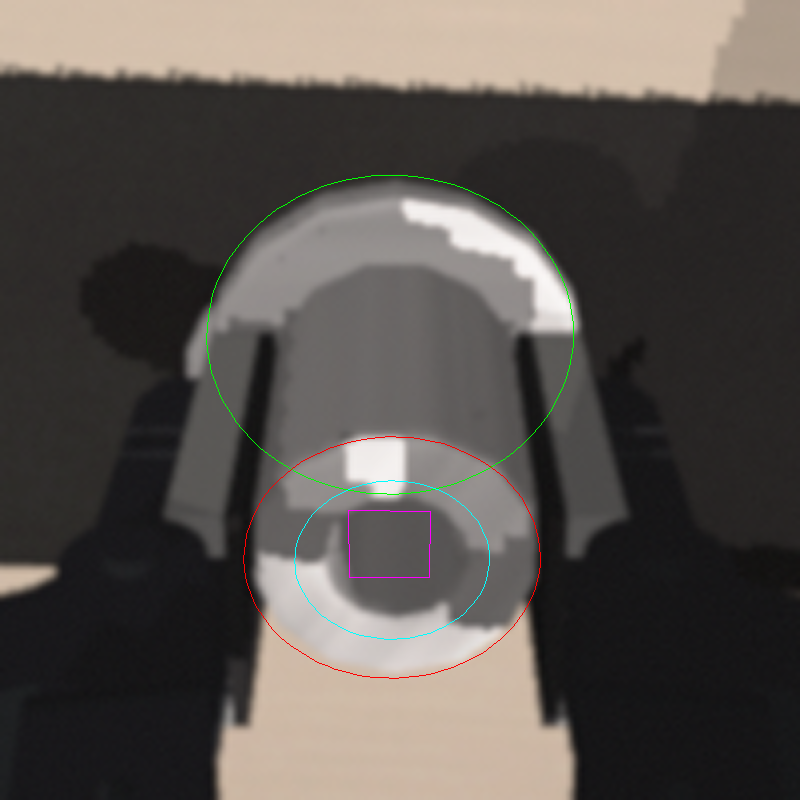

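Emit:
step_arm --pt "0.2 -0.01 -0.001 0 0" --pt "0.2 -0.02 -0.001 0 0" --pt "0.2 -0.018 0 0 0" --pt "0.2 -0.01 0 0 0" --pt "0.2 -0.005 0 0 0" --pt "0.2 0 0 0 0"

```text
t: 18.88
tool_pos: [0.4996, 0.0291, 0.1307]
tool_rot: [-0.092, 3.089, 0.015]
contact_force: [0.3, 0.9, -0.5]
opening: 0.0258
```

Run:
```python
from h import *
st(2)
```

```text
t 18.98 pos [0.5    0.029  0.1308] yaw x -176.6 zaxis [ 0.051  0.011 -0.999] F [-0.3 -0.1 -1.5] op 0.0259
```

Now 2.5 mm in −x, 1.3 mm in −y, then down to just above the tip.

Emit:
step_arm --pt "0.2 -0.002 -0.001 -0.01 0" --pt "0.2 -0.001 0 -0.015 0" --pt "0.2 0 0 -0.015 0" --pt "0.2 0 0 -0.008 0" --pt "0.2 0 0 0 0"

```text
t: 19.6
tool_pos: [0.4962, 0.028, 0.0777]
tool_rot: [-0.092, 3.092, 0.015]
contact_force: [0.0, -0.5, -0.2]
opening: 0.026
```

Run:
```python
from h import *
st(2); s=cam("side"); save(s,"q_s.png",(250,200,340,290),8)
```

```text
t 19.7 pos [0.4969 0.0279 0.0789] yaw x -176.6 zaxis [ 0.05   0.011 -0.999] F [-0.5 -1.1 -0.4] op 0.0264
```

View pics/q_s.png

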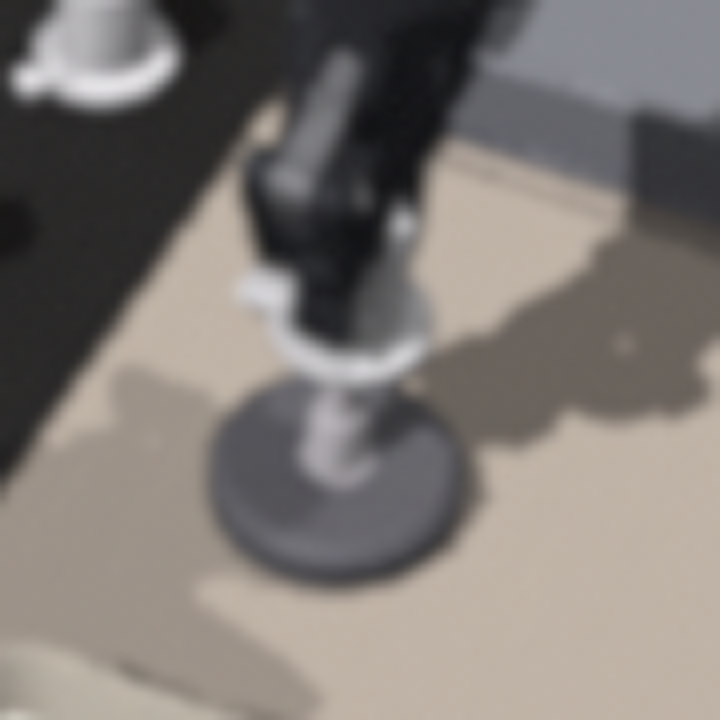

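Aligned; tab points away (left in this view). Lowering gently.

Emit:
step_arm --pt "0.2 0 0 -0.005 0" --pt "0.2 0 0 -0.006 0" --pt "0.2 0 0 -0.006 0" --pt "0.2 0 0 -0.005 0"

```text
t: 20.25
tool_pos: [0.4986, 0.0278, 0.0577]
tool_rot: [-0.092, 3.086, 0.014]
contact_force: [-0.2, 0.0, -1.0]
opening: 0.0261
```

Run:
```python
from h import *
st(0);st(2)
```

```text
t 20.25 pos [0.4986 0.0278 0.0577] yaw x -176.6 zaxis [ 0.054  0.011 -0.998] F [-0.2  0.  -1. ] op 0.0261
t 20.35 pos [0.4981 0.0278 0.0573] yaw x -176.6 zaxis [ 0.053  0.011 -0.999] F [ 0.7 -0.6 -0.4] op 0.0261
```

Emit:
step_arm --pt "0.2 -0.001 0 -0.005 0" --pt "0.2 0 0 -0.005 0" --pt "0.2 0 0 -0.005 0" --pt "0.2 0 0 -0.004 0"

```text
t: 20.85
tool_pos: [0.4987, 0.0278, 0.0459]
tool_rot: [-0.093, 3.09, 0.014]
contact_force: [-18.3, 1.7, 31.4]
opening: 0.0262
```

Run:
```python
from h import *
st(0);st(2)
```

```text
t 20.85 pos [0.4987 0.0278 0.0459] yaw x -176.55 zaxis [ 0.05   0.011 -0.999] F [-18.3   1.7  31.4] op 0.0262
t 20.95 pos [0.4987 0.0278 0.0459] yaw x -176.54 zaxis [ 0.05   0.011 -0.999] F [-16.7   2.   28.9] op 0.0262
```

Emit:
step_arm --pt "0.2 -0.001 0 0.002 0" --pt "0.2 -0.0015 0 0 0" --pt "0.2 0 0 -0.002 0" --pt "0.2 0 0 -0.003 0"

```text
t: 21.45
tool_pos: [0.4979, 0.0276, 0.046]
tool_rot: [-0.094, 3.088, 0.013]
contact_force: [-12.4, 1.9, 29.1]
opening: 0.0261
```

Run:
```python
from h import *
st(0);st(2)
s=cam("side"); save(s,"r_s.png",(250,200,340,290),8)
w=cam("wrist"); save(w,"r_w.png",(180,200,380,380),4)
```

```text
t 21.45 pos [0.4979 0.0276 0.046 ] yaw x -176.53 zaxis [ 0.052  0.01  -0.999] F [-12.4   1.9  29.1] op 0.0261
t 21.55 pos [0.4979 0.0276 0.0461] yaw x -176.53 zaxis [ 0.052  0.01  -0.999] F [-9.7  0.3 17. ] op 0.0259
```

View pics/r_s.png

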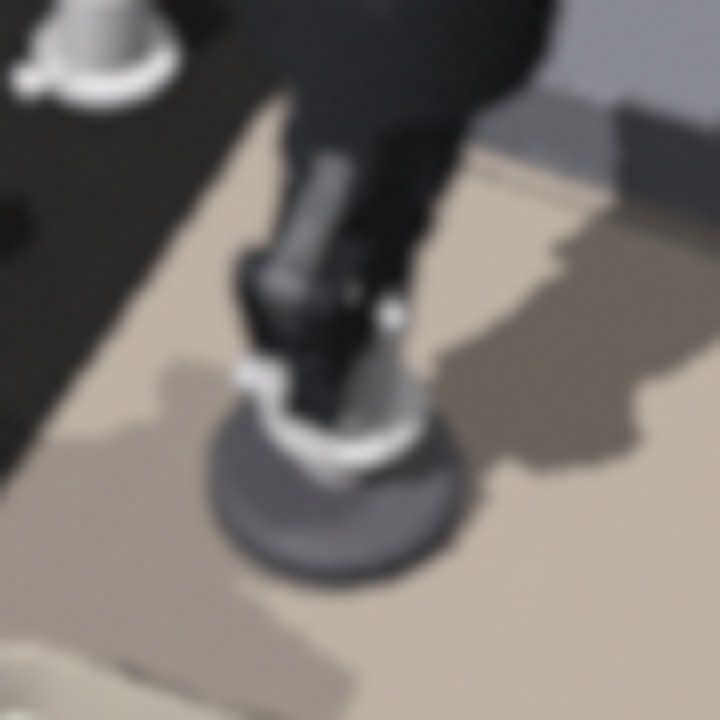

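View pics/r_w.png

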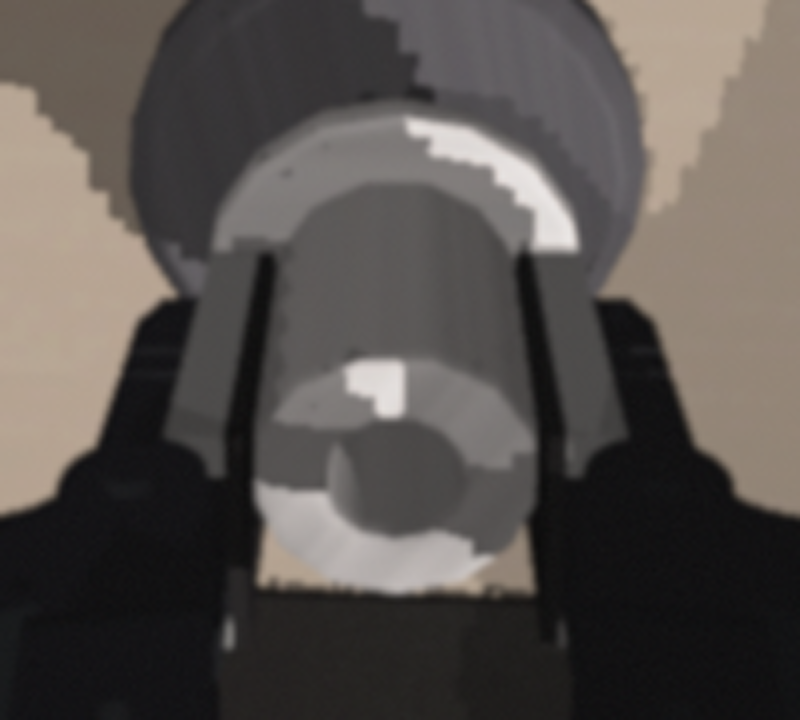

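Emit:
step_arm --pt "0.2 -0.001 0 0.012 0" --pt "0.2 0 0 0.02 0" --pt "0.2 0 0 0.02 0" --pt "0.2 0 -0.015 0.01 0" --pt "0.2 -0.005 -0.03 0 0" --pt "0.2 -0.005 -0.045 0 0" --pt "0.2 -0.005 -0.045 0 0" --pt "0.2 -0.004 -0.035 0 0" --pt "0.2 -0.002 -0.02 -0.01 0" --pt "0.2 0 -0.005 -0.02 0" --pt "0.2 0 0 -0.02 0" --pt "0.2 0 0 -0.01 0" --pt "0.2 0 0 0 0"

```text
t: 23.28
tool_pos: [0.4671, -0.179, 0.0424]
tool_rot: [-0.088, 3.1, 0.019]
contact_force: [0.7, 1.1, -0.5]
opening: 0.0259
```

Run:
```python
from h import *
st(2); w=cam("wrist"); save(w,"s_w.png")
```

```text
t 23.38 pos [ 0.468  -0.1793  0.0437] yaw x -176.74 zaxis [ 0.042  0.012 -0.999] F [-0.1 -0.4 -0.5] op 0.0259
```

View pics/s_w.png

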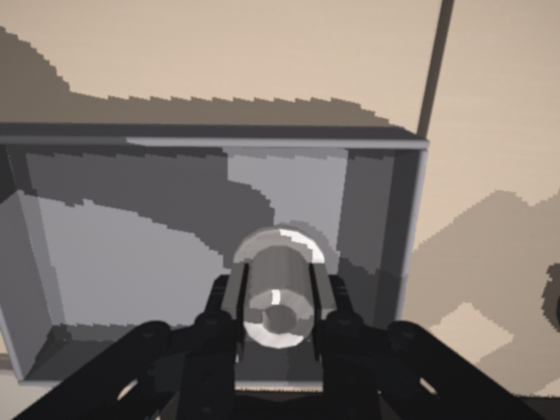

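Emit:
step_arm --pt "0.2 0 -0.015 0 0" --pt "0.2 0 -0.01 -0.008 0" --pt "0.2 0 0 -0.01 0" --pt "0.2 0 0 -0.006 0" --pt "0.2 0 0 -0.003 0" --pt "0.2 0 0 0 0"

```text
t: 24.18
tool_pos: [0.4692, -0.2065, 0.0165]
tool_rot: [-0.089, 3.095, 0.014]
contact_force: [0.7, 0.1, 0.4]
opening: 0.0261
```

Run:
```python
from h import *
st(1)
```

```text
t 24.23 pos [ 0.4693 -0.2066  0.0167] yaw x -176.7 zaxis [ 0.045  0.01  -0.999] F [ 0.  -0.3 -1.4] op 0.026
```

Emit:
step_arm --pt "0.55 0 0 -0.001 0" --pt "0.55 0 0 0 0" --pt "0.55 0 0 0 0" --pt "0.55 0 0 0.015 0" --pt "0.55 0 0 0.03 0" --pt "0.55 0 0 0.03 0" --pt "0.55 0.005 0.01 0.02 0" --pt "0.55 0.02 0.03 0.01 0" --pt "0.55 0.03 0.045 0 0" --pt "0.55 0.03 0.045 0 0" --pt "0.55 0.03 0.045 0 0" --pt "0.55 0.02 0.025 0 0" --pt "0.55 0.005 0.008 0 0" --pt "0.55 0 0 0 0"

```text
t: 25.98
tool_pos: [0.617, 0.0061, 0.1403]
tool_rot: [-0.086, 3.077, 0.002]
contact_force: [0.6, 0.0, 0.0]
opening: 0.0472
```

Run:
```python
from h import *
st(2); w=cam("wrist"); save(w,"t_w.png"); fit(w,.6418,.0141,-52,.002,f="t1.png"); fit(w,.634,-.096,57,.002)
t=cam("top"); save(t,"t_t.png",(180,160,400,310),3)
```

```text
t 26.07 pos [0.6167 0.0052 0.1401] yaw x -176.89 zaxis [ 0.063  0.003 -0.998] F [ 0.3 -0.3 -0. ] op 0.0472
fit xy [0.6428 0.0147] yaw -55.7 1-IoU 0.043
fit xy [ 0.6336 -0.0956] yaw 56.2 1-IoU 0.049
```

View pics/t1.png

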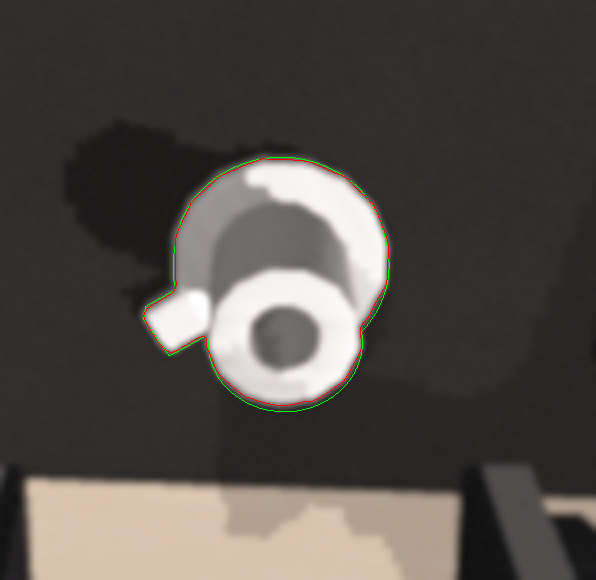

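View pics/t_t.png

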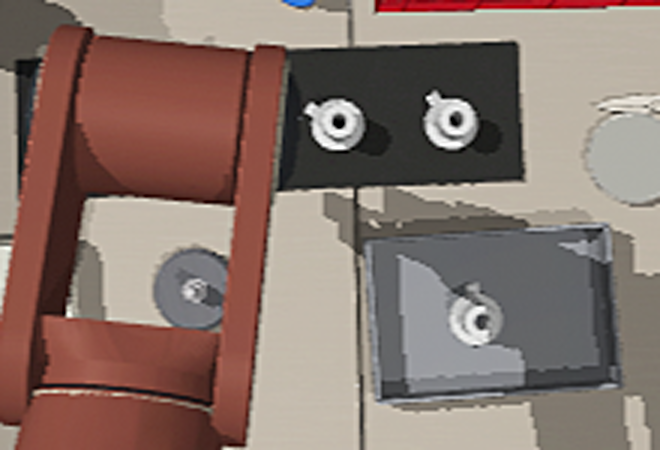

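Emit:
step_arm --pt "0.55 0.005 0.002 0 -7" --pt "0.55 0.008 0.003 0 -9.5" --pt "0.55 0.008 0.003 0 -9.5" --pt "0.55 0.004 0.001 0 -9.5" --pt "0.55 0 0 0 -9.5" --pt "0.55 0 0 -0.03 -7.5" --pt "0.55 0 0 -0.02 -3.5" --pt "0.55 0 0 0 -1.5"

```text
t: 27.18
tool_pos: [0.6385, 0.0055, 0.0887]
tool_rot: [1.474, 2.712, -0.048]
contact_force: [-0.2, 0.3, 0.3]
opening: 0.047
```

Run:
```python
from h import *
st(3); w=cam("wrist"); fit(w,.6428,.0147,-55,.002,f="u1.png",thr=85)
```

```text
t 27.32 pos [0.6406 0.0057 0.0917] yaw x 123.06 zaxis [ 0.038 -0.054 -0.998] F [ 1.2 -0.4 -0.3] op 0.0474
fit xy [0.6418 0.0144] yaw -45.0 1-IoU 0.015
```

View pics/u1.png

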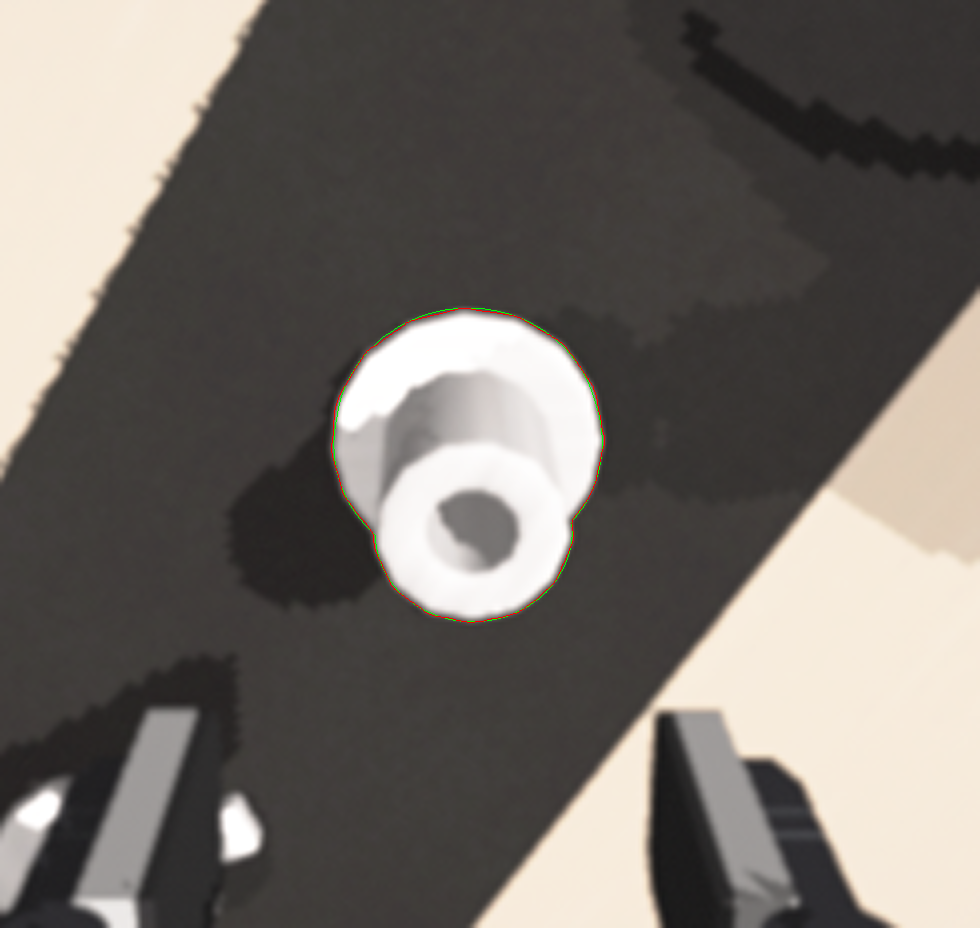

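Emit:
step_arm --pt "0.55 0.001 0.005 -0.015 1" --pt "0.55 0 0.003 -0.025 0" --pt "0.55 0 0 -0.02 0" --pt "0.55 0 0 -0.01 0" --pt "0.55 0 0 -0.006 0" --pt "0.55 0 0 0 0"

```text
t: 28.12
tool_pos: [0.6434, 0.0145, 0.0145]
tool_rot: [1.438, 2.721, -0.041]
contact_force: [0.3, -0.5, 0.5]
opening: 0.0472
```

Run:
```python
from h import *
st(2); w=cam("wrist"); fit(w,.6418,.0144,-55,.002,f="v1.png",thr=85)
```

```text
t 28.23 pos [0.6441 0.0145 0.0155] yaw x 124.26 zaxis [ 0.046 -0.053 -0.998] F [-0.2  0.1  0.7] op 0.0473
fit xy [0.6419 0.0141] yaw -54.6 1-IoU 0.041
```

View pics/v1.png

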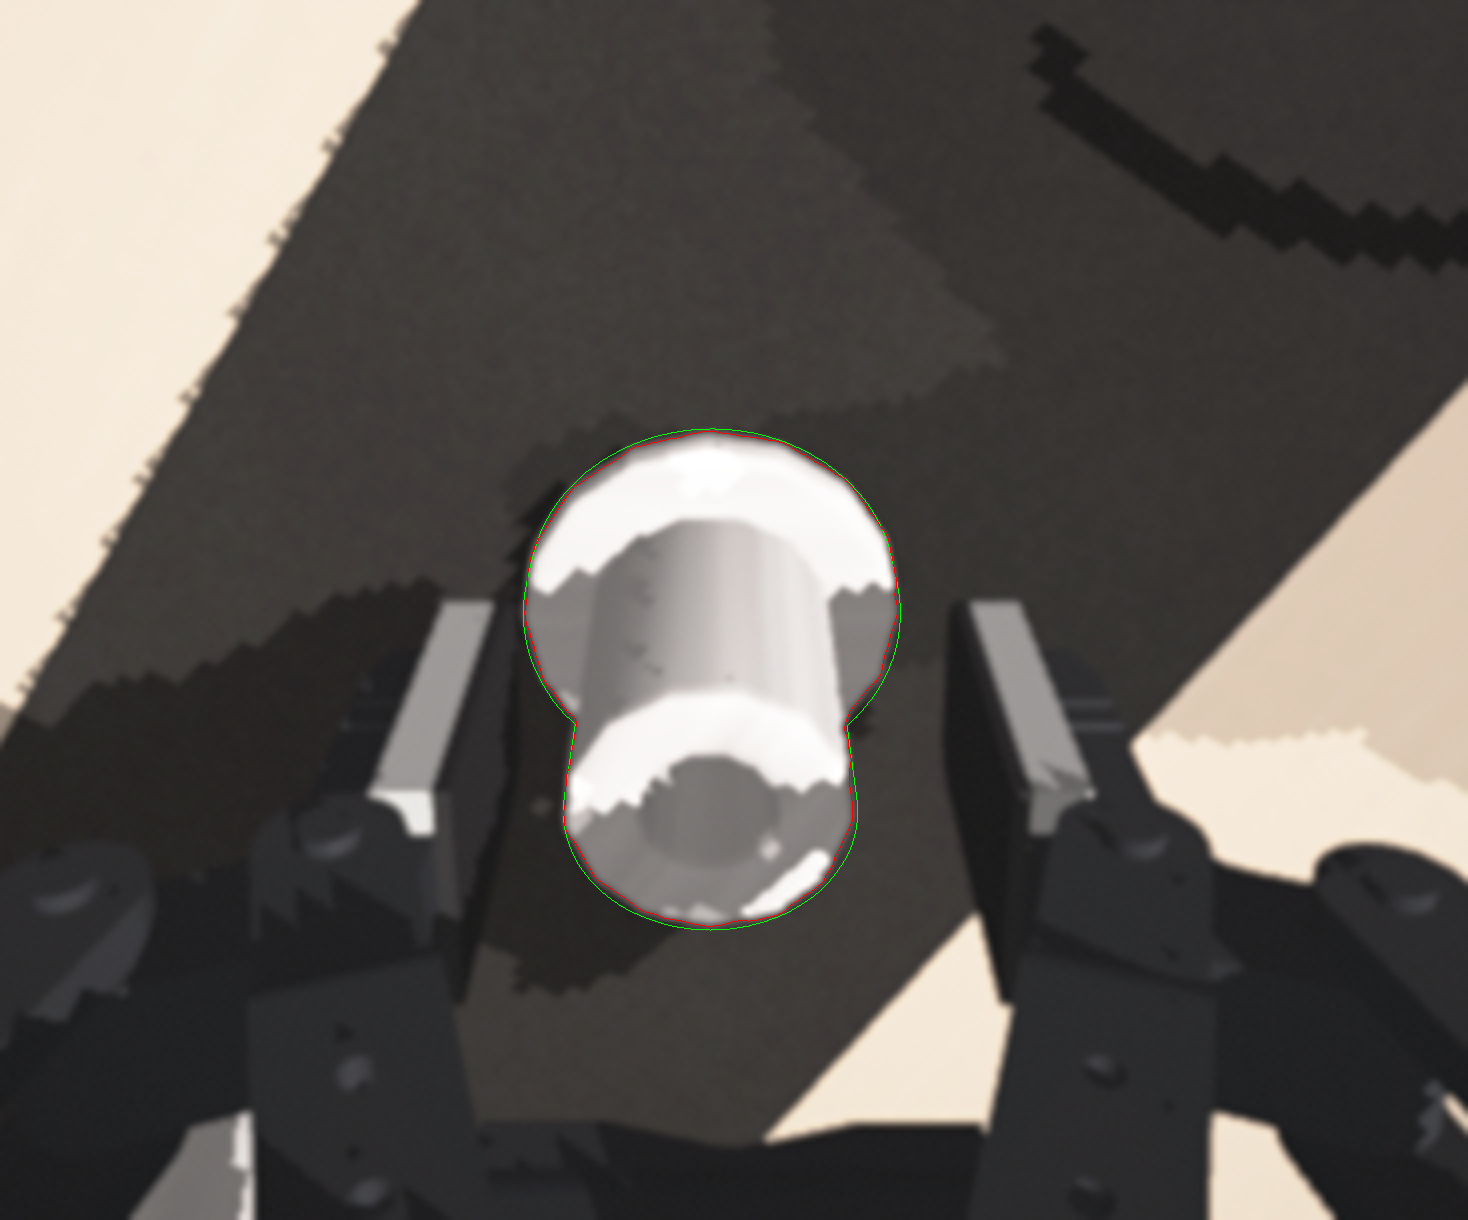

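Emit:
step_arm --pt "0.55 -0.002 0 -0.003 0" --pt "0.2 0 0 0 0" --pt "0.2 0 0 0 0" --pt "0.2 0 0 0 0" --pt "0.2 0 0 0 0" --pt "0.2 0 0 0 0"

```text
t: 29.02
tool_pos: [0.6432, 0.0143, 0.0143]
tool_rot: [1.436, 2.717, -0.037]
contact_force: [0.5, -0.1, 0.4]
opening: 0.0259
```

Run:
```python
from h import *
st(1)
```

```text
t 29.07 pos [0.6432 0.0144 0.0142] yaw x 124.24 zaxis [ 0.049 -0.053 -0.997] F [-0.1 -0.2  0.7] op 0.026
```

Emit:
step_arm --pt "0.2 0 0 0.012 0" --pt "0.2 0 0 0.022 0" --pt "0.2 0 0 0.022 4" --pt "0.2 -0.01 0.001 0.018 8" --pt "0.2 -0.02 0.002 0.008 9" --pt "0.2 -0.025 0.002 0 9" --pt "0.2 -0.025 0.002 0 9" --pt "0.2 -0.025 0.002 0 9" --pt "0.2 -0.017 0.001 0 7" --pt "0.2 -0.01 0 0 3" --pt "0.2 -0.003 0 0 1" --pt "0.2 0 0 0 0"

```text
t: 30.58
tool_pos: [0.5061, 0.0246, 0.1077]
tool_rot: [-0.14, 3.057, 0.021]
contact_force: [-0.3, -0.2, -0.8]
opening: 0.0261
```

Run:
```python
from h import *
st(3); w=cam("wrist"); held(w,"w1.png",yaw=3)
```

```text
t 30.73 pos [0.5063 0.0247 0.1074] yaw x -174.76 zaxis [ 0.08   0.017 -0.997] F [0.2 0.1 0.2] op 0.0261
```

View pics/w1.png

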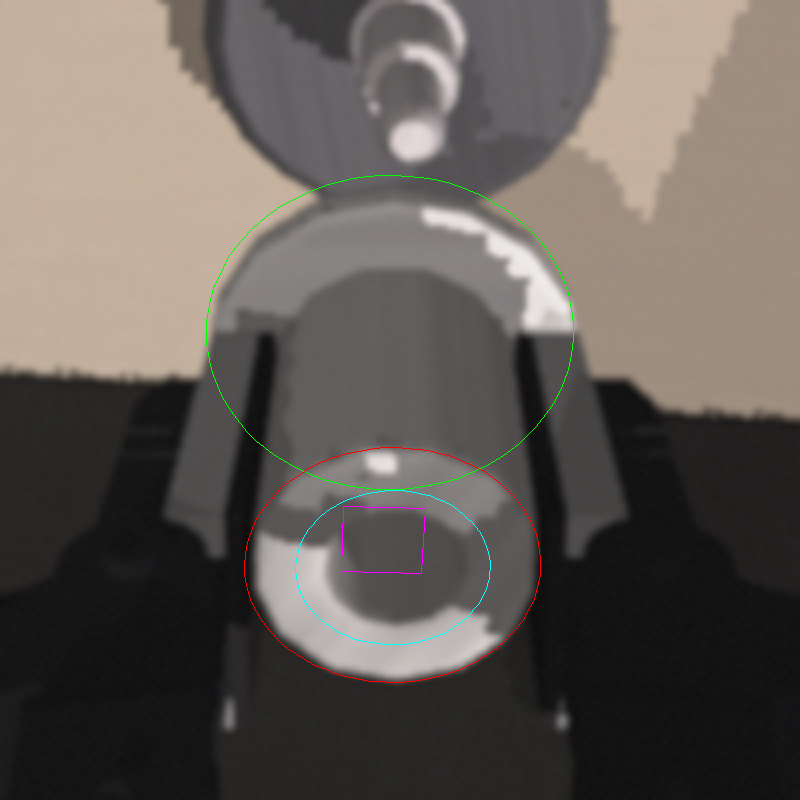

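Emit:
step_arm --pt "0.2 -0.005 0.002 0 -1" --pt "0.2 -0.003 0.001 -0.008 -1" --pt "0.2 -0.001 0 -0.012 0" --pt "0.2 0 0 -0.006 0" --pt "0.2 0 0 0 0"

```text
t: 31.4
tool_pos: [0.4959, 0.0281, 0.0782]
tool_rot: [-0.083, 3.062, 0.019]
contact_force: [0.4, -0.8, -0.4]
opening: 0.0261
```

Run:
```python
from h import *
st(3); s=cam("side"); save(s,"x_s.png",(250,200,340,290),8)
```

```text
t 31.55 pos [0.4967 0.028  0.0794] yaw x -176.91 zaxis [ 0.08   0.014 -0.997] F [ 0.2 -0.5 -1.5] op 0.0261
```

View pics/x_s.png

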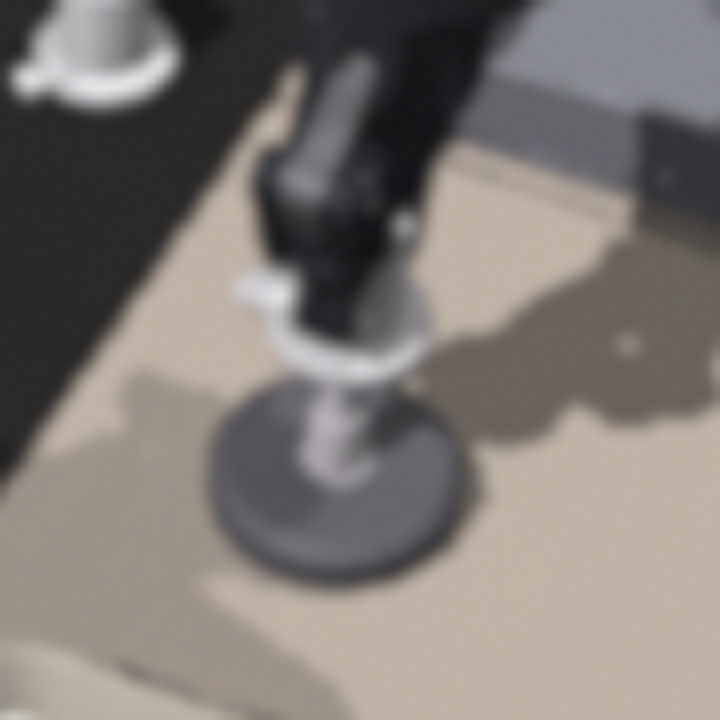

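Same alignment as before, so I'll lower it in two stages.

Emit:
step_arm --pt "0.2 0 0 -0.005 0" --pt "0.2 0 0 -0.006 0" --pt "0.2 0 0 -0.006 0" --pt "0.2 0 0 -0.005 0"

```text
t: 32.1
tool_pos: [0.4977, 0.0278, 0.0572]
tool_rot: [-0.083, 3.057, 0.018]
contact_force: [0.0, -0.7, -1.9]
opening: 0.0262
```

Run:
```python
from h import *
st(2)
```

```text
t 32.2 pos [0.4972 0.0279 0.0568] yaw x -176.91 zaxis [ 0.081  0.014 -0.997] F [-0.9 -0.7 -1.1] op 0.0264
```

Emit:
step_arm --pt "0.2 -0.0005 0 -0.005 0" --pt "0.2 -0.0005 0 -0.004 0" --pt "0.2 0 0 -0.004 0" --pt "0.2 0 0 -0.003 0"

```text
t: 32.7
tool_pos: [0.4973, 0.0278, 0.0467]
tool_rot: [-0.084, 3.062, 0.018]
contact_force: [-15.7, 1.1, 25.1]
opening: 0.0261
```

Run:
```python
from h import *
st(2)
s=cam("side"); save(s,"y_s.png",(250,200,340,290),8)
w=cam("wrist"); save(w,"y_w.png",(180,200,380,380),4)
```

```text
t 32.8 pos [0.4973 0.0278 0.0467] yaw x -176.86 zaxis [ 0.078  0.014 -0.997] F [-14.7   0.8  23.7] op 0.0259
```

View pics/y_s.png

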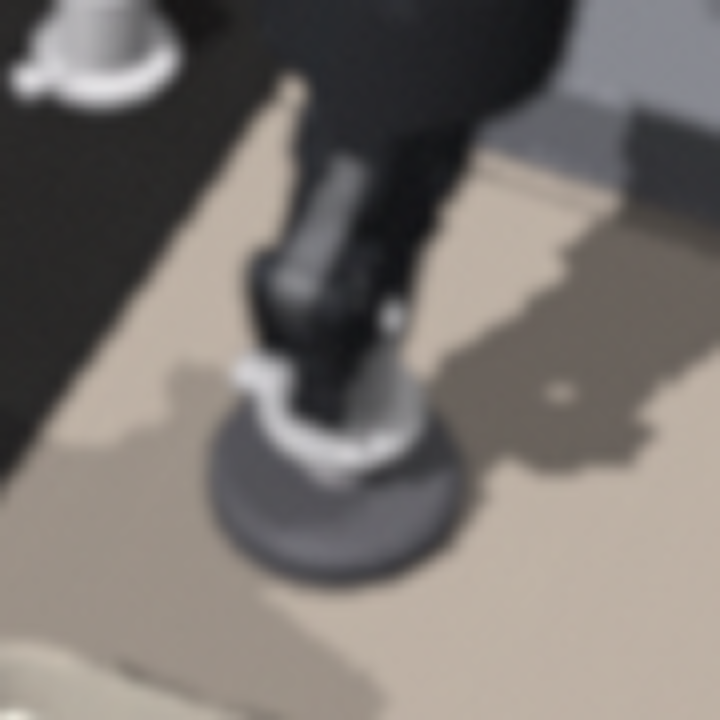

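View pics/y_w.png

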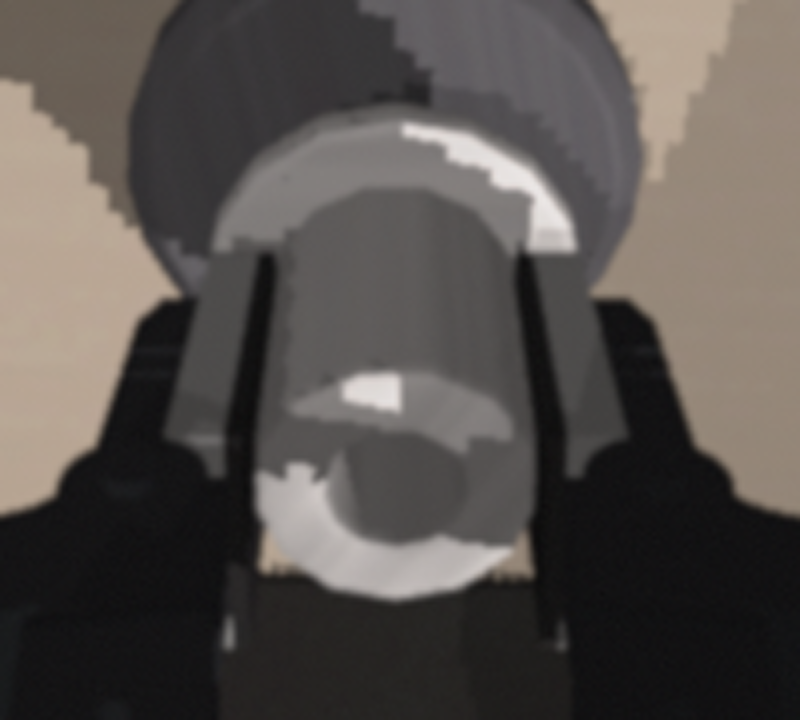

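Emit:
step_arm --pt "0.2 -0.001 0 0.002 0" --pt "0.2 -0.001 0 0 0" --pt "0.2 0 0 -0.003 0" --pt "0.2 0 0 -0.002 0"

```text
t: 33.4
tool_pos: [0.4969, 0.0277, 0.0468]
tool_rot: [-0.085, 3.059, 0.018]
contact_force: [-11.7, 1.1, 24.2]
opening: 0.0262
```

Run:
```python
from h import *
st(1)
```

```text
t 33.45 pos [0.4969 0.0276 0.0468] yaw x -176.84 zaxis [ 0.081  0.014 -0.997] F [-8.5 -0.3 17. ] op 0.0261
```

Emit:
step_arm --pt "0.2 -0.001 0 0.01 0" --pt "0.2 0 0 0.015 0" --pt "0.2 0 0 0.015 0" --pt "0.2 0 -0.01 0.012 0" --pt "0.2 -0.005 -0.03 0.01 0" --pt "0.2 -0.005 -0.05 0 0" --pt "0.2 -0.005 -0.055 0 0" --pt "0.2 -0.005 -0.055 0 0" --pt "0.2 -0.003 -0.045 0 0" --pt "0.2 -0.002 -0.025 0 0" --pt "0.2 0 -0.01 -0.01 0" --pt "0.2 0 0 -0.02 0" --pt "0.2 0 0 -0.02 0" --pt "0.2 0 0 -0.01 0" --pt "0.2 0 0 0 0"

```text
t: 35.33
tool_pos: [0.466, -0.2625, 0.0537]
tool_rot: [-0.088, 3.059, 0.019]
contact_force: [-0.9, 0.1, -1.8]
opening: 0.026
```

Run:
```python
from h import *
st(2); w=cam("wrist"); save(w,"z_w.png")
```

```text
t 35.42 pos [ 0.4668 -0.2631  0.055 ] yaw x -176.73 zaxis [ 0.083  0.013 -0.996] F [-0.  -0.2 -1.2] op 0.0261
```

View pics/z_w.png

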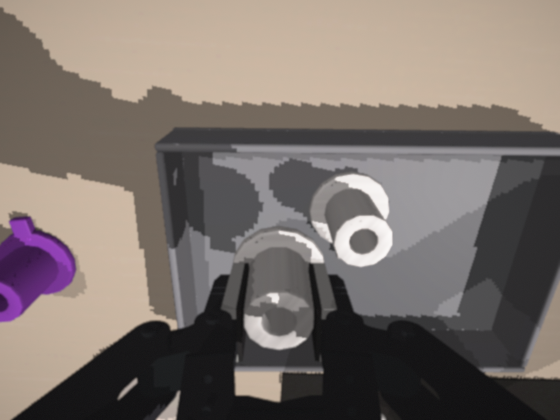

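Emit:
step_arm --pt "0.2 0 -0.006 -0.01 0" --pt "0.2 0 -0.005 -0.012 0" --pt "0.2 0 0 -0.01 0" --pt "0.2 0 0 -0.005 0" --pt "0.2 0 0 -0.002 0" --pt "0.2 0 0 0 0" --pt "0.55 0 0 0 0" --pt "0.55 0 0 0 0" --pt "0.55 0 0 0 0"

```text
t: 36.6
tool_pos: [0.4687, -0.2763, 0.0167]
tool_rot: [-0.088, 3.054, 0.012]
contact_force: [0.4, -0.5, -0.6]
opening: 0.0467
```

Run:
```python
from h import *
st(1); w=cam("wrist"); save(w,"z2_w.png")
```

```text
t 36.65 pos [ 0.4687 -0.2763  0.0167] yaw x -176.72 zaxis [ 0.086  0.011 -0.996] F [ 0.7 -1.  -0.4] op 0.0468
```

View pics/z2_w.png

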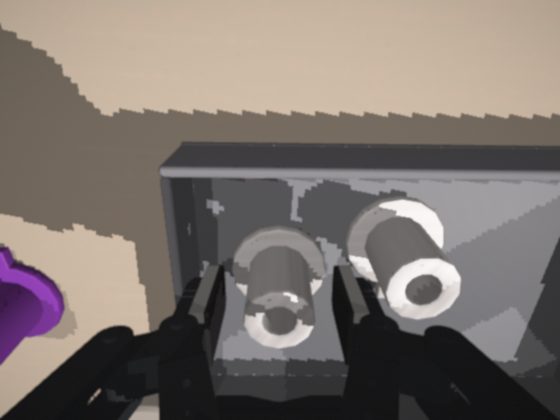

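Emit:
step_arm --pt "0.55 0 0 0.05 0" --pt "0.55 0 0 0.055 0"

```text
t: 36.95
tool_pos: [0.4649, -0.2733, 0.1178]
tool_rot: [-0.087, 3.063, 0.026]
contact_force: [1.1, 0.1, 0.4]
opening: 0.0469
```

Run:
```python
from h import *
for i in range(4): st(1)
```

```text
t 37.0 pos [ 0.4687 -0.2762  0.1267] yaw x -176.72 zaxis [ 0.087  0.01  -0.996] F [ 5.1 -1.4  4.2] op 0.0472
t 37.05 pos [ 0.4691 -0.2766  0.1249] yaw x -176.71 zaxis [ 0.088  0.009 -0.996] F [ 0.9  0.2 -0.2] op 0.0469
t 37.1 pos [ 0.4676 -0.2755  0.1216] yaw x -176.73 zaxis [ 0.084  0.012 -0.996] F [-0.5  0.5 -0.2] op 0.0468
t 37.15 pos [ 0.4663 -0.2744  0.119 ] yaw x -176.74 zaxis [ 0.081  0.015 -0.997] F [-0.3  0.4 -0.4] op 0.0475
```

Emit:
step_arm --pt "0.55 0 0 0.06 0" --pt "0.55 0 0 0 0"

```text
t: 37.4
tool_pos: [0.4645, -0.273, 0.176]
tool_rot: [-0.087, 3.064, 0.027]
contact_force: [-0.5, -0.6, -0.1]
opening: 0.0466
```

Run:
```python
from h import *
st(4)
```

```text
t 37.6 pos [ 0.4611 -0.2702  0.1687] yaw x -176.81 zaxis [ 0.065  0.028 -0.997] F [-0.5 -0.4 -0.6] op 0.0471
```

Emit:
step_arm --pt "0.55 0 0 -0.06 0" --pt "0.55 0 0 0 0"

```text
t: 37.85
tool_pos: [0.4596, -0.2689, 0.1047]
tool_rot: [-0.087, 3.078, 0.046]
contact_force: [0.2, 1.5, -0.7]
opening: 0.047
```

Run:
```python
from h import *
st(4)
```

```text
t 38.05 pos [ 0.4654 -0.2738  0.1149] yaw x -176.77 zaxis [ 0.076  0.019 -0.997] F [ 0.  -0.1  0.7] op 0.047
```

Emit:
step_arm --pt "0.55 0.02 0.025 0 0" --pt "0.55 0.03 0.04 0 0" --pt "0.55 0.03 0.04 0 0" --pt "0.55 0.03 0.035 0 0" --pt "0.55 0.015 0.02 0 0" --pt "0.55 0.005 0.005 0 0" --pt "0.55 0 0 0 0" --pt "0.55 0 0 0.06 0" --pt "0.55 0 0 0 0"

```text
t: 39.17
tool_pos: [0.6085, -0.1115, 0.198]
tool_rot: [-0.08, 3.035, 0.002]
contact_force: [0.2, 0.5, 0.1]
opening: 0.0471
```

Run:
```python
from h import *
st(4)
```

```text
t 39.38 pos [ 0.6041 -0.1097  0.1887] yaw x -176.98 zaxis [ 0.091  0.009 -0.996] F [-0.5 -0.  -0.6] op 0.0467
```

Emit:
step_arm --pt "0.55 0 0 0.06 0" --pt "0.55 0 0 0 0"

```text
t: 39.62
tool_pos: [0.6021, -0.11, 0.2461]
tool_rot: [-0.079, 3.056, 0.013]
contact_force: [0.4, -0.7, -0.0]
opening: 0.0469
```

Run:
```python
from h import *
st(4); w=cam("wrist"); fit(w,.6336,-.0956,56,.002,f="A1.png"); fit(w,.6335,-.1922,33,.002)
```

```text
t 39.83 pos [ 0.5986 -0.1087  0.2379] yaw x -177.07 zaxis [ 0.072  0.015 -0.997] F [-0.   0.3 -0.1] op 0.0472
fit xy [ 0.634  -0.0951] yaw 58.0 1-IoU 0.02
fit xy [ 0.633  -0.1917] yaw 32.9 1-IoU 0.021
```

View pics/A1.png

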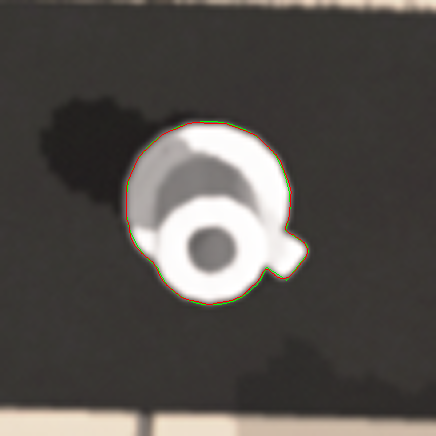

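Emit:
step_arm --pt "0.55 0 0 0.06 0" --pt "0.55 0 0 0 0" --pt "0.55 0 0 0 0" --pt "0.55 0 0 0.06 0" --pt "0.55 0 0 0 0" --pt "0.55 0 0 0 0"

```text
t: 40.62
tool_pos: [0.5954, -0.1077, 0.3484]
tool_rot: [-0.079, 3.085, 0.03]
contact_force: [-0.2, -1.2, -0.5]
opening: 0.0472
```

Run:
```python
from h import *
st(3)
```

```text
t 40.77 pos [ 0.5957 -0.1077  0.3494] yaw x -177.09 zaxis [ 0.056  0.02  -0.998] F [-0.2  1.2 -0.1] op 0.047
```

Emit:
step_arm --pt "0.55 0.004 0.001 -0.01 5" --pt "0.55 0.006 0.002 -0.025 9" --pt "0.55 0.006 0.002 -0.04 9" --pt "0.55 0.006 0.002 -0.045 9" --pt "0.55 0.006 0.002 -0.045 9" --pt "0.55 0.004 0.002 -0.04 7" --pt "0.55 0.003 0.001 -0.025 5" --pt "0.55 0.002 0.001 -0.015 2" --pt "0.55 0.001 0 -0.008 0" --pt "0.55 0 0 -0.004 0"

```text
t: 42.02
tool_pos: [0.6304, -0.0931, 0.0778]
tool_rot: [-1.544, 2.693, 0.08]
contact_force: [0.5, 0.5, -0.1]
opening: 0.0468
```

Run:
```python
from h import *
st(3);  w=cam("wrist"); fit(w,.634,-.0951,58,.002,f="B1.png",thr=85)
```

```text
t 42.17 pos [ 0.6307 -0.0932  0.0786] yaw x -120.37 zaxis [ 0.007  0.063 -0.998] F [ 0.2  0.1 -0.4] op 0.0467
fit xy [ 0.6336 -0.0951] yaw 69.3 1-IoU 0.019
```

View pics/B1.png

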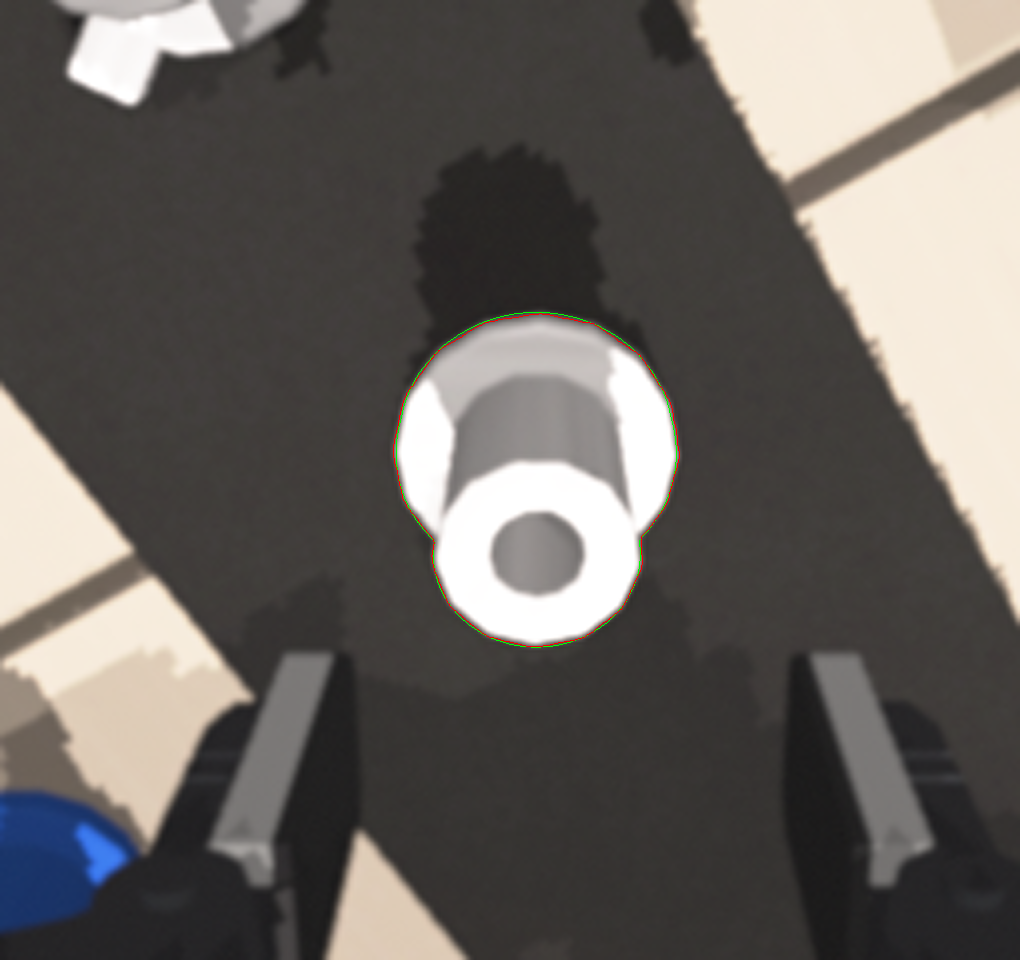

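Emit:
step_arm --pt "0.55 0.002 -0.001 -0.01 -1" --pt "0.55 0.001 -0.001 -0.018 -0.5" --pt "0.55 0 0 -0.018 0" --pt "0.55 0 0 -0.01 0" --pt "0.55 0 0 -0.006 0" --pt "0.55 0 0 -0.002 0"

```text
t: 42.98
tool_pos: [0.6339, -0.0954, 0.0108]
tool_rot: [-1.505, 2.712, 0.077]
contact_force: [-0.4, 0.5, 0.2]
opening: 0.0472
```

Run:
```python
from h import *
st(3);  w=cam("wrist"); fit(w,.634,-.0951,58,.002,f="C1.png",thr=85)
```

```text
t 43.12 pos [ 0.6345 -0.0957  0.0119] yaw x -121.99 zaxis [ 0.012  0.062 -0.998] F [-0.6 -0.   0.3] op 0.047
fit xy [ 0.6334 -0.0952] yaw 50.9 1-IoU 0.031
```

Emit:
step_arm --pt "0.55 -0.001 0 0.001 0" --pt "0.2 0 0 0 0" --pt "0.2 0 0 0 0" --pt "0.2 0 0 0 0" --pt "0.2 0 0 0 0" --pt "0.2 0 0 0 0"

```text
t: 43.92
tool_pos: [0.6346, -0.096, 0.0148]
tool_rot: [-1.503, 2.709, 0.071]
contact_force: [-0.1, 0.3, 0.8]
opening: 0.0264
```

Run:
```python
from h import *
st(1); w=cam("wrist"); held(w,"D1.png",yaw=58)
```

```text
t 43.98 pos [ 0.6346 -0.096   0.0148] yaw x -121.98 zaxis [ 0.015  0.061 -0.998] F [-0.3 -0.6 -0. ] op 0.0261
```

View pics/D1.png

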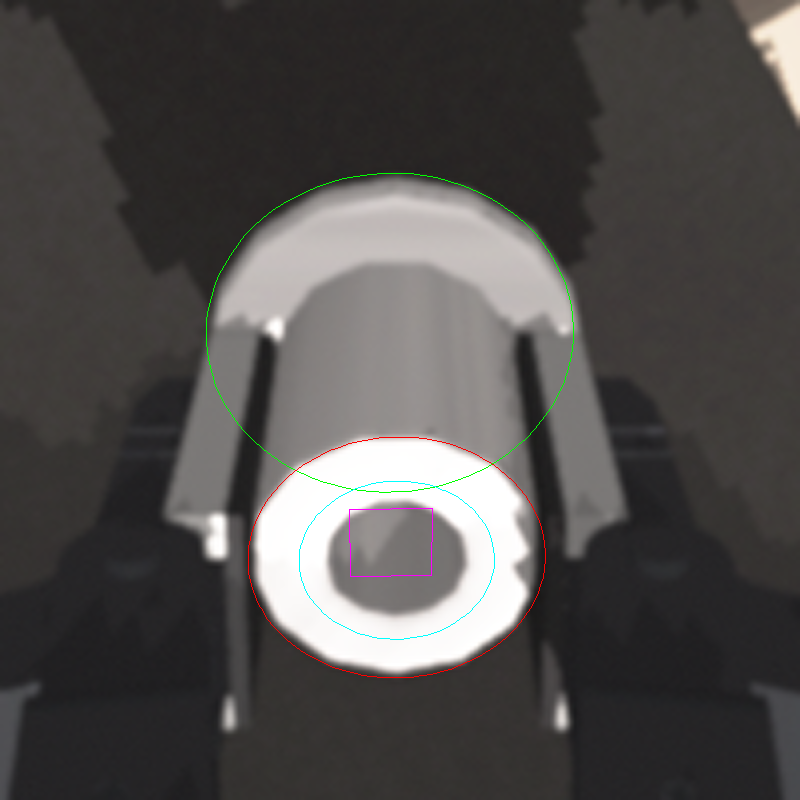

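Emit:
step_arm --pt "0.2 0 0 0.05 0" --pt "0.2 0 0 0 0"

```text
t: 44.28
tool_pos: [0.6343, -0.0959, 0.0652]
tool_rot: [-1.504, 2.71, 0.073]
contact_force: [0.2, 0.3, 0.3]
opening: 0.0262
```

Run:
```python
from h import *
st(4)
```

```text
t 44.48 pos [ 0.6292 -0.0944  0.058 ] yaw x -122.02 zaxis [ 0.001  0.065 -0.998] F [-1.2  0.2 -0.8] op 0.0262
```

Emit:
step_arm --pt "0.2 0 0 0.055 0" --pt "0.2 -0.005 0.005 0 -4" --pt "0.2 -0.012 0.011 0 -8" --pt "0.2 -0.02 0.018 0 -9" --pt "0.2 -0.025 0.022 0 -9" --pt "0.2 -0.025 0.022 0 -9" --pt "0.2 -0.02 0.018 0 -7" --pt "0.2 -0.015 0.013 0 -5" --pt "0.2 -0.008 0.007 0 -2" --pt "0.2 -0.003 0.003 0 -1"

```text
t: 45.72
tool_pos: [0.4828, 0.0294, 0.0983]
tool_rot: [-0.057, 3.104, 0.077]
contact_force: [-0.1, 0.5, -0.5]
opening: 0.026
```

Run:
```python
from h import *
st(4); w=cam("wrist"); held(w,"E1.png",dz=.0128,yaw=3)
s=cam("side"); save(s,"E_s.png",(240,170,360,290),6)
```

```text
t 45.92 pos [0.4842 0.0287 0.0993] yaw x -177.94 zaxis [ 0.037  0.05  -0.998] F [-0.6 -0.6 -0.4] op 0.0258
```

View pics/E1.png

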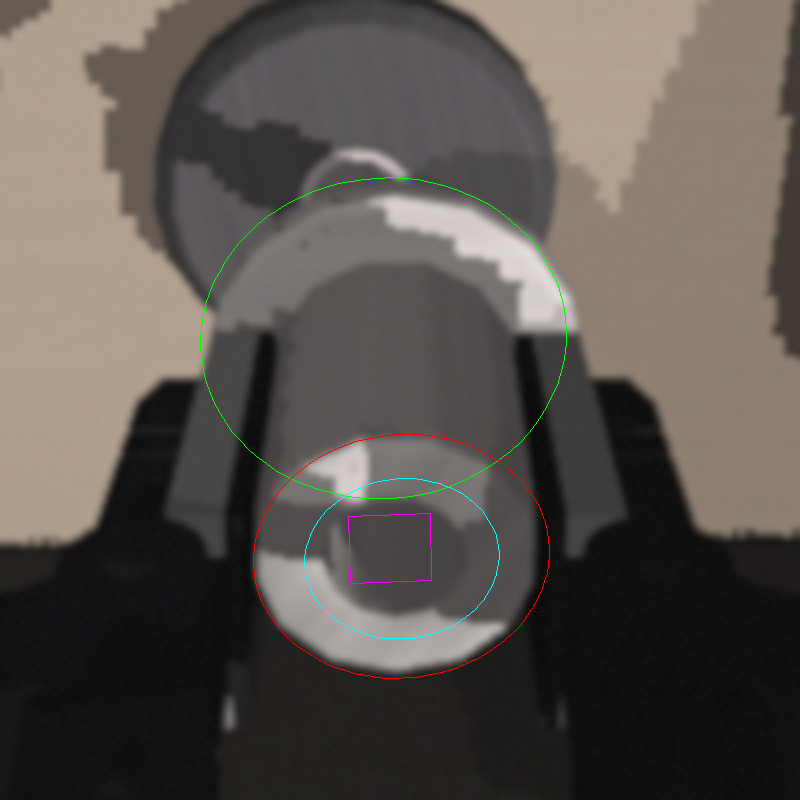

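View pics/E_s.png

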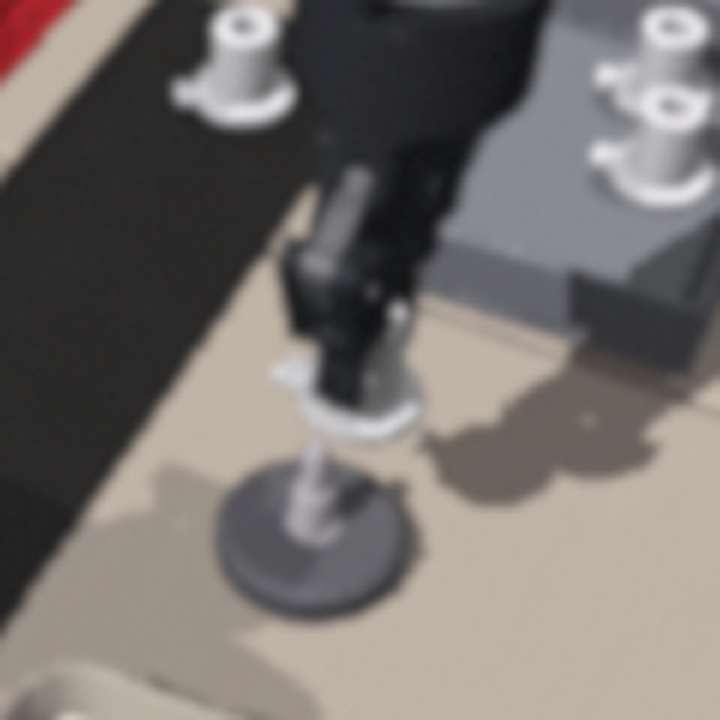

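Emit:
step_arm --pt "0.2 0.005 0 -0.005 0.5" --pt "0.2 0.006 -0.001 -0.008 0.5" --pt "0.2 0.002 0 -0.006 0" --pt "0.2 0 0 -0.002 0" --pt "0.2 0 0 0 0"

```text
t: 46.65
tool_pos: [0.4989, 0.0269, 0.0766]
tool_rot: [-0.085, 3.102, 0.077]
contact_force: [0.7, -0.0, -0.4]
opening: 0.0259
```

Run:
```python
from h import *
st(3)
s=cam("side"); save(s,"F_s.png",(250,200,340,290),8)
```

```text
t 46.8 pos [0.4991 0.0268 0.0771] yaw x -176.93 zaxis [ 0.037  0.05  -0.998] F [ 0.  -0.1 -0.2] op 0.0259
```

View pics/F_s.png

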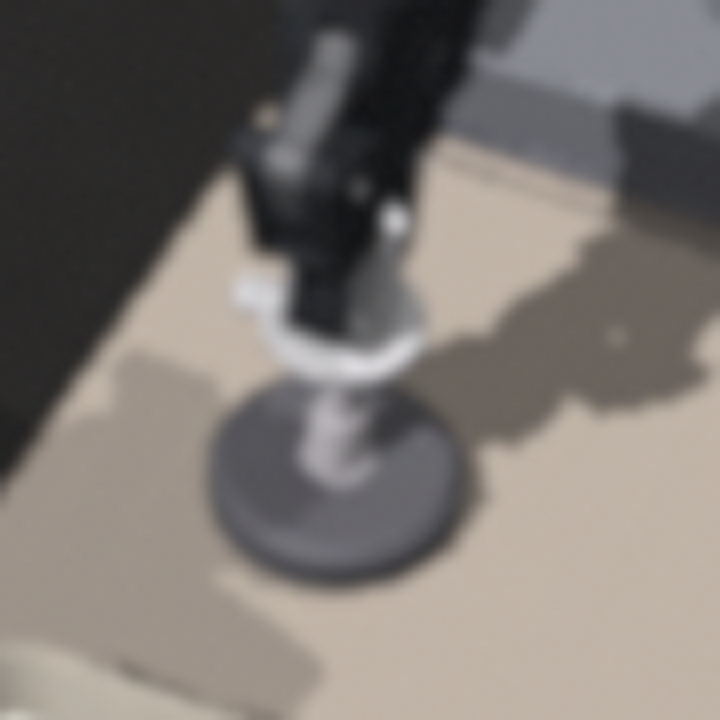

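Emit:
step_arm --pt "0.2 -0.0015 0.001 -0.004 0" --pt "0.2 0 0 -0.006 0" --pt "0.2 0 0 -0.006 0" --pt "0.2 0 0 -0.005 0"

```text
t: 47.35
tool_pos: [0.498, 0.0278, 0.0557]
tool_rot: [-0.085, 3.099, 0.076]
contact_force: [-0.8, -0.0, -0.6]
opening: 0.0259
```

Run:
```python
from h import *
st(2)
```

```text
t 47.45 pos [0.4978 0.0277 0.0554] yaw x -176.93 zaxis [ 0.039  0.05  -0.998] F [ 0.8 -1.  -1.5] op 0.026
```

Emit:
step_arm --pt "0.2 -0.0005 0 -0.004 0" --pt "0.2 0 0 -0.005 0" --pt "0.2 0 0 -0.004 0" --pt "0.2 0 0 -0.003 0"

```text
t: 47.95
tool_pos: [0.4987, 0.0277, 0.0472]
tool_rot: [-0.087, 3.104, 0.077]
contact_force: [-13.3, -0.3, 20.2]
opening: 0.0257
```

Run:
```python
from h import *
st(2)
```

```text
t 48.05 pos [0.4987 0.0277 0.0472] yaw x -176.85 zaxis [ 0.035  0.05  -0.998] F [-12.4  -1.1  22.2] op 0.0261
```

Emit:
step_arm --pt "0.2 0 0 0.003 0" --pt "0.2 -0.0015 0 0 0" --pt "0.2 0 0 -0.003 0" --pt "0.2 0 0 -0.003 0"

```text
t: 48.55
tool_pos: [0.4985, 0.0276, 0.0471]
tool_rot: [-0.087, 3.102, 0.077]
contact_force: [-13.5, 0.7, 30.7]
opening: 0.0261
```

Run:
```python
from h import *
st(1)
s=cam("side"); save(s,"G_s.png",(250,200,340,290),8); w=cam("wrist"); save(w,"G_w.png",(180,200,380,380),4)
```

```text
t 48.6 pos [0.4984 0.0276 0.0472] yaw x -176.82 zaxis [ 0.035  0.05  -0.998] F [-9.5 -0.3 19.9] op 0.0261
```

View pics/G_s.png

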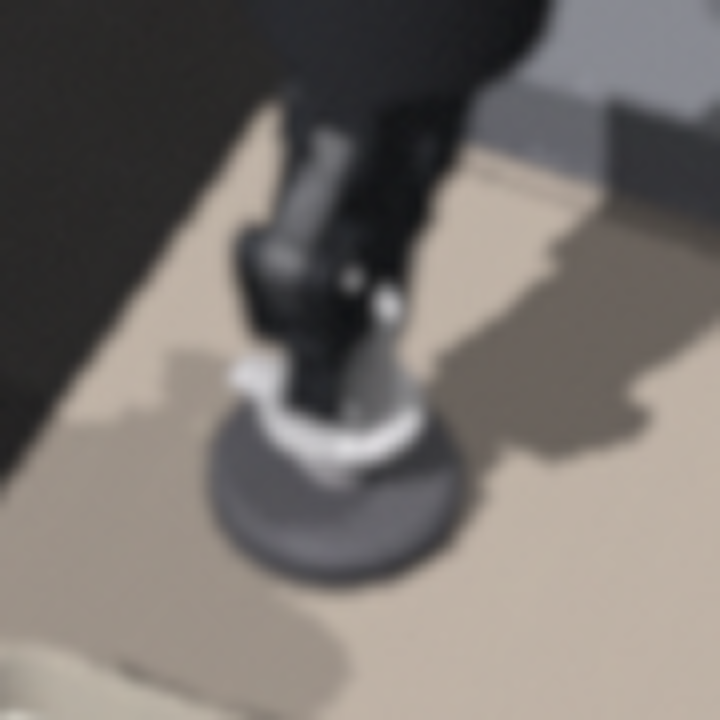

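View pics/G_w.png

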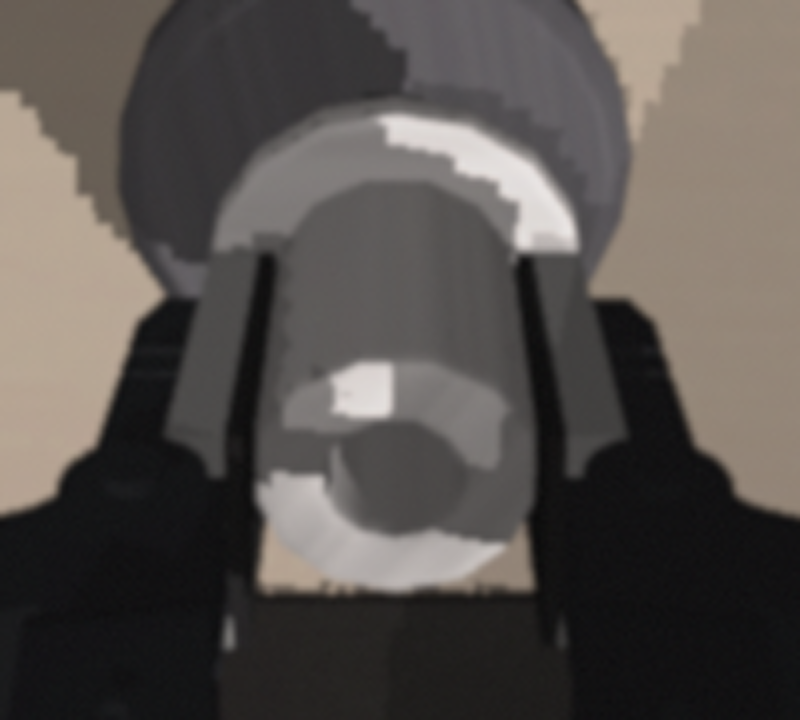

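Emit:
step_arm --pt "0.2 0 0 0.003 0" --pt "0.2 -0.001 0 0.001 0"

```text
t: 48.95
tool_pos: [0.4977, 0.0275, 0.0509]
tool_rot: [-0.087, 3.101, 0.076]
contact_force: [4.3, -2.0, -2.0]
opening: 0.0256
```

Run:
```python
from h import *
st(3)
```

```text
t 49.1 pos [0.4976 0.0274 0.0509] yaw x -176.82 zaxis [ 0.036  0.05  -0.998] F [ 3.4 -1.4 -0.9] op 0.0261
```

Emit:
step_arm --pt "0.2 0.001 0 0 0"

```text
t: 49.22
tool_pos: [0.4981, 0.0275, 0.0505]
tool_rot: [-0.087, 3.103, 0.076]
contact_force: [-0.6, 0.1, -1.1]
opening: 0.026
```

Run:
```python
from h import *
st(2)
```

```text
t 49.33 pos [0.498  0.0275 0.0504] yaw x -176.83 zaxis [ 0.035  0.05  -0.998] F [-0.  -0.5 -0.1] op 0.0263
```

Emit:
step_arm --pt "0.2 0.001 0 0 0"

```text
t: 49.45
tool_pos: [0.4984, 0.0277, 0.0499]
tool_rot: [-0.087, 3.105, 0.077]
contact_force: [-0.1, -0.2, 0.1]
opening: 0.0258
```

Run:
```python
from h import *
st(2)
```

```text
t 49.55 pos [0.4984 0.0277 0.0498] yaw x -176.83 zaxis [ 0.033  0.051 -0.998] F [ 0.5  0.5 -1.2] op 0.0258
```

Emit:
step_arm --pt "0.2 0.001 0 0 0"

```text
t: 49.68
tool_pos: [0.499, 0.0279, 0.0496]
tool_rot: [-0.087, 3.106, 0.078]
contact_force: [-0.4, -0.6, -0.4]
opening: 0.0258
```

Run:
```python
from h import *
st(2)
```

```text
t 49.77 pos [0.4992 0.0278 0.0496] yaw x -176.82 zaxis [ 0.033  0.051 -0.998] F [ 1.   0.1 -1. ] op 0.0259
```

Emit:
step_arm --pt "0.2 0.0015 0 0 0"

```text
t: 49.9
tool_pos: [0.5001, 0.0277, 0.0494]
tool_rot: [-0.088, 3.107, 0.077]
contact_force: [-3.0, -0.7, 0.2]
opening: 0.026
```

Run:
```python
from h import *
st(2)
```

```text
t 50.0 pos [0.5001 0.0277 0.0493] yaw x -176.81 zaxis [ 0.031  0.05  -0.998] F [-2.4 -1.9  0.4] op 0.0262
```

Emit:
step_arm --pt "0.2 0.0015 0 0 0"

```text
t: 50.12
tool_pos: [0.5004, 0.0275, 0.0489]
tool_rot: [-0.088, 3.111, 0.076]
contact_force: [-7.0, -2.6, 3.2]
opening: 0.0258
```

Run:
```python
from h import *
st(2)
```

```text
t 50.23 pos [0.5004 0.0275 0.0489] yaw x -176.79 zaxis [ 0.027  0.05  -0.998] F [-5.6 -2.2  2. ] op 0.0259
```

Emit:
step_arm --pt "0.2 0.0015 0 0 0"

```text
t: 50.35
tool_pos: [0.5005, 0.0274, 0.0487]
tool_rot: [-0.089, 3.115, 0.077]
contact_force: [-8.0, -1.3, 5.4]
opening: 0.0261
```

Run:
```python
from h import *
st(2)
```

```text
t 50.45 pos [0.5005 0.0274 0.0486] yaw x -176.77 zaxis [ 0.023  0.05  -0.999] F [-7.7 -1.9  3.7] op 0.0257
```

Run:
```python
from h import *
t=cam("top"); save(t,"H_t.png",(290,220,400,310),7)
c=np.array([[365,240],[607,228],[620,385],[378,402]])/3+np.array([180,160])
print(back(t,c,.036).round(4)); 
fit(t,.469,-.207,3,.004,thr=150,f="H1.png"); fit(t,.469,-.276,3,.004,thr=150)
fit(t,.633,-.192,33,.002,thr=110)
```

```text
[[ 0.5353 -0.1164  0.036 ]
 [ 0.5405 -0.3139  0.036 ]
 [ 0.4141 -0.3188  0.036 ]
 [ 0.4052 -0.1233  0.036 ]]
fit xy [ 0.4603 -0.2292] yaw 8.4 1-IoU 0.733
fit xy [ 0.4686 -0.2762] yaw 1.9 1-IoU 0.583
fit xy [ 0.6335 -0.1921] yaw 32.5 1-IoU 0.047
```

View pics/H_t.png

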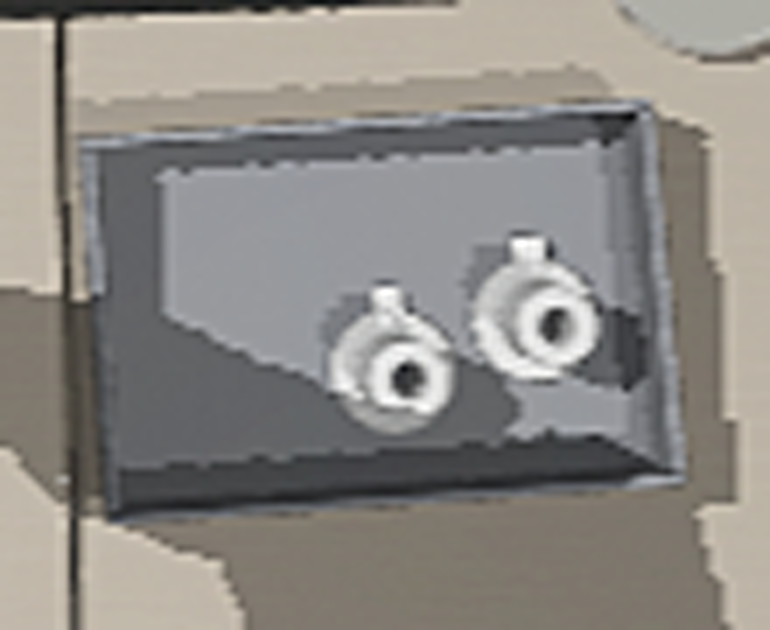

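Emit:
step_arm --pt "0.2 -0.002 0 0.008 0" --pt "0.2 0 0 0.015 0" --pt "0.2 0 0 0.018 0" --pt "0.2 0 -0.01 0.015 0" --pt "0.2 0 -0.025 0.01 0" --pt "0.2 0 -0.04 0 0" --pt "0.2 0 -0.04 0 0" --pt "0.2 0 -0.035 0 0" --pt "0.2 0 -0.02 0 0" --pt "0.2 0 -0.008 0 0" --pt "0.2 0 0 0 0"

```text
t: 51.88
tool_pos: [0.5033, -0.1601, 0.1309]
tool_rot: [-0.088, 3.096, 0.068]
contact_force: [0.1, -0.4, -1.7]
opening: 0.0259
```

Run:
```python
from h import *
st(2); w=cam("wrist"); save(w,"I_w.png")
```

```text
t 51.98 pos [ 0.5033 -0.1592  0.1306] yaw x -176.71 zaxis [ 0.042  0.046 -0.998] F [-0.6  0.2 -0.1] op 0.026
```

View pics/I_w.png

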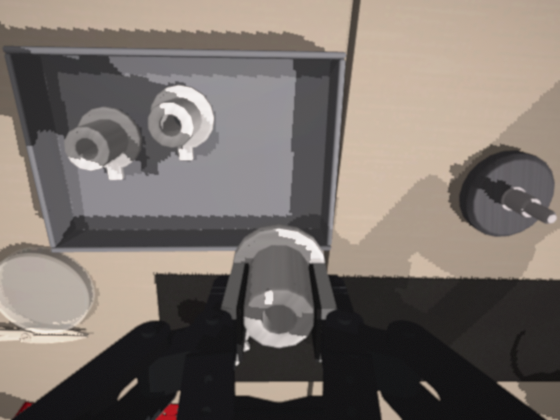

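Emit:
step_arm --pt "0.2 -0.004 -0.001 -0.01 0" --pt "0.2 -0.005 -0.002 -0.02 0" --pt "0.2 -0.003 -0.001 -0.025 0" --pt "0.2 0 0 -0.02 0" --pt "0.2 0 0 -0.015 0" --pt "0.2 0 0 -0.008 0" --pt "0.2 0 0 -0.004 0" --pt "0.2 0 0 0 0"

```text
t: 53.02
tool_pos: [0.489, -0.1589, 0.0224]
tool_rot: [-0.1, 3.099, 0.071]
contact_force: [1.0, 0.2, -0.7]
opening: 0.0259
```

Run:
```python
from h import *
st(2); w=cam("wrist"); save(w,"J_w.png")
```

```text
t 53.12 pos [ 0.4894 -0.1591  0.023 ] yaw x -176.35 zaxis [ 0.04   0.047 -0.998] F [ 0.7 -0.2 -0.3] op 0.026
```

View pics/J_w.png

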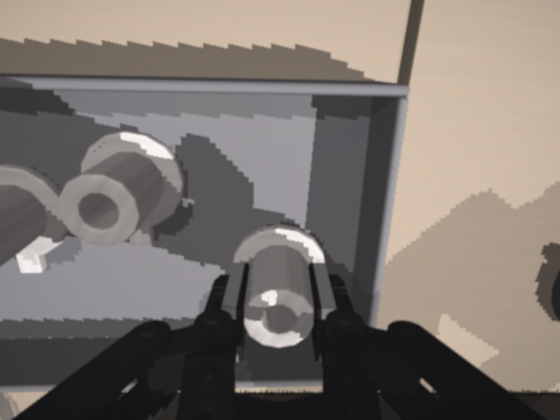

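Room is fine. I'll lower the last 5 mm and release.

Emit:
step_arm --pt "0.2 0 -0.003 -0.003 0" --pt "0.2 0 0 -0.003 0" --pt "0.2 0 0 0 0" --pt "0.42 0 0 0 0" --pt "0.42 0 0 0 0" --pt "0.42 0 0 0 0" --pt "0.42 0 0 0.05 0" --pt "0.42 0 0 0 0"

```text
t: 54.18
tool_pos: [0.4907, -0.1631, 0.0693]
tool_rot: [-0.1, 3.095, 0.068]
contact_force: [0.3, -0.6, -0.0]
opening: 0.0356
```

Run:
```python
from h import *
st(4)
```

```text
t 54.38 pos [ 0.4864 -0.1609  0.0632] yaw x -176.38 zaxis [ 0.032  0.051 -0.998] F [-0.5 -0.1  0.2] op 0.0359
```

Emit:
step_arm --pt "0.5 0 0 0.06 0" --pt "0.5 0 0 0 0" --pt "0.5 0 0 0 0" --pt "0.5 0 0 0.06 0" --pt "0.5 0 0 0 0" --pt "0.5 0 0 0 0"

```text
t: 55.12
tool_pos: [0.4813, -0.1582, 0.175]
tool_rot: [-0.099, 3.121, 0.093]
contact_force: [-1.4, -0.5, 0.4]
opening: 0.0424
```

Run:
```python
from h import *
st(4);t=cam("top"); save(t,"K_t.png",(170,160,420,310),3); fit(t,.633,-.192,33,.002,thr=110)
```

```text
t 55.33 pos [ 0.4817 -0.1585  0.1758] yaw x -176.41 zaxis [ 0.017  0.059 -0.998] F [ 0.5 -0.9 -0.9] op 0.0424
fit xy [ 0.6335 -0.1918] yaw 32.5 1-IoU 0.05
```

View pics/K_t.png

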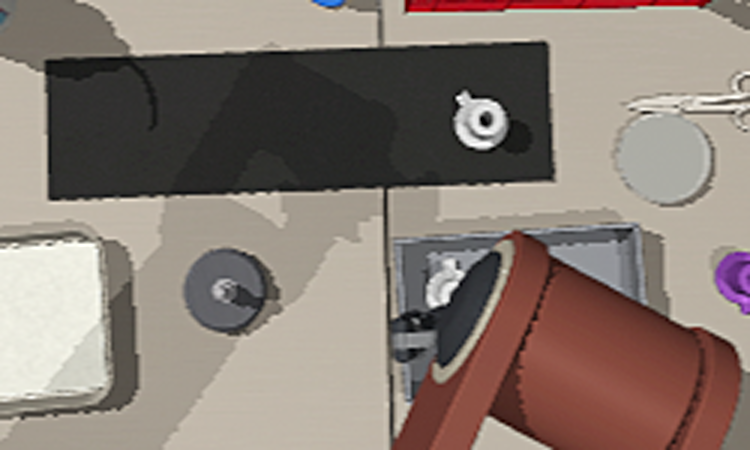

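Emit:
step_arm --pt "0.5 0.01 -0.002 0 -6" --pt "0.5 0.018 -0.004 0 -10" --pt "0.5 0.022 -0.006 0 -10" --pt "0.5 0.022 -0.006 0 -10" --pt "0.5 0.02 -0.006 0 -10" --pt "0.5 0.015 -0.004 0 -10" --pt "0.5 0.008 -0.002 0 -10" --pt "0.5 0.004 -0.001 0 -10" --pt "0.5 0 0 0 -8" --pt "0.5 0 0 0 -4" --pt "0.5 0 0 0 0"

```text
t: 56.75
tool_pos: [0.6015, -0.1889, 0.1663]
tool_rot: [2.139, 2.241, 0.048]
contact_force: [1.0, 0.0, 0.3]
opening: 0.0428
```

Run:
```python
from h import *
st(3)
```

```text
t 56.9 pos [ 0.6016 -0.1891  0.1666] yaw x 92.66 zaxis [ 0.053 -0.008 -0.999] F [-0.2 -0.7 -0.3] op 0.043
```

Emit:
step_arm --pt "0.5 0 0 0.06 0" --pt "0.5 0 0 0 0"

```text
t: 57.15
tool_pos: [0.6014, -0.1891, 0.2276]
tool_rot: [2.137, 2.242, 0.048]
contact_force: [-0.4, -0.0, 0.7]
opening: 0.043
```

Run:
```python
from h import *
st(4)
```

```text
t 57.35 pos [ 0.5975 -0.1874  0.2186] yaw x 92.71 zaxis [ 0.039 -0.002 -0.999] F [-0.4 -0.4  0.3] op 0.0427
```

Emit:
step_arm --pt "0.5 0 0 0.06 0" --pt "0.5 0 0 0 0"

```text
t: 57.6
tool_pos: [0.5962, -0.1868, 0.2759]
tool_rot: [2.151, 2.257, 0.037]
contact_force: [0.1, -0.2, 0.6]
opening: 0.0425
```

Run:
```python
from h import *
st(4)
```

```text
t 57.8 pos [ 0.593  -0.1854  0.2675] yaw x 92.72 zaxis [ 0.021  0.007 -1.   ] F [ 0.2 -0.  -0.5] op 0.0425
```

Emit:
step_arm --pt "0.5 0 0 0.06 0" --pt "0.5 0 0 0 0"

```text
t: 58.05
tool_pos: [0.5917, -0.1848, 0.3241]
tool_rot: [2.165, 2.271, 0.027]
contact_force: [-0.3, 1.0, 0.6]
opening: 0.0427
```

Run:
```python
from h import *
st(4)
```

```text
t 58.25 pos [ 0.5892 -0.1837  0.316 ] yaw x 92.71 zaxis [ 0.003  0.015 -1.   ] F [ 0.2 -0.9 -0.7] op 0.0426
```

Emit:
step_arm --pt "0.55 0.004 0 -0.005 6" --pt "0.55 0.006 0 -0.012 10" --pt "0.55 0.006 0 -0.02 10" --pt "0.55 0.006 0 -0.03 10" --pt "0.55 0.006 -0.001 -0.03 10" --pt "0.55 0.005 -0.001 -0.03 10" --pt "0.55 0.004 -0.002 -0.03 10" --pt "0.55 0.002 -0.002 -0.025 10" --pt "0.55 0.001 -0.001 -0.018 10" --pt "0.55 0 0 -0.01 10" --pt "0.55 0 0 -0.005 10" --pt "0.55 0 0 -0.002 8" --pt "0.55 0 0 0 4" --pt "0.55 0 0 0 1"

```text
t: 60.0
tool_pos: [0.6163, -0.1851, 0.0653]
tool_rot: [0.949, -2.944, -0.005]
contact_force: [-0.2, -0.1, 0.5]
opening: 0.0471
```

Run:
```python
from h import *
st(4); w=cam("wrist"); fit(w,.6333,-.192,32.8,.002,thr=85,f="L1.png")
```

```text
t 60.2 pos [ 0.6172 -0.1855  0.0666] yaw x -144.3 zaxis [-0.045 -0.013 -0.999] F [ 0.4  0.7 -0.2] op 0.0471
fit xy [ 0.6326 -0.1914] yaw 42.5 1-IoU 0.023
```

View pics/L1.png

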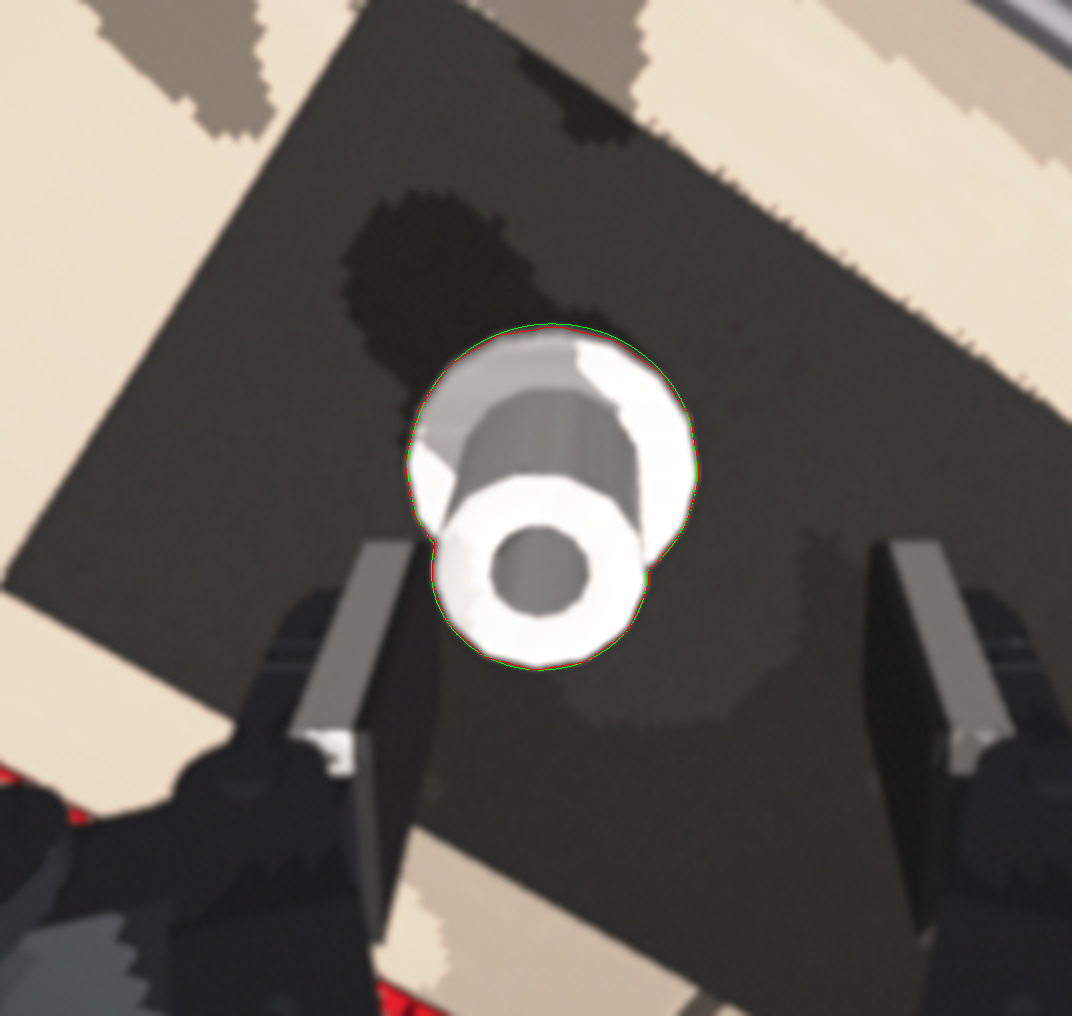

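Emit:
step_arm --pt "0.55 0.006 -0.002 0 -1.5" --pt "0.55 0.006 -0.003 0 -1.5" --pt "0.55 0.003 -0.001 -0.006 0" --pt "0.55 0.001 0 -0.012 0" --pt "0.55 0 0 -0.014 0" --pt "0.55 0 0 -0.01 0" --pt "0.55 0 0 -0.005 0" --pt "0.55 0 0 -0.002 0"

```text
t: 61.25
tool_pos: [0.6339, -0.1918, 0.0133]
tool_rot: [0.864, -2.971, -0.006]
contact_force: [0.0, -0.6, -1.0]
opening: 0.047
```

Run:
```python
from h import *
st(3); w=cam("wrist"); fit(w,.6327,-.1915,32.8,.002,thr=85,f="M1.png")
```

```text
t 61.4 pos [ 0.6343 -0.192   0.0142] yaw x -147.56 zaxis [-0.046 -0.01  -0.999] F [-0.6 -0.1  0.9] op 0.047
fit xy [ 0.6325 -0.1915] yaw 41.2 1-IoU 0.026
```

View pics/M1.png

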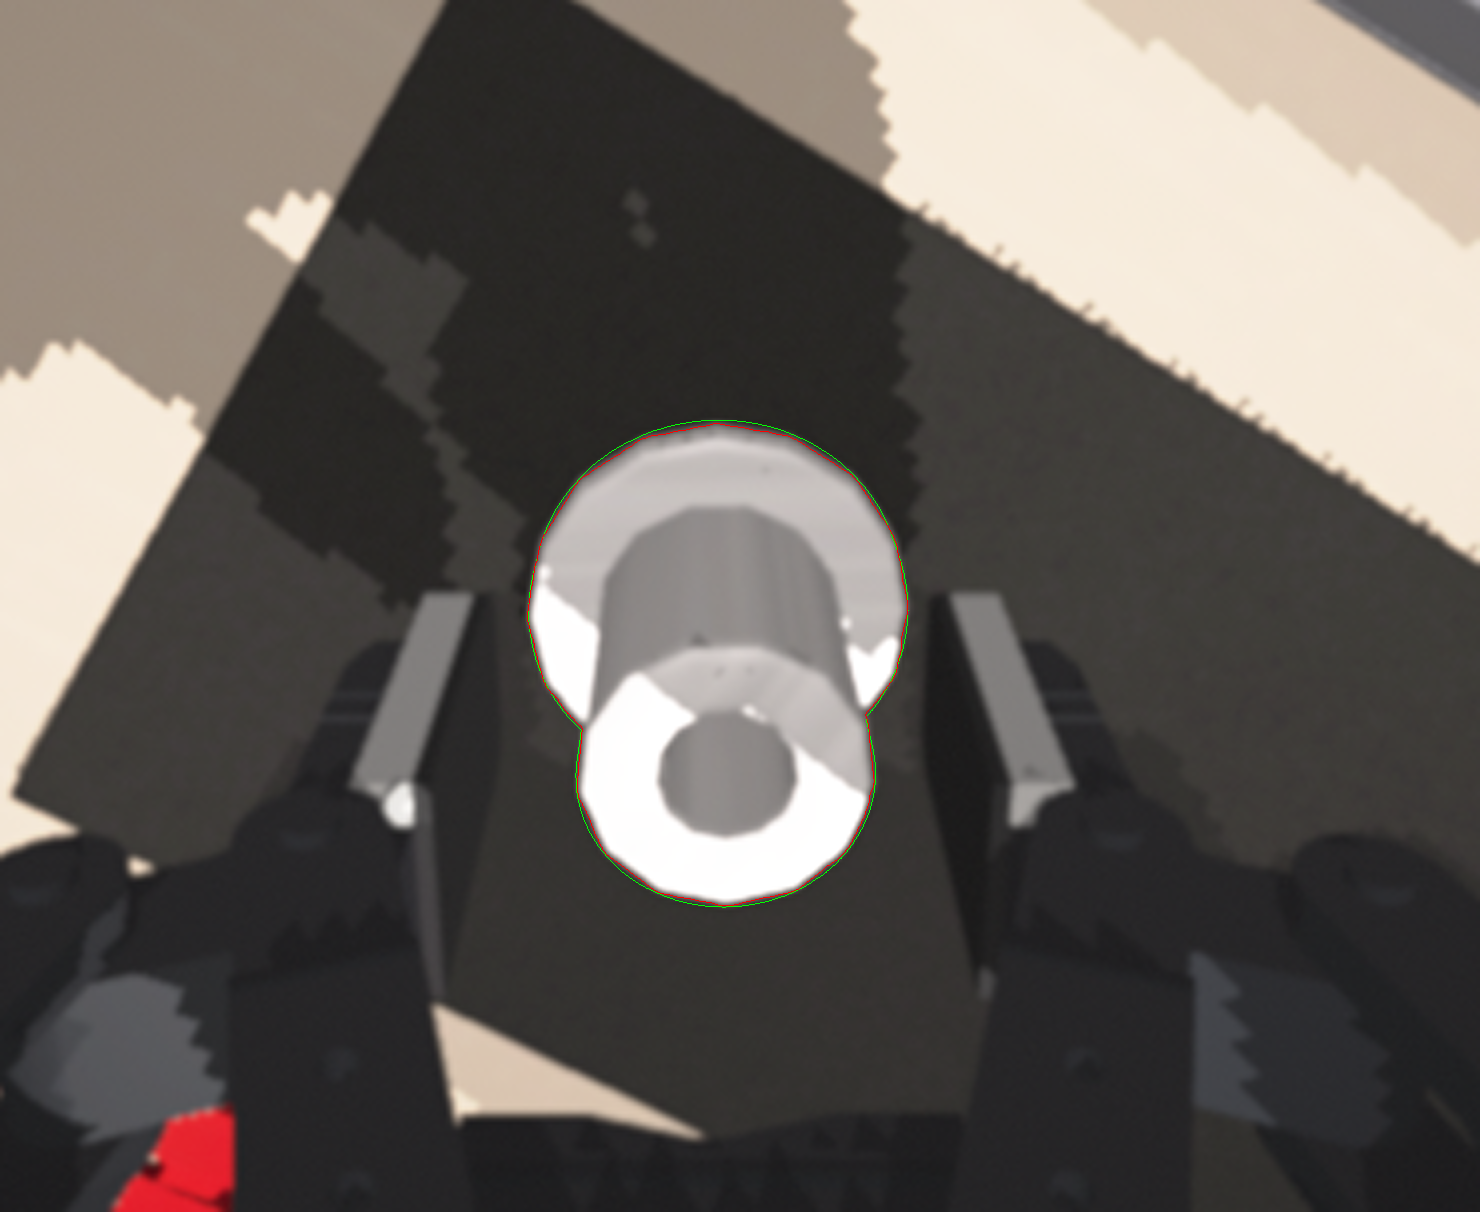

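Emit:
step_arm --pt "0.55 -0.002 0 -0.002 0" --pt "0.2 0 0 0 0" --pt "0.2 0 0 0 0" --pt "0.2 0 0 0 0" --pt "0.2 0 0 0 0" --pt "0.2 0 0 0 0"

```text
t: 62.2
tool_pos: [0.6332, -0.1924, 0.0137]
tool_rot: [0.864, -2.974, -0.002]
contact_force: [-0.1, 0.4, -0.5]
opening: 0.0259
```

Run:
```python
from h import *
st(1)
```

```text
t 62.25 pos [ 0.6332 -0.1924  0.0137] yaw x -147.57 zaxis [-0.043 -0.011 -0.999] F [-0.3  0.2 -0. ] op 0.026
```

Emit:
step_arm --pt "0.2 0 0 0.015 0" --pt "0.2 0 0 0.025 0" --pt "0.2 0 0 0.025 -2" --pt "0.2 -0.005 0.008 0.02 -5" --pt "0.2 -0.012 0.02 0.01 -6" --pt "0.2 -0.02 0.032 0 -6" --pt "0.2 -0.024 0.04 0 -5" --pt "0.2 -0.024 0.04 0 -4" --pt "0.2 -0.02 0.032 0 -2" --pt "0.2 -0.012 0.02 0 0" --pt "0.2 -0.005 0.008 0 0" --pt "0.2 -0.002 0.004 0 0" --pt "0.2 0 0 0 0"

```text
t: 63.88
tool_pos: [0.5099, 0.0147, 0.125]
tool_rot: [0.037, -3.115, -0.012]
contact_force: [-0.7, -0.5, -0.1]
opening: 0.0259
```

Run:
```python
from h import *
st(3); w=cam("wrist"); held(w,"N1.png",dz=.012,yaw=3); save(w,"N_w.png")
s=cam("side"); save(s,"N_s.png",(240,170,360,290),6)
```

```text
t 64.03 pos [0.5098 0.0144 0.1248] yaw x -178.67 zaxis [-0.027  0.007 -1.   ] F [ 0.   0.4 -1.5] op 0.0263
```

View pics/N1.png

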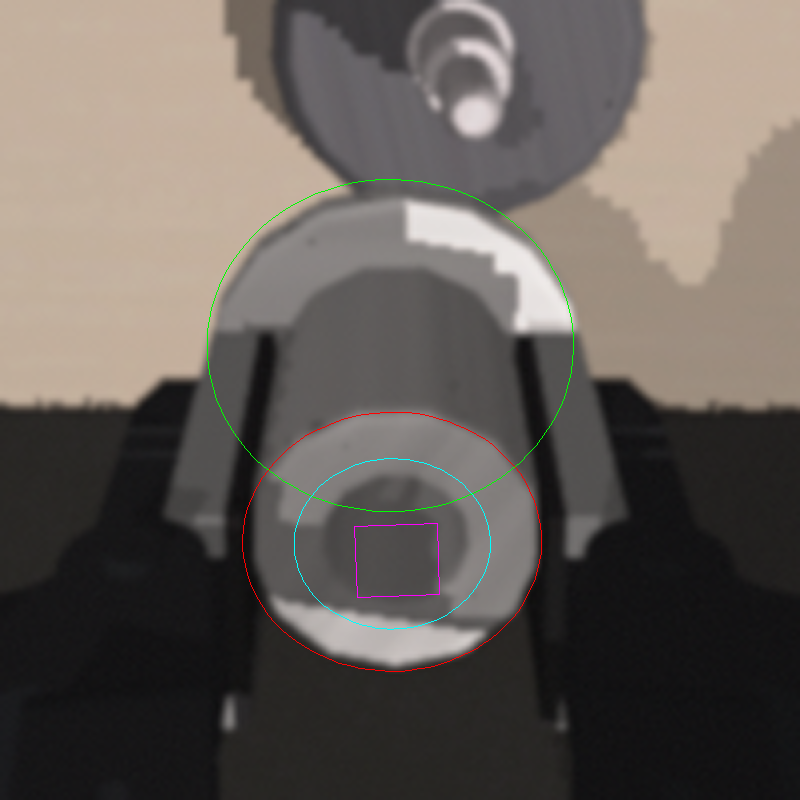

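View pics/N_s.png

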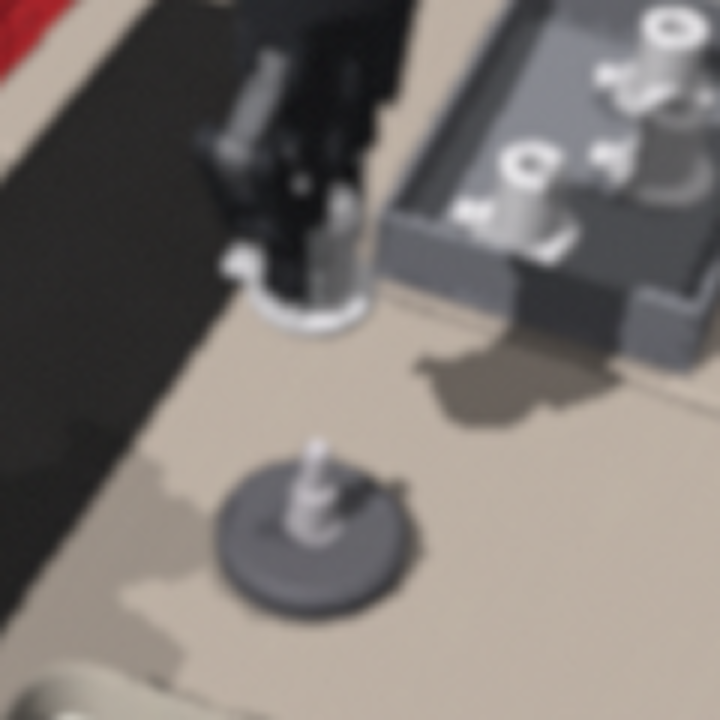

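Emit:
step_arm --pt "0.2 -0.004 0.004 0 1" --pt "0.2 -0.004 0.005 -0.01 0.7" --pt "0.2 -0.002 0.003 -0.014 0" --pt "0.2 -0.001 0.001 -0.012 0" --pt "0.2 0 0 -0.006 0" --pt "0.2 0 0 -0.002 0"

```text
t: 64.88
tool_pos: [0.4967, 0.0284, 0.0761]
tool_rot: [0.085, -3.11, -0.012]
contact_force: [-1.1, -0.1, 0.4]
opening: 0.026
```

Run:
```python
from h import *
st(3); 
s=cam("side"); save(s,"O_s.png",(250,200,340,290),8)
```

```text
t 65.03 pos [0.4973 0.0283 0.077 ] yaw x -176.87 zaxis [-0.029  0.007 -1.   ] F [ 0.4 -0.4 -0.7] op 0.0261
```

View pics/O_s.png

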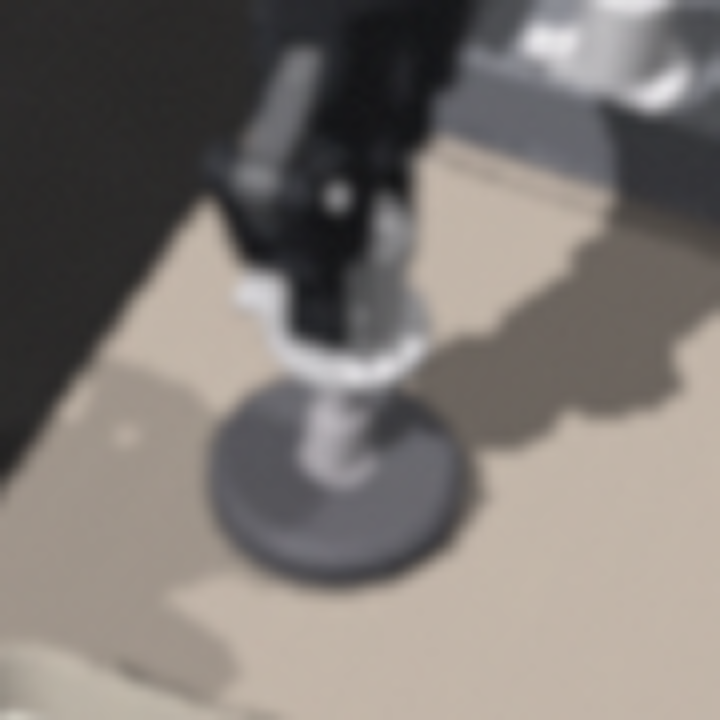

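Emit:
step_arm --pt "0.2 0.0005 0 -0.004 0" --pt "0.2 0 -0.0005 -0.006 0" --pt "0.2 0 0 -0.006 0" --pt "0.2 0 0 -0.005 0" --pt "0.2 0 0 -0.003 0"

```text
t: 65.7
tool_pos: [0.4989, 0.0275, 0.0527]
tool_rot: [0.084, -3.114, -0.011]
contact_force: [-0.7, 0.6, 0.3]
opening: 0.0261
```

Run:
```python
from h import *
st(2)
```

```text
t 65.8 pos [0.4987 0.0275 0.0527] yaw x -176.89 zaxis [-0.027  0.006 -1.   ] F [-0.3 -1.  -0.4] op 0.0263
```

Emit:
step_arm --pt "0.2 -0.0005 0 -0.004 0" --pt "0.2 0 0 -0.004 0" --pt "0.2 0 0 -0.004 0" --pt "0.2 0 0 -0.003 0"

```text
t: 66.3
tool_pos: [0.4993, 0.0275, 0.046]
tool_rot: [0.085, -3.108, -0.011]
contact_force: [-10.7, 1.2, 18.8]
opening: 0.026
```

Run:
```python
from h import *
st(2)
```

```text
t 66.4 pos [0.4992 0.0275 0.046 ] yaw x -176.84 zaxis [-0.032  0.006 -0.999] F [-10.9  -0.3  20. ] op 0.0263
```

Emit:
step_arm --pt "0.2 0 0 0.003 0" --pt "0.2 -0.001 0 0 0"

```text
t: 66.65
tool_pos: [0.499, 0.0275, 0.05]
tool_rot: [0.086, -3.11, -0.011]
contact_force: [0.4, -0.7, -0.1]
opening: 0.0259
```

Run:
```python
from h import *
st(2)
```

```text
t 66.75 pos [0.4983 0.0276 0.0492] yaw x -176.84 zaxis [-0.032  0.006 -0.999] F [-0.1 -0.  -0.5] op 0.0261
```

Emit:
step_arm --pt "0.2 -0.0015 0 0.0005 0"

```text
t: 66.88
tool_pos: [0.4969, 0.0275, 0.0493]
tool_rot: [0.086, -3.109, -0.011]
contact_force: [3.4, -1.4, -2.3]
opening: 0.0262
```

Run:
```python
from h import *
st(2)
```

```text
t 66.97 pos [0.4969 0.0274 0.0495] yaw x -176.84 zaxis [-0.031  0.006 -0.999] F [ 2.4 -0.2 -1. ] op 0.0258
```

Emit:
step_arm --pt "0.2 -0.0015 0 0.0005 0"

```text
t: 67.1
tool_pos: [0.4966, 0.0272, 0.05]
tool_rot: [0.085, -3.113, -0.01]
contact_force: [7.4, -1.1, -6.0]
opening: 0.026
```

Run:
```python
from h import *
st(2)
```

```text
t 67.2 pos [0.4967 0.0272 0.0501] yaw x -176.85 zaxis [-0.027  0.005 -1.   ] F [ 6.  -0.5 -4. ] op 0.0262
```

Emit:
step_arm --pt "0.2 -0.0015 0 0.0005 0"

```text
t: 67.32
tool_pos: [0.4966, 0.0271, 0.0507]
tool_rot: [0.085, -3.118, -0.01]
contact_force: [6.7, 0.5, -5.4]
opening: 0.0258
```

Run:
```python
from h import *
st(2)
```

```text
t 67.42 pos [0.4966 0.0271 0.0508] yaw x -176.87 zaxis [-0.023  0.006 -1.   ] F [ 7.4 -0.2 -5.1] op 0.026
```

Emit:
step_arm --pt "0.2 0.002 0 -0.001 0" --pt "0.2 0.002 0 0 0"

```text
t: 67.68
tool_pos: [0.4998, 0.0273, 0.0494]
tool_rot: [0.085, -3.115, -0.011]
contact_force: [0.4, -0.9, 0.1]
opening: 0.0259
```

Run:
```python
from h import *
st(2)
```

```text
t 67.78 pos [0.4999 0.0273 0.0494] yaw x -176.87 zaxis [-0.025  0.006 -1.   ] F [ 0.3  0.3 -0.4] op 0.0263
```

Emit:
step_arm --pt "0.2 0.0015 0.0005 0 0"

```text
t: 67.9
tool_pos: [0.5002, 0.0274, 0.0492]
tool_rot: [0.085, -3.111, -0.009]
contact_force: [-6.6, -3.3, 4.4]
opening: 0.0257
```

Run:
```python
from h import *
st(2)
```

```text
t 68.0 pos [0.5001 0.0275 0.0492] yaw x -176.85 zaxis [-0.029  0.005 -1.   ] F [-4.6 -2.3  2. ] op 0.0258
```

Emit:
step_arm --pt "0.2 0.0015 0 0 0"

```text
t: 68.12
tool_pos: [0.5002, 0.0274, 0.0489]
tool_rot: [0.085, -3.107, -0.009]
contact_force: [-5.6, -0.5, 3.0]
opening: 0.0261
```

Run:
```python
from h import *
st(2)
```

```text
t 68.22 pos [0.5002 0.0274 0.0489] yaw x -176.84 zaxis [-0.034  0.005 -0.999] F [-5.1 -0.6  3.7] op 0.026
```

Emit:
step_arm --pt "0.2 -0.002 0 0.01 0" --pt "0.2 0 0 0.02 0" --pt "0.2 0 0 0.02 0" --pt "0.2 0 -0.01 0.02 0" --pt "0.2 0.002 -0.03 0.015 0" --pt "0.2 0.003 -0.045 0.005 0" --pt "0.2 0.003 -0.05 0 0" --pt "0.2 0.003 -0.045 0 0" --pt "0.2 0.002 -0.03 0 0" --pt "0.2 0 -0.015 0 0" --pt "0.2 0 -0.005 0 0" --pt "0.2 0 0 0 0"

```text
t: 69.72
tool_pos: [0.5149, -0.208, 0.1511]
tool_rot: [0.091, -3.124, -0.006]
contact_force: [0.3, 0.7, -0.5]
opening: 0.0262
```

Run:
```python
from h import *
st(3); w=cam("wrist"); save(w,"P_w.png")
fit(w,.462,-.207,3,.004,thr=120,f="P1.png"); fit(w,.469,-.276,3,.004,thr=120,f="P2.png"); fit(w,.49,-.163,3,.004,thr=120,f="P3.png")
```

```text
t 69.88 pos [ 0.5148 -0.2076  0.1509] yaw x -176.61 zaxis [-0.016  0.003 -1.   ] F [ 0.3 -0.2 -0.7] op 0.0257
fit xy [ 0.4341 -0.193 ] yaw 238.9 1-IoU 0.851
fit xy [ 0.4687 -0.2745] yaw 180.2 1-IoU 0.739
fit xy [ 0.4588 -0.1754] yaw 129.0 1-IoU 0.722
```

View pics/P_w.png

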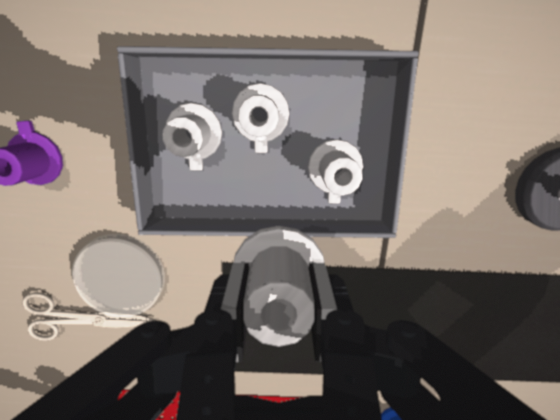

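Run:
```python
from h import *
w=cam("wrist")
print(back(w,[[260,113],[192,131],[336,167],[350,100],[345,104]],.007).round(4))
print(back(w,[[122,50],[417,52],[395,234],[140,232]],.036).round(4))
```

```text
[[ 0.4512 -0.2245  0.007 ]
 [ 0.468  -0.2771  0.007 ]
 [ 0.4899 -0.1612  0.007 ]
 [ 0.4375 -0.1561  0.007 ]
 [ 0.4407 -0.1596  0.007 ]]
[[ 0.4146 -0.3159  0.036 ]
 [ 0.4043 -0.121   0.036 ]
 [ 0.534  -0.1152  0.036 ]
 [ 0.5435 -0.3116  0.036 ]]
```

Emit:
step_arm --pt "0.2 -0.005 0.003 0 -4" --pt "0.2 -0.012 0.008 0 -8" --pt "0.2 -0.016 0.011 0 -8" --pt "0.2 -0.016 0.011 0 -8" --pt "0.2 -0.012 0.008 -0.01 -7" --pt "0.2 -0.008 0.005 -0.02 -5" --pt "0.2 -0.004 0.003 -0.02 -3" --pt "0.2 -0.002 0.001 -0.02 -1" --pt "0.2 0 0 -0.012 0" --pt "0.2 0 0 -0.005 0" --pt "0.2 0 0 0 0"

```text
t: 71.35
tool_pos: [0.4387, -0.1519, 0.0626]
tool_rot: [-1.113, -2.927, -0.015]
contact_force: [0.1, -0.2, -0.8]
opening: 0.0259
```

Run:
```python
from h import *
st(3); w=cam("wrist"); save(w,"Q_w.png")
```

```text
t 71.5 pos [ 0.4392 -0.1522  0.0634] yaw x 138.34 zaxis [-0.005  0.012 -1.   ] F [-0.6  0.2 -0.1] op 0.026
```

View pics/Q_w.png

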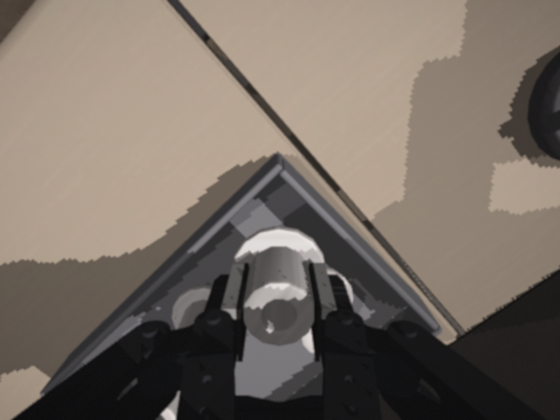

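Emit:
step_arm --pt "0.2 0 -0.003 -0.008 0" --pt "0.2 0.001 -0.003 -0.012 0" --pt "0.2 0 0 -0.012 0" --pt "0.2 0 0 -0.007 0" --pt "0.2 0 0 -0.004 0" --pt "0.2 0 0 0 0"

```text
t: 72.3
tool_pos: [0.44, -0.1587, 0.0171]
tool_rot: [-1.114, -2.927, -0.014]
contact_force: [0.4, -0.5, -0.4]
opening: 0.026
```

Run:
```python
from h import *
st(2); w=cam("wrist"); save(w,"R_w.png")
```

```text
t 72.4 pos [ 0.4403 -0.1589  0.0177] yaw x 138.31 zaxis [-0.005  0.011 -1.   ] F [-0.5  0.7 -0.9] op 0.026
```

View pics/R_w.png

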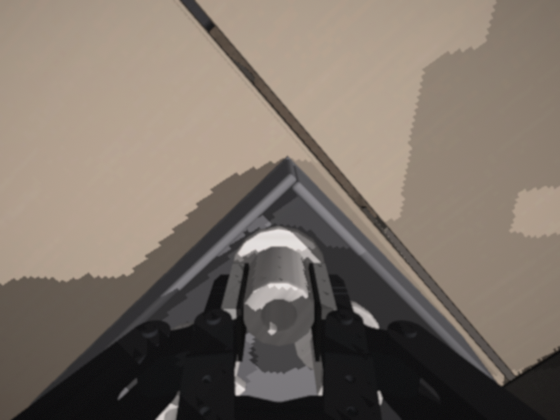

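Emit:
step_arm --pt "0.2 0 0 -0.0015 0" --pt "0.42 0 0 0 0" --pt "0.42 0 0 0 0" --pt "0.42 0 0 0 0" --pt "0.42 0 0 0.012 0" --pt "0.42 0 0 0.025 0" --pt "0.42 0 0 0.035 0" --pt "0.42 0 0 0.035 0" --pt "0.42 0 0.01 0.015 0" --pt "0.42 0.003 0.03 0 3" --pt "0.42 0.006 0.045 0 6" --pt "0.42 0.008 0.055 0 7" --pt "0.42 0.01 0.058 0 7" --pt "0.42 0.01 0.058 0 7" --pt "0.42 0.01 0.058 0 6" --pt "0.6 0.01 0.058 0 4" --pt "0.8 0.008 0.05 0 3" --pt "0.8 0.006 0.035 0 2" --pt "0.8 0.003 0.02 0 0" --pt "0.8 0 0.01 0 0"

```text
t: 74.95
tool_pos: [0.509, 0.3476, 0.1442]
tool_rot: [0.13, -3.129, -0.009]
contact_force: [0.3, -1.1, 0.0]
opening: 0.0683
```

Run:
```python
from h import *
st(4); t=cam("top"); save(t,"S_t.png",(40,130,420,310),2.1); w=cam("wrist"); save(w,"S_w.png")
```

```text
t 75.15 pos [0.5094 0.346  0.1445] yaw x -175.32 zaxis [-0.01   0.005 -1.   ] F [ 0.7  0.7 -0. ] op 0.0685
```

View pics/S_t.png

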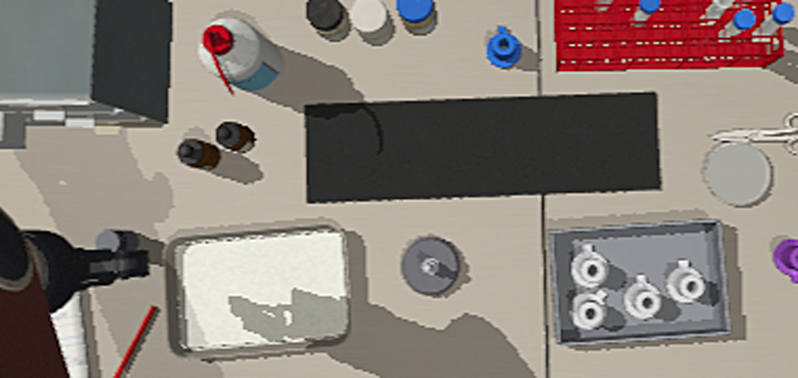

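View pics/S_w.png

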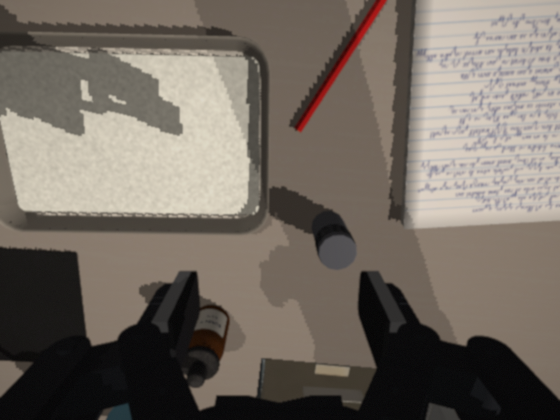

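Emit:
step_arm --pt "0.8 0.005 0.01 0 -0.5" --pt "0.8 0.008 0.015 -0.01 -0.5" --pt "0.8 0.006 0.012 -0.015 -0.5" --pt "0.8 0.003 0.006 -0.015 0" --pt "0.8 0.001 0.002 -0.008 0" --pt "0.8 0 0 0 0"

```text
t: 76.0
tool_pos: [0.5354, 0.391, 0.096]
tool_rot: [0.076, -3.133, -0.011]
contact_force: [0.2, -0.8, 0.1]
opening: 0.0681
```

Run:
```python
from h import *
st(3); w=cam("wrist"); c=(.5335,.3902); overlay(w,"T_w.png",[(circ(w,c,.014,.054),(0,0,255)),(circ(w,c,.014,0),(0,255,0))],(200,150,400,330),4)
```

```text
t 76.15 pos [0.536  0.3913 0.0976] yaw x -177.22 zaxis [-0.005  0.008 -1.   ] F [ 0.   0.3 -0.2] op 0.0683
```

View pics/T_w.png

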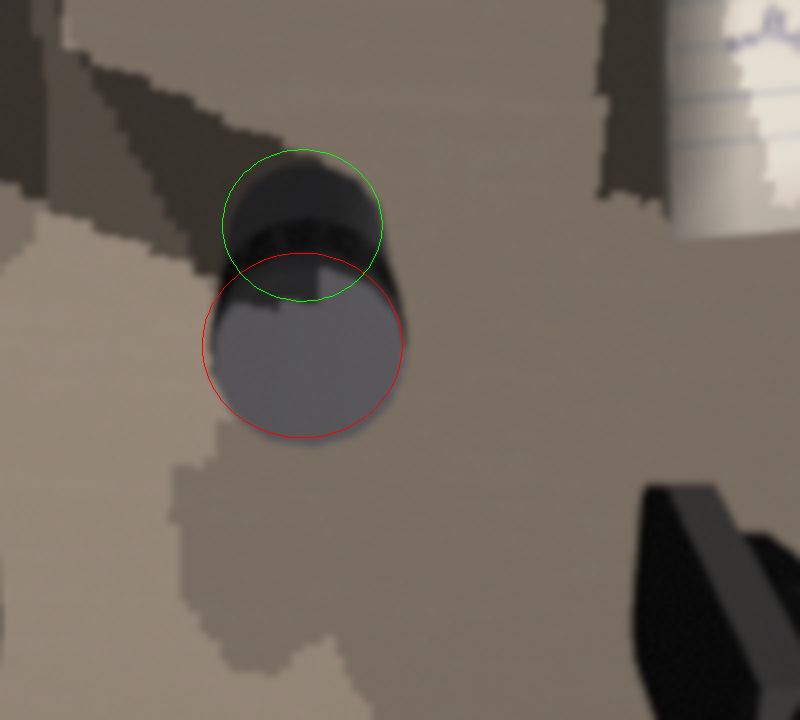

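Emit:
step_arm --pt "0.8 -0.002 0 -0.01 0" --pt "0.8 0 0 -0.018 0" --pt "0.8 0 0 -0.02 0" --pt "0.8 0 0 -0.016 0" --pt "0.8 0 0 -0.01 0" --pt "0.8 0 0 -0.004 0" --pt "0.8 0 0 0 0" --pt "0.2 0 0 0 0" --pt "0.2 0 0 0 0" --pt "0.2 0 0 0 0" --pt "0.2 0 0 0 0" --pt "0.2 0 0 0 0" --newtons 30

```text
t: 77.7
tool_pos: [0.5345, 0.3914, 0.0159]
tool_rot: [0.076, -3.138, -0.015]
contact_force: [-0.5, -0.3, -0.5]
opening: 0.028
```

Run:
```python
from h import *
st(2); w=cam("wrist"); save(w,"U_w.png",(180,200,380,380),3)
```

```text
t 77.8 pos [0.5344 0.3913 0.0157] yaw x -177.24 zaxis [-0.003  0.009 -1.   ] F [ 0.1 -0.1 -0. ] op 0.028
```

View pics/U_w.png

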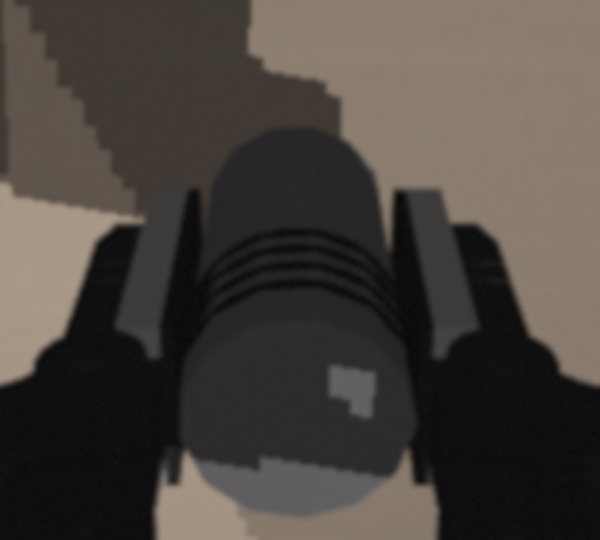

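Emit:
step_arm --pt "0.2 0 0 0.012 0" --pt "0.2 0 0 0.025 0" --pt "0.2 0 0 0.03 0" --pt "0.2 0 -0.01 0.025 0" --pt "0.2 -0.003 -0.03 0.01 0" --pt "0.2 -0.005 -0.045 0 0" --pt "0.2 -0.005 -0.052 0 0" --pt "0.2 -0.006 -0.054 0 0" --pt "0.2 -0.005 -0.052 0 0" --pt "0.2 -0.005 -0.045 0 0" --pt "0.2 -0.004 -0.03 0 0" --pt "0.2 -0.002 -0.018 0 0" --pt "0.2 -0.001 -0.009 0 0" --pt "0.2 0 0 0 0"

```text
t: 79.6
tool_pos: [0.4997, 0.0373, 0.1351]
tool_rot: [-0.078, 3.125, 0.018]
contact_force: [-0.2, 0.7, 0.3]
opening: 0.0281
```

Run:
```python
from h import *
st(3)
```

```text
t 79.75 pos [0.4996 0.0381 0.1347] yaw x -177.06 zaxis [ 0.015  0.012 -1.   ] F [ 0.1  0.  -0.1] op 0.0277
```

Emit:
step_arm --pt "0.2 -0.001 -0.005 -0.006 0" --pt "0.2 0 -0.004 -0.014 0" --pt "0.2 0 -0.001 -0.014 0" --pt "0.2 0 0 -0.01 0" --pt "0.2 0 0 -0.004 0" --pt "0.2 0 0 0 0"

```text
t: 80.5
tool_pos: [0.4972, 0.0289, 0.0813]
tool_rot: [-0.084, 3.129, 0.019]
contact_force: [-0.8, 0.2, 0.0]
opening: 0.0275
```

Run:
```python
from h import *
st(3); s=cam("side"); save(s,"V_s.png",(250,180,340,290),7)
```

```text
t 80.65 pos [0.4978 0.0288 0.0823] yaw x -176.93 zaxis [ 0.013  0.012 -1.   ] F [-0.3 -0.4  0.3] op 0.0275
```

View pics/V_s.png

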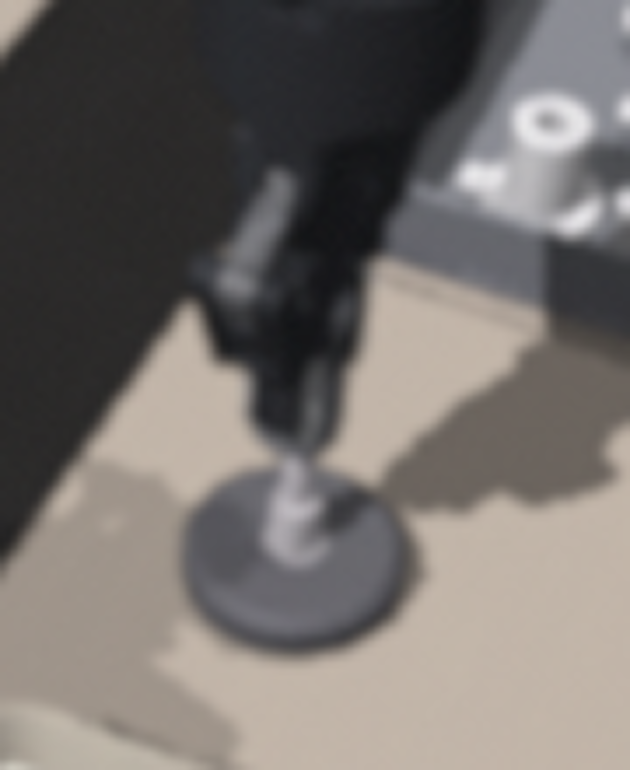

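Emit:
step_arm --pt "0.2 0.0005 -0.001 -0.006 0" --pt "0.2 0 0 -0.009 0" --pt "0.2 0 0 -0.009 0" --pt "0.2 0 0 -0.009 0" --pt "0.2 0 0 -0.006 0" --pt "0.2 0 0 -0.003 0"

```text
t: 81.45
tool_pos: [0.4986, 0.0277, 0.0379]
tool_rot: [-0.084, 3.126, 0.018]
contact_force: [-0.2, -0.3, 0.3]
opening: 0.0276
```

Run:
```python
from h import *
st(2)
```

```text
t 81.55 pos [0.4985 0.0277 0.038 ] yaw x -176.93 zaxis [ 0.013  0.012 -1.   ] F [-0.5 -0.1  0.2] op 0.0282
```

Emit:
step_arm --pt "0.2 0 0 -0.004 0" --pt "0.2 0 0 -0.004 0" --pt "0.2 0 0 -0.003 0"

```text
t: 81.92
tool_pos: [0.4996, 0.0277, 0.0297]
tool_rot: [-0.084, 3.127, 0.018]
contact_force: [-13.1, 1.3, 28.2]
opening: 0.0277
```

Run:
```python
from h import *
st(2)
```

```text
t 82.03 pos [0.4995 0.0276 0.0298] yaw x -176.91 zaxis [ 0.013  0.012 -1.   ] F [-8.4  0.3 16. ] op 0.0277
```

Emit:
step_arm --pt "0.2 0 0 0.001 0" --pt "0.8 0 0 0 0" --pt "0.8 0 0 0 0" --pt "0.8 0 0 0 0" --pt "0.8 0 0 0 0" --pt "0.8 0 0 0.015 0" --pt "0.8 0 0 0.03 0" --pt "0.8 0 0 0.04 0" --pt "0.8 0 0 0.045 0" --pt "0.8 0 0.02 0.03 0" --pt "0.8 -0.01 0.045 0 0" --pt "0.8 -0.015 0.055 0 0" --pt "0.8 -0.015 0.055 0 0" --pt "0.8 -0.01 0.055 0 0" --pt "0.8 -0.01 0.055 0 0" --pt "0.8 0 0.04 0 0" --pt "0.8 0 0.02 0 0"

```text
t: 84.15
tool_pos: [0.4384, 0.3825, 0.2122]
tool_rot: [-0.077, 3.106, 0.026]
contact_force: [0.3, 0.7, -0.0]
opening: 0.0682
```

Run:
```python
from h import *
st(3); t=cam("top"); save(t,"W_t.png",(100,130,420,310),2.5); s=cam("side"); save(s,"W_s.png",(230,120,400,290),4)
for d in ctrl.spot_in(s,"pin_cap")[:2]: print(d)
z=0.015
overlay(s,"W2_s.png",[(circ(s,(.4985,.0275),.014,.069),(0,0,255)),(circ(s,(.4985,.0275),.035,.015),(0,255,0))],(250,200,340,290),8)
```

```text
t 84.3 pos [0.4388 0.3808 0.2115] yaw x -177.25 zaxis [ 0.033  0.016 -0.999] F [-0.5  0.7 -0. ] op 0.0681
```

View pics/W_t.png

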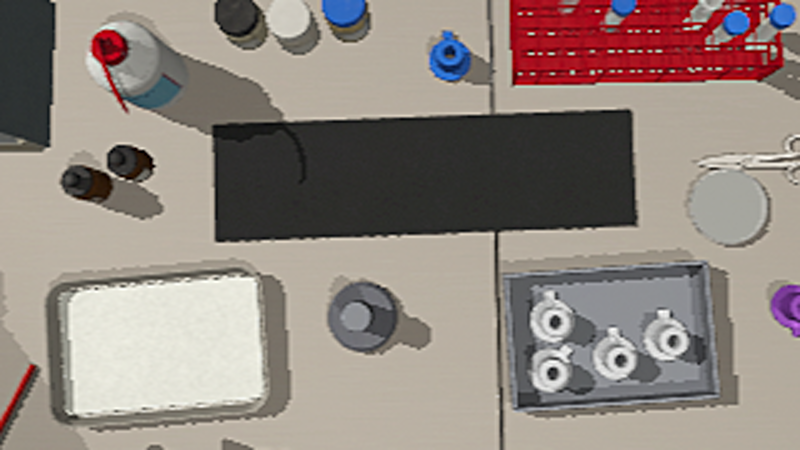

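View pics/W_s.png

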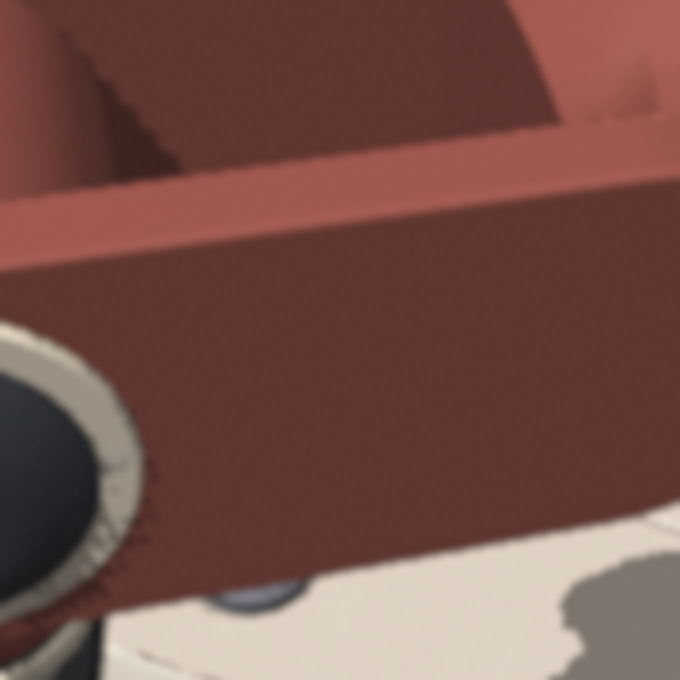

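View pics/W2_s.png

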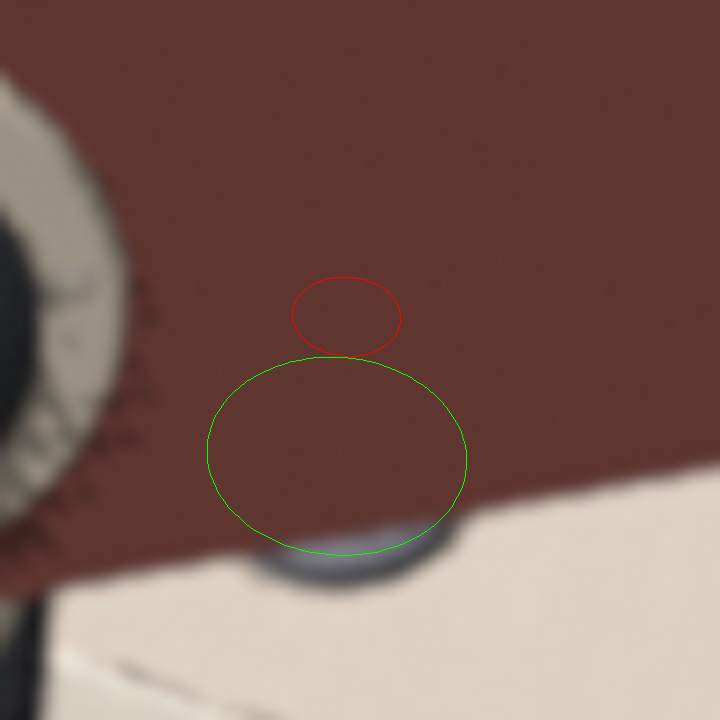

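Emit:
step_arm --pt "0.8 -0.03 0.02 0.01 0" --pt "0.8 -0.04 0.035 0.01 0" --pt "0.8 -0.04 0.045 0 0" --pt "0.8 -0.03 0.045 0 0" --pt "0.8 -0.02 0.03 0 0" --pt "0.8 0 0.01 0 0" --pt "0.8 0 0 0 0"

```text
t: 85.32
tool_pos: [0.2799, 0.5604, 0.2322]
tool_rot: [-0.046, 3.106, 0.021]
contact_force: [-0.1, 0.5, 0.3]
opening: 0.0682
```

Run:
```python
from h import *
st(3); s=cam("side"); save(s,"X_s.png",(230,120,400,290),4)
overlay(s,"X2_s.png",[(circ(s,(.4985,.0275),.014,.069),(0,0,255)),(circ(s,(.4985,.0275),.035,.015),(0,255,0))],(250,200,340,290),8)
```

```text
t 85.47 pos [0.2801 0.5599 0.2323] yaw x -178.36 zaxis [ 0.034  0.014 -0.999] F [-0.1 -0.4 -1. ] op 0.0685
```

View pics/X_s.png

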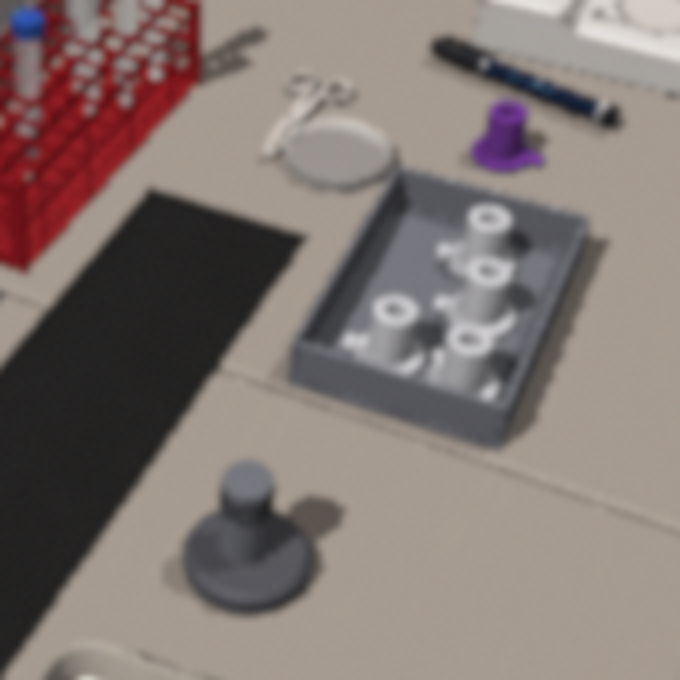

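View pics/X2_s.png

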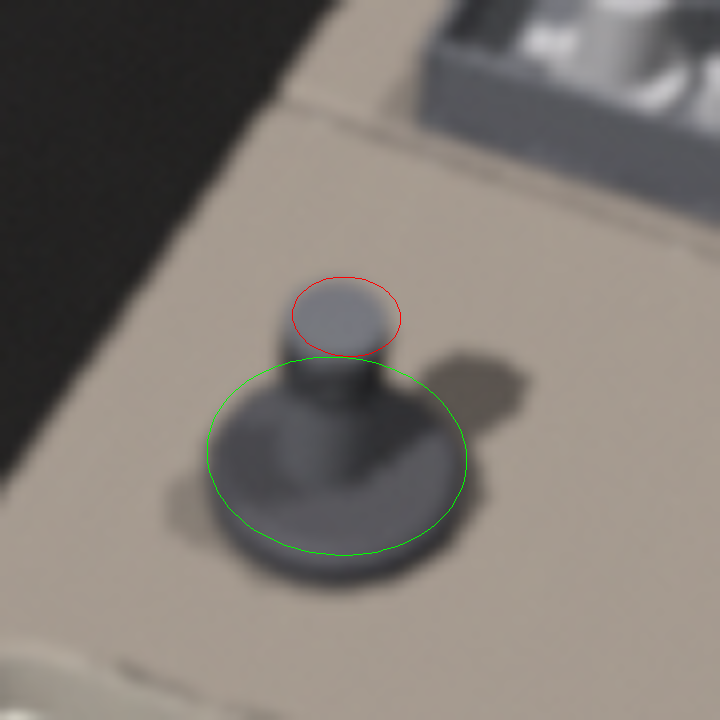

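Run:
```python
from station import ctrl
print(ctrl.finish_job())
```

```text
the job is handed in; nothing more can be done
None
```

I tested all four sleeves on the pin, left to right. None went home: each stopped on the shoulder, about 20 mm short. All four are in the grey bin, the white tray is empty, and I handed the job in at about 85 s.

- **Stopping height:** each sleeve's lower end stopped about 34 to 34.5 mm above the bench under 20–30 N; the shoulder is at 35 mm. On sleeves 1 to 3 I shifted the sleeve 0.5–1 mm and pressed again, with the same result.
- **Bore:** I probed sideways on the lead-in for sleeves 3 and 4 only. The free play was 2.3–3 mm, which fits a 13 mm bore; a good one would give about 8 mm. I did not probe 1 and 2, but their mouths look the same size as the others.
- **Final state:** the cap is back on the pin. It stopped against the foot under force, and the side view shows its top at the expected height. In the last pictures the sleeves stand upright in the bin, and the bottle and glass lid look unmoved. I saw no cork.
- **What disagreed:**
  - Sleeve 1's lower end read about 0.7 mm lower than the rest. I put that down to slip in the grip.
  - Sleeve 1 later lay about 2 cm from where I set it down, still in the bin. It was probably the random knock.
  - The tool leaned by up to about 5° during moves. I removed most of that before testing sleeve 4.

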